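# Tip the spent cells through the sprung flap of the collection box

## Robot

A 6-joint arm with a two-finger parallel gripper is mounted at the origin on the work surface. World frame = base frame: x ahead of the robot, y to its left, z up, the work surface at z = 0. Lengths are in m, angles in rad, forces in N, time in s.
With the tool pointing down it reaches from about 0.25 to 0.725 m from the base axis. Payload 4 kg.
Tool frame: the origin (TCP) lies at the centre of the arm's flange, where the gripper is bolted on; the fingertips stand 173 mm ahead of it and the grasp point (between the pads) lies 155 mm ahead of it; x points along the fingers, z is the direction in which the jaws open and shut, and the axes are right-handed (so a half turn about x gives the same grasp; the last joint's range is limited). The gripper opens to 85 mm and grips with 20 to 120 N. Pads are 22 mm wide; open, the fingers measure 114 mm over their backs; the gripper's body (76 mm by 85 mm) begins 54 mm behind the grasp point. The pads swing forward as they close: fully open they stand 13 mm farther back than shut.
Start: joints at [1.2, 0.241, 0.005, 1.335, 0, 1.571], TCP at [0.181, 0.466, 0.405] pointing down, gripper open.
Joint ranges: [-2.72, 2.72], [-1.05, 1.87], [-1.09, 1.28], [-1.99, 2.15], [-1.42, 1.44], [-3.14, 3.14]. Speed limits (rad/s): [2.79, 2.79, 3.14, 3.14, 3.14, 3.14].

## Interface

Orientations are given as a unit quaternion [x, y, z, w].
In Python, from workcell import bot gives the robot as it stands.
- The arm moves only by the tool arm_command, never from a script. Its argument "moves" is one flat list of numbers, 7 for each row, row after row: the shift along the tool's x, y, z in m, then the turn, a rotation vector about the tool's x, y, z in rad, then the closure, from -1 (fully open) to 1 (shut). A call has 1 to 20 rows; each row shifts and turns the pose as measured when the row begins, along the tool's axes as they then stand; what a row does not reach is not made up. A row lasts 1/12 s, in which the tool goes at most 41.7 mm and 7.16 degrees, less where a joint would pass 70% of its speed; a pose out of reach is approached as far as the arm can. A call with a gripper value outside its range is refused whole. The fingers move at their own pace and stop on an object; the grip force is fixed at half the most. Time passes only in rows, so rows that do not move let the fingers close. It gives the time, the measured TCP pose, the force and the opening at its end, in the units of the state.
- bot.get_obs(): the state, without advancing time (a new reading comes with each control period).
- bot.camera(name): name is "side" or "top" or "wrist"; returns the picture (480x640x3 uint8, red, green, blue); there is no depth.
- bot.get_calibration(name): a dict with "mtx" (3x3 intrinsics, pixels), "dist" ([k1, k2, p1, p2, k3] as OpenCV has them; the pictures are not rectified), "world_from_camera" (4x4, takes a point from camera to world coordinates); the wrist camera has in their place "mount" (4x4, takes a point from camera to tool coordinates, whose origin is the TCP and whose axes are the tool frame's). Camera axes: x right, y up, looking along -z (the intrinsics and any distortion apply to the point x, -y, -z); pixel columns grow to the right and rows downward; lengths in m; the calibration is good to about 2 mm. A picture is of the moment at which its call begins: read the wrist's pose just before it. get_calibration takes no time and is no camera call.
- bot.job_done(): hands the job in, once; it reports no verdict.
The state is a dict: "clock": time; "joint_pos": joint angles; "joint_vel": joint speeds; "tau": joint torques, N m; "eef_pos": TCP position; "tool_rot": TCP orientation; "ft_force": force on the tool from outside, world axes, zero at the start; "ft_torque": the same for the moment, N m; "grip_width": finger opening in m.
Only numpy, scipy, OpenCV 4.12 (cv2) and the standard library are available. Lean on these libraries where they do the work, as an engineer would, in place of code of your own. Each camera call takes 0.05 s, during which the arm holds its last target.

## Task

Put the two spent AA cells that lie loose on the bench into the black tub with the two already there, then take the tub to the grey battery collection box, push its sprung flap in with the rim of the tub's nose and, with the rim holding the flap open, tip all four cells inside. Draw the tub out so that the flap shuts, and set the tub down upright about where it stood; leave everything else on the bench alone, including the cells in their black holder.

Things in the scene. Friction and masses are not known exactly. Their poses are not given: they have to be found in the camera images.
- cell_a_mid (a point): AA cell lying loose on the bench away from the tub, white sleeve with a dark band and steel ends, 14.5 mm diameter, 50 mm long. The point is its centre, 7 mm above what it lies on; its x axis runs along the cell (turned any way on the bench).
- cell_b_mid (a point): AA cell lying loose on the bench away from the tub, white sleeve with a dark band and steel ends, 14.5 mm diameter, 50 mm long. The point is its centre, 7 mm above what it lies on; its x axis runs along the cell (turned any way on the bench).
- cell_c_mid (a point): One of two AA cells, same make and size, already lying crosswise in the back half of the tub. The point is its centre; its x axis runs along the cell.
- cell_d_mid (a point): One of two AA cells, same make and size, already lying crosswise in the back half of the tub. The point is its centre; its x axis runs along the cell.
- tub: Black plastic parts tub, open on top and at its nose, loose, about 90 g. Origin at the centre of its underside; +x points to the nose, z up. 130 mm long (x -65 to 65), 68 mm wide outside (grasp across this), walls and floor 3 mm, 62 mm wide inside. Back wall at x = -65. Side walls 40 mm high up to x = 20, then their top edge (the rim) slopes to 36 mm at the nose.
- tub_nose (a point): Middle of the tub's lip: x = 65 mm, 4 mm above the underside. No wall crosses the nose: the floor's last 25 mm rises by 4 mm as a lip, which keeps the cells in while the tub is level. They begin to roll or slide out when the nose points some 20 to 35 degrees down; 45 to 55 degrees empties the tub.
- tub_mid (a point): Centre of the tub, half-way up: 20 mm above the centre of its underside.
- box: Battery collection box, grey sheet steel with a clear window in the roof, fixed to the bench. Origin at the centre of its underside; its front, with the flap, faces its own -x, z up. 200 mm deep (x -100 to 100), 190 mm wide (y -95 to 95), walls 4 mm, hollow. Front wall upright to z = 90 mm; then the front slopes back at 45 degrees to x = -30, z = 160; roof level at 160 mm (hinge 5 mm higher).
- box_sill (a point): Middle of the sill, the top edge of the front wall and lower edge of the opening: x = -100, z = 90 mm on the box. The opening fills the slope: 122 mm wide (y -61 to 61), 99 mm long from the sill up to the hinge.
- flap (a joint): Angle of the steel flap in rad: 0 shut (in the 45 degree slope), up to 1.25 swung into the box. Hinged along the upper edge of the opening (box x = -31, z = 158 mm), 95 mm long, 118 mm wide, so its lower edge swings inward. A spring shuts it: 0.04 N m at 0 and 0.05 N m more per rad, about 0.5 to 1 N at its lower edge; one cell's weight cannot open it.
- tape: Bystander: roll of tape lying flat, 90 mm diameter, 24 mm high, open in the middle; origin at the centre of its underside.
- pot_a: Bystander: green card pot with a snipped fringe, about 76 mm diameter, 95 mm high; origin at the centre of its underside.
- pot_b: Bystander: the same, 72 mm diameter, 85 mm high, at the back of the bench.
- breadboard: Bystander: small white breadboard with a few parts, 83 by 55 mm, 22 mm high; origin at the centre of its underside.
- holder: Bystander: black holder with four fresh AA cells, 64 by 70 mm, 18 mm high; not to be emptied.
- board: Bystander: controller board on a clear base, 75 by 60 mm, 20 mm high, towards the back.

How it is judged:
By the outcome, as a careful person would: the job done as asked, in the order asked, and still so for the second after the job is handed in, with the robot touching nothing.
It also fails if it takes over 72 s, if anything falls off the work surface, if the arm or the gripper's body presses on something with over 40 N, if the wrist force passes 120 N, or if a joint passes its speed limit or range.

## Working session

There is one attempt and no reset: what is moved stays moved. The work goes in short steps, Python scripts to look and compute and a tool call to move; the robot and the scene stay as the last step left them, time stands still between calls to the robot, and variables do not carry over. Pictures are saved under pics/ and viewed, and the job is handed in when it is done.

Besides the shell and the picture viewer there is one more tool, called after "Call:" by a JSON object that holds its "method" and its "body". arm_command: Moves the arm, as the interface text tells. Its arguments: {"type":"object","properties":{"moves":{"type":"array"}},"required":["moves"]}

```bash
ls; mkdir -p pics
cat > h.py <<'E'
import numpy as np, cv2
from workcell import bot
from scipy.spatial.transform import Rotation as R
def snap(n,f):
    o=bot.get_obs(); im=bot.camera(n); cv2.imwrite('pics/'+f,im[:,:,::-1]); return o,im
def cam(n,o=None):
    c=bot.get_calibration(n)
    if 'world_from_camera' in c: T=np.array(c['world_from_camera'])
    else:
        W=np.eye(4); W[:3,:3]=R.from_quat(o['tool_rot']).as_matrix(); W[:3,3]=o['eef_pos']; T=W@np.array(c['mount'])
    return np.array(c['mtx'],float),np.array(c['dist'],float),T
def ray(C,uv):
    K,d,T=C
    p=cv2.undistortPoints(np.array(uv,float).reshape(-1,1,2),K,d).reshape(-1,2)
    D=np.c_[p[:,0],-p[:,1],-np.ones(len(p))]@T[:3,:3].T
    return T[:3,3],D
def onz(C,uv,z):
    o,D=ray(C,uv); s=(z-o[2])/D[:,2]; return o+s[:,None]*D
def proj(C,P):
    K,d,T=C; P=np.array(P,float).reshape(-1,3)
    q=(P-T[:3,3])@T[:3,:3]; q=q*[1,-1,-1]
    return cv2.projectPoints(q,np.zeros(3),np.zeros(3),K,d)[0].reshape(-1,2)
E
python3 - <<'E'
from h import *
for n in ['side','top','wrist']:
    o,im=snap(n,n+'0.png'); C=cam(n,o); print(n,C[0].round(1).tolist(),C[1],C[2].round(3).tolist())
print(o)
E
```

```text
pics
side [[543.3, 0.0, 320.8], [0.0, 543.3, 235.2], [0.0, 0.0, 1.0]] [0.01623423 0.         0.         0.         0.        ] [[0.86, 0.396, -0.322, 0.261], [-0.51, 0.682, -0.524, -0.607], [0.012, 0.615, 0.789, 0.945], [0.0, 0.0, 0.0, 1.0]]
top [[486.3, 0.0, 318.6], [0.0, 486.3, 239.5], [0.0, 0.0, 1.0]] [-0.11351305  0.          0.          0.          0.        ] [[-0.004, 0.989, -0.149, 0.464], [-1.0, -0.003, 0.006, -0.052], [0.006, 0.149, 0.989, 1.157], [0.0, 0.0, 0.0, 1.0]]
wrist [[371.1, 0.0, 317.1], [0.0, 371.1, 239.6], [0.0, 0.0, 1.0]] [0.0143665 0.        0.        0.        0.       ] [[0.362, -0.887, -0.287, 0.107], [0.932, 0.344, 0.113, 0.494], [-0.001, -0.308, 0.951, 0.372], [0.0, 0.0, 0.0, 1.0]]
{'clock': 0.1, 'joint_pos': array([ 1.19997398e+00,  2.41333764e-01,  3.88319924e-03,  1.33518978e+00,
       -3.09775013e-05,  1.57082090e+00]), 'joint_vel': array([ 0.00052569, -0.00064808,  0.00236623, -0.00061039,  0.0008364 ,
        0.00063912]), 'tau': array([-4.53307648e-04, -3.73137796e+01,  2.53010631e+01,  1.08571447e-02,
       -7.98120413e-05, -4.96644859e-06]), 'eef_pos': array([0.18111143, 0.46579905, 0.40391286]), 'tool_rot': array([-0.39962476,  0.58414216,  0.39887043,  0.58307836]), 'ft_force': array([-0.5338974 ,  0.58457183, -0.283763  ]), 'ft_torque': array([ 0.01322525, -0.04544469, -0.01280208]), 'grip_width': 0.08552030650213292}
```

View pics/top0.png

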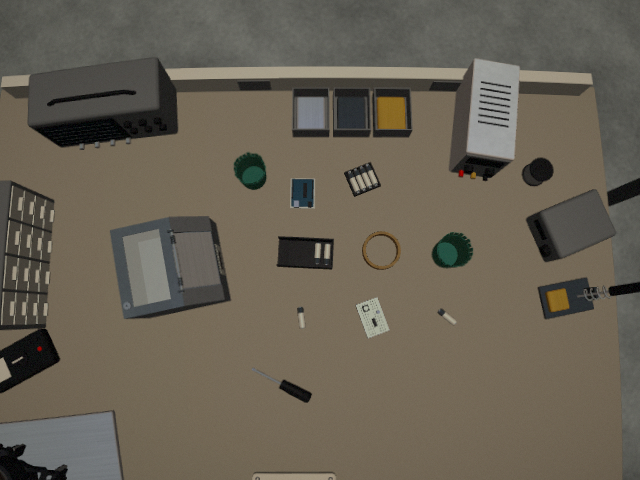

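View pics/side0.png

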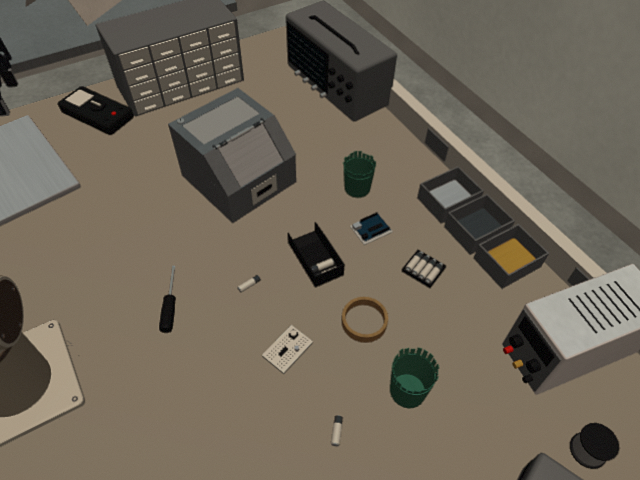

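View pics/wrist0.png

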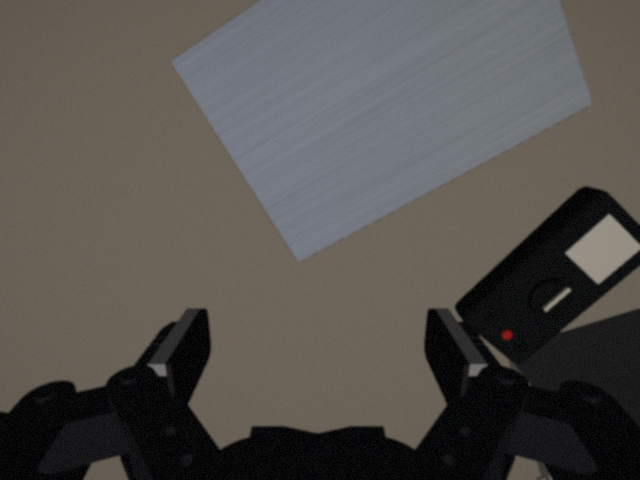

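The top view shows the tub at about (305,253) with its nose to the left. The box is at (170,265) with its flap to the right. The loose cells are at (301,317) and (447,316). Next I'll mask and measure them.

Run:
```python
from h import *
t=cv2.imread('pics/top0.png'); s=cv2.imread('pics/side0.png')
a=cv2.resize(t[225:275,270:345],None,fx=8,fy=8,interpolation=cv2.INTER_CUBIC)
cv2.imwrite('pics/ctub.png',a*1)
a=cv2.resize(t[210:325,105:235],None,fx=5,fy=5,interpolation=cv2.INTER_CUBIC); cv2.imwrite('pics/cbox.png',a)
a=cv2.resize(s[215:295,280:355],None,fx=7,fy=7,interpolation=cv2.INTER_CUBIC); cv2.imwrite('pics/stub.png',cv2.convertScaleAbs(a,alpha=2))
a=cv2.resize(s[85:220,165:300],None,fx=4.4,fy=4.4,interpolation=cv2.INTER_CUBIC); cv2.imwrite('pics/sbox.png',a)
# loose cells: white-ish part + dark
for n,im,rois in [('top',t,[(285,300,320,335),(430,300,465,332)]),('side',s,[(230,268,268,296),(325,410,350,450)])]:
    C=cam(n)
    for x0,y0,x1,y1 in rois:
        c=im[y0:y1,x0:x1].astype(int); bg=np.median(c.reshape(-1,3),0)
        m=(np.abs(c-bg).sum(2)>70).astype(np.uint8)
        k,l,st,ce=cv2.connectedComponentsWithStats(m); i=1+np.argmax(st[1:,4])
        ys,xs=np.nonzero(l==i); r=cv2.minAreaRect(np.c_[xs+x0,ys+y0].astype(np.float32))
        b=cv2.boxPoints(r); e=sorted(range(4),key=lambda i:0)
        # ends: midpoints of short sides
        d01=np.linalg.norm(b[0]-b[1]); d12=np.linalg.norm(b[1]-b[2])
        E=((b[0]+b[1])/2,(b[2]+b[3])/2) if d01<d12 else ((b[1]+b[2])/2,(b[3]+b[0])/2)
        P=onz(C,[r[0],*E],0.0075); v=P[2]-P[1]
        print(n,st[i,4],r,P.round(4).tolist(),np.linalg.norm(v[:2]),np.degrees(np.arctan2(v[1],v[0])))
```

```text
top 99 ((300.4435729980469, 317.0973205566406), (20.08580780029297, 6.237829208374023), 86.42366790771484) [[0.4538, -0.0163, 0.0075], [0.4771, -0.0148, 0.0075], [0.4305, -0.0178, 0.0075]] 0.04668928513520863 -176.37322347645517
top 94 ((446.00006103515625, 316.5000305175781), (20.50609588623047, 6.363960266113281), 45.0) [[0.4525, -0.3597, 0.0075], [0.4697, -0.3429, 0.0075], [0.4352, -0.3766, 0.0075]] 0.0482389414810816 -135.6453163891239
side 128 ((248.69229125976562, 283.5384216308594), (7.211102485656738, 24.406808853149414), 56.3099365234375) [[0.452, -0.0178, 0.0075], [0.4773, -0.0134, 0.0075], [0.4272, -0.0221, 0.0075]] 0.0508973864536703 -170.15207576642553
side 184 ((337.5187072753906, 428.6259765625), (8.289644241333008, 27.166065216064453), 2.862405300140381) [[0.454, -0.3594, 0.0075], [0.4673, -0.3402, 0.0075], [0.4411, -0.3781, 0.0075]] 0.04605128336960341 -124.65372590826095
```

View pics/ctub.png

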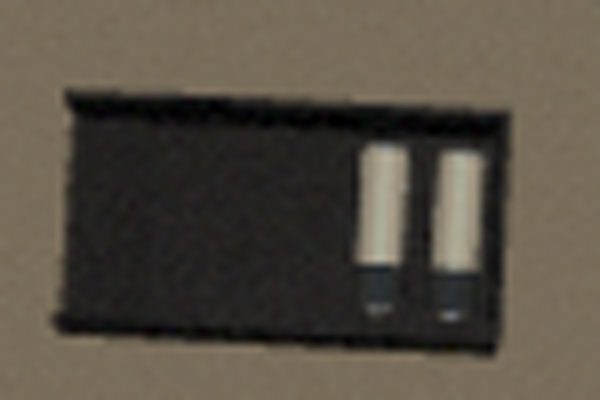

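View pics/cbox.png

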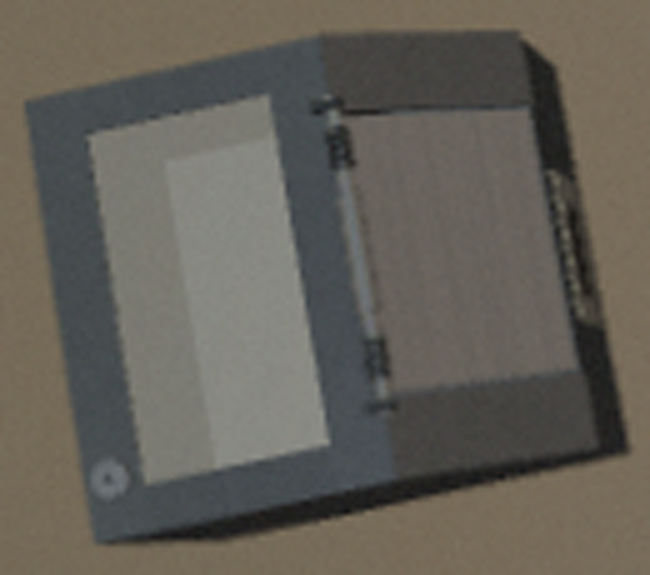

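View pics/stub.png

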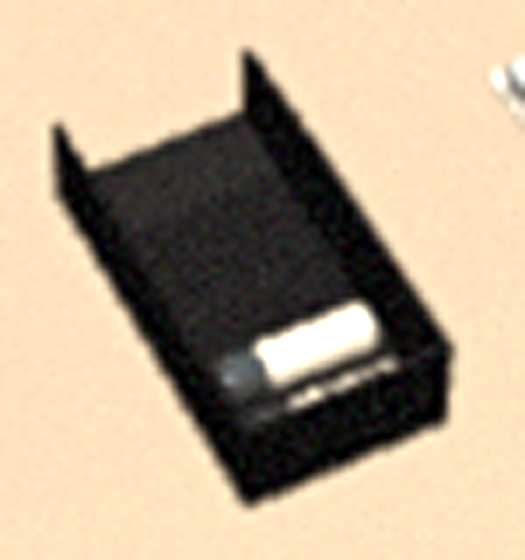

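View pics/sbox.png

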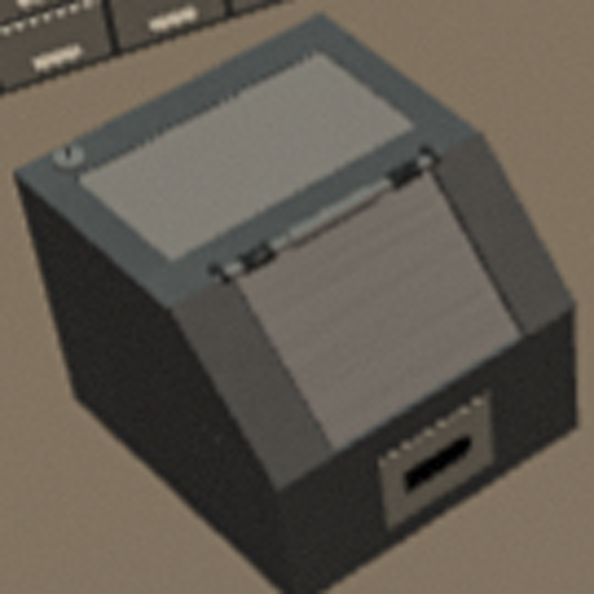

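Run:
```python
from h import *
C=cam('top');S=cam('side')
f=lambda l,k,o:[(np.array(p)/k+np.array(o)) for p in l]
def show(n,P):
    print(n,P.round(4).tolist())
P=onz(C,f([(518,32),(600,450)],5,(105,210)),.09); show('top sill',P); v=P[1]-P[0]; print(np.linalg.norm(v),np.degrees(np.arctan2(v[1],v[0])))
P=onz(C,f([(25,102),(318,37),(395,475),(95,542)],5,(105,210)),.16); show('top roof',P);print(P.mean(0),[ (np.linalg.norm(P[i]-P[i-1]),np.degrees(np.arctan2(*(P[i]-P[i-1])[[1,0]]))) for i in range(4)])
P=onz(S,f([(275,490),(575,305)],4.4,(165,85)),.09); show('side sill',P); v=P[1]-P[0]; print(np.linalg.norm(v),np.degrees(np.arctan2(v[1],v[0])))
P=onz(S,f([(15,175),(320,12),(480,135),(173,306)],4.4,(165,85)),.16); show('side roof',P);print(P.mean(0),[ (np.linalg.norm(P[i]-P[i-1]),np.degrees(np.arctan2(*(P[i]-P[i-1])[[1,0]]))) for i in range(4)])
P=onz(C,f([(508,115),(496,355)],8,(270,225)),.04);Q=onz(C,f([(67,92),(57,332)],8,(270,225)),.036)
for a in (P,Q):show('tub',a);v=a[1]-a[0];print(np.linalg.norm(v),np.degrees(np.arctan2(*v[[1,0]])))
v=Q.mean(0)-P.mean(0);print('len',np.linalg.norm(v),np.degrees(np.arctan2(*v[[1,0]])),(P.mean(0)+Q.mean(0))/2)
P=onz(S,f([(230,408),(450,345)],7,(280,215)),.04);Q=onz(S,f([(57,125),(247,50)],7,(280,215)),.036)
for a in (P,Q):show('tub side',a);v=a[1]-a[0];print(np.linalg.norm(v),np.degrees(np.arctan2(*v[[1,0]])))
v=Q.mean(0)-P.mean(0);print('len',np.linalg.norm(v),np.degrees(np.arctan2(*v[[1,0]])),(P.mean(0)+Q.mean(0))/2)
P=onz(S,f([(248,505),(443,422)],7,(280,215)),.0); show('side base back',P)
o=bot.get_obs(); print(R.from_quat(o['tool_rot']).as_matrix().round(3))
```

```text
top sill [[0.678, 0.1878, 0.09], [0.4916, 0.1463, 0.09]]
0.19094672984215239 -167.45677536907732
top roof [[0.6351, 0.3835, 0.16], [0.6623, 0.2573, 0.16], [0.4793, 0.2179, 0.16], [0.4509, 0.3435, 0.16]]
[0.55687507 0.30055548 0.16      ] [(np.float64(0.1884817365622421), np.float64(12.254684269244152)), (np.float64(0.1290772028376052), np.float64(-77.82655842976884)), (np.float64(0.18716481811959118), np.float64(-167.84533865447793)), (np.float64(0.12875532959232622), np.float64(102.75939714777952))]
side sill [[0.4924, 0.149, 0.09], [0.6785, 0.1885, 0.09]]
0.19023517954469488 11.986040948771175
side roof [[0.4503, 0.3403, 0.16], [0.6353, 0.3831, 0.16], [0.6623, 0.2539, 0.16], [0.4807, 0.2166, 0.16]]
[0.5571727  0.29847539 0.16      ] [(np.float64(0.1273581613988365), np.float64(103.79785879269775)), (np.float64(0.1898523154113369), np.float64(13.029348919742574)), (np.float64(0.13195727258536283), np.float64(-78.18307610037992)), (np.float64(0.18540859589270953), np.float64(-168.38644354241578))]
tub [[0.6326, -0.0939, 0.04], [0.5627, -0.0898, 0.04]]
0.06994511048756089 176.70517252213435
tub [[0.6403, 0.0345, 0.036], [0.5701, 0.0369, 0.036]]
0.07024512422649651 178.10579469347803
len 0.1278324983707048 86.60510549539225 [ 0.60144397 -0.02807903  0.038     ]
tub side [[0.5669, -0.0809, 0.04], [0.633, -0.0939, 0.04]]
0.06743600623982907 -11.18829370707068
tub side [[0.5747, 0.0373, 0.036], [0.6395, 0.0338, 0.036]]
0.06491519624673721 -3.1084507743318674
len 0.12321965396368914 86.66393796053796 [ 0.6035359  -0.02592723  0.038     ]
side base back [[0.5678, -0.0898, 0.0], [0.6328, -0.0939, 0.0]]
[[-0.001 -0.932  0.362]
 [-0.001  0.362  0.932]
 [-1.     0.    -0.002]]
```

Both views agree within about 2 mm:
- **Sill:** midpoint (0.585, 0.168), with the box x axis at 102.3°.
- **Tub:** centre (0.602, -0.028), heading 86.8°.
- **Cell A:** (0.453, -0.017).
- **Cell B:** (0.453, -0.360).

Next I'll write a planner helper and move over cell A.

```bash
cat >> h.py <<'E'
def mk(phi,tilt=0.0,axis=None):
    """tool down, jaw z axis at world angle phi deg; then tilted about world axis"""
    f=np.radians(phi); z=np.array([np.cos(f),np.sin(f),0]); x=np.array([0,0,-1.]); y=np.cross(z,x)
    M=np.c_[x,y,z]
    if axis is not None: M=R.from_rotvec(np.radians(tilt)*np.array(axis)).as_matrix()@M
    return M
def plan(p,M):
    o=bot.get_obs(); M0=R.from_quat(o['tool_rot']).as_matrix(); d=np.array(p)-o['eef_pos']
    print('clock',round(o['clock'],2),'pos',o['eef_pos'].round(4),'q',o['joint_pos'].round(2),'w',round(o['grip_width'],4),'F',o['ft_force'].round(1))
    print('turn (tool)',R.from_matrix(M0.T@M).as_rotvec().round(4),'then shift in target axes',(M.T@d).round(4),'in current axes',(M0.T@d).round(4))
E
python3 - <<'E'
from h import *
plan([.43,-.017,.36],mk(97))
E
```

```text
clock 0.15 pos [0.1811 0.4658 0.404 ] q [1.2  0.24 0.   1.34 0.   1.57] w 0.0851 F [ 0.2  0.5 -0.5]
turn (tool) [-4.929e-01 -1.500e-03 -4.000e-04] then shift in target axes [ 0.044  -0.1882 -0.5096] in current axes [ 0.0446 -0.4069 -0.3598]
```

Call:
{"method": "arm_command", "body": {"moves": [0, 0, 0, -0.1, 0, 0, -1, 0, 0, 0, -0.1, 0, 0, -1, 0, 0, 0, -0.1, 0, 0, -1, 0, 0, 0, -0.1, 0, 0, -1, 0, 0, 0, -0.09, 0, 0, -1, 0.003, -0.0134, -0.0364, 0, 0, 0, -1, 0.003, -0.0134, -0.0364, 0, 0, 0, -1, 0.003, -0.0134, -0.0364, 0, 0, 0, -1, 0.003, -0.0134, -0.0364, 0, 0, 0, -1, 0.003, -0.0134, -0.0364, 0, 0, 0, -1, 0.003, -0.0134, -0.0364, 0, 0, 0, -1, 0.003, -0.0134, -0.0364, 0, 0, 0, -1, 0.003, -0.0134, -0.0364, 0, 0, 0, -1, 0.003, -0.0134, -0.0364, 0, 0, 0, -1, 0.003, -0.0134, -0.0364, 0, 0, 0, -1, 0.003, -0.0134, -0.0364, 0, 0, 0, -1, 0.003, -0.0134, -0.0364, 0, 0, 0, -1, 0.003, -0.0134, -0.0364, 0, 0, 0, -1, 0.003, -0.0134, -0.0364, 0, 0, 0, -1]}}

```text
clock: 1.73
eef_pos: [0.4479, -0.0256, 0.3566]
tool_rot: [0.539, -0.459, -0.539, -0.456]
ft_force: [0.6, 0.5, 0.2]
grip_width: 0.0849
```

Run:
```python
from h import *
plan([.43,-.017,.30],mk(97))
snap('wrist','w1.png')
```

```text
clock 1.73 pos [ 0.4479 -0.0256  0.3566] q [-0.06  0.17 -0.21  1.19 -0.   -0.22] w 0.0849 F [0.6 0.5 0.2]
turn (tool) [ 0.0406 -0.0034 -0.0031] then shift in target axes [0.0566 0.0168 0.0108] in current axes [0.0567 0.0161 0.0116]
```

View pics/w1.png

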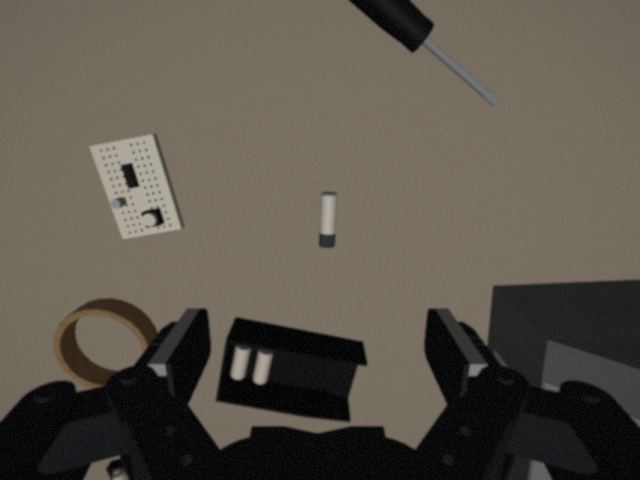

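The wrist view shows cell A spanning about (329,192) to (327,247). The tub is at (290,370). I'll measure both from this picture.

```bash
cat >> h.py <<'E'
def cell(im,C,roi,z=.0075,thr=70):
    x0,y0,x1,y1=roi; c=im[y0:y1,x0:x1].astype(int); bg=np.median(c.reshape(-1,3),0)
    m=(np.abs(c-bg).sum(2)>thr).astype(np.uint8)
    k,l,st,ce=cv2.connectedComponentsWithStats(m); i=1+np.argmax(st[1:,4])
    ys,xs=np.nonzero(l==i); r=cv2.minAreaRect(np.c_[xs+x0,ys+y0].astype(np.float32)); b=cv2.boxPoints(r)
    E=((b[0]+b[1])/2,(b[2]+b[3])/2) if np.linalg.norm(b[0]-b[1])<np.linalg.norm(b[1]-b[2]) else ((b[1]+b[2])/2,(b[3]+b[0])/2)
    P=onz(C,[r[0],*E],z); v=P[2]-P[1]
    print('cell',r,P.round(4).tolist(),'len',np.linalg.norm(v[:2]).round(4),'ang',np.degrees(np.arctan2(v[1],v[0])).round(1))
E
python3 - <<'E'
from h import *
o=bot.get_obs(); C=cam('wrist',o); im=cv2.imread('pics/w1.png')
cell(im,C,(305,175,350,262))
print('tub', onz(C,[(235,318),(219,401)],.04).round(4).tolist(), onz(C,[(364,343),(349,420)],.036).round(4).tolist())
cv2.imwrite('pics/w1c.png',cv2.convertScaleAbs(cv2.resize(im[310:425,200:380],None,fx=4,fy=4),alpha=2.5))
E
```

```text
cell ((327.0, 221.5), (51.0, 16.0), 90.0) [[0.4561, -0.0242, 0.0075], [0.4336, -0.028, 0.0075], [0.4796, -0.0203, 0.0075]] len 0.0466 ang 9.4
tub [[0.5453, -0.0906, 0.04], [0.635, -0.0975, 0.04]] [[0.5543, 0.0252, 0.036], [0.6405, 0.0274, 0.036]]
```

View pics/w1c.png

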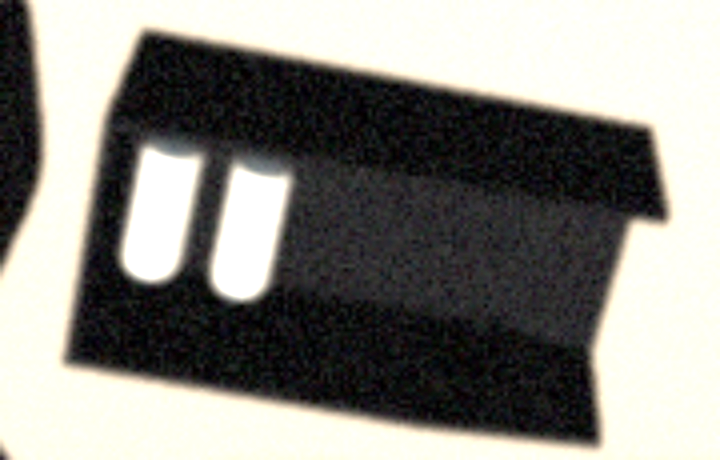

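Run:
```python
from h import *
plan([.4545,-.017,.25],mk(97))
print(bot.get_obs()['joint_vel'].round(3))
o,im=snap('wrist','w2.png'); C=cam('wrist',o); im=im[:,:,::-1]; cell(im,C,(300,170,355,275))
f=lambda l:[(np.array(p)/4+np.array((200,310))) for p in l]
print('tub wall tops:', 'near-top edge far back..', onz(C,f([(145,30),(650,128),(65,360),(597,443)]),.04).round(4).tolist())
```

```text
clock 1.78 pos [ 0.451  -0.0307  0.3561] q [-0.07  0.17 -0.21  1.19 -0.01 -0.22] w 0.0855 F [ 4.7 -4.1  0.5]
turn (tool) [ 0.0339 -0.0093 -0.0008] then shift in target axes [ 0.1061 -0.0051  0.0131] in current axes [ 0.106  -0.0057  0.0139]
[ 0.1   -0.041 -0.049  0.027  0.059  0.176]
cell ((336.18359375, 211.04383850097656), (11.547637939453125, 38.1960334777832), 2.12109637260437) [[0.4455, -0.0178, 0.0075], [0.4288, -0.0201, 0.0075], [0.4627, -0.0155, 0.0075]] len 0.0343 ang 7.8
tub wall tops: near-top edge far back.. [[0.5447, -0.0896, 0.04], [0.551, 0.0227, 0.04], [0.6343, -0.1001, 0.04], [0.6376, 0.0268, 0.04]]
```

Call:
{"method": "arm_command", "body": {"moves": [0.035, -0.002, 0.007, 0.034, 0, 0, -1, 0.035, -0.002, 0.007, 0, 0, 0, -1, 0.034, 0, 0, 0, 0, 0, -1, 0, 0, 0, 0, 0, 0, -1, 0, 0, 0, 0, 0, 0, -1]}}

```text
clock: 2.25
eef_pos: [0.4525, -0.0151, 0.2504]
tool_rot: [0.529, -0.472, -0.526, -0.47]
ft_force: [0.5, -0.5, 0.5]
grip_width: 0.0855
```

Run:
```python
from h import *
plan([.454,-.0178,.176],mk(97))
print(bot.get_obs()['joint_vel'].round(3))
o,im=snap('wrist','w3.png'); C=cam('wrist',o); im=im[:,:,::-1]; cell(im,C,(270,150,370,265))
```

```text
clock 2.25 pos [ 0.4525 -0.0151  0.2504] q [-0.03  0.28 -0.37  0.91 -0.   -0.14] w 0.0855 F [ 0.5 -0.5  0.5]
turn (tool) [-0.0097 -0.0047  0.0009] then shift in target axes [ 0.0744 -0.0012 -0.0028] in current axes [ 0.0744 -0.0012 -0.0025]
[ 0.012  0.039 -0.059 -0.014 -0.001  0.005]
cell ((315.5, 242.0), (44.0, 17.0), 90.0) [[0.4434, -0.0182, 0.0075], [0.4299, -0.0197, 0.0075], [0.4575, -0.0166, 0.0075]] len 0.0278 ang 6.4
```

View pics/w3.png

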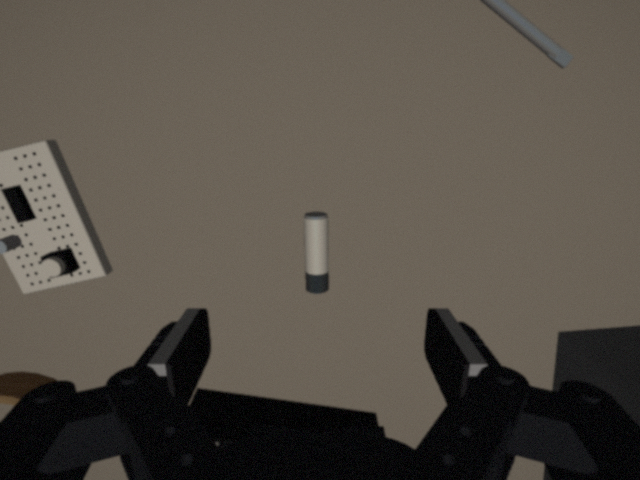

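Cell A centre is about (0.451, -0.018), at about 6.5°. I'll descend and grip it.

Call:
{"method": "arm_command", "body": {"moves": [0.025, 0.001, -0.0027, 0, 0, 0, -1, 0.025, 0, 0, 0, 0, 0, -1, 0.024, 0, 0, 0, 0, 0, -1, 0, 0, 0, 0, 0, 0, 1, 0, 0, 0, 0, 0, 0, 1, 0, 0, 0, 0, 0, 0, 1, 0, 0, 0, 0, 0, 0, 1, 0, 0, 0, 0, 0, 0, 1, 0, 0, 0, 0, 0, 0, 1]}}

```text
clock: 3.05
eef_pos: [0.4607, -0.0163, 0.1924]
tool_rot: [0.537, -0.464, -0.519, -0.476]
ft_force: [0.3, 0.2, -0.3]
grip_width: 0.0121
```

Run:
```python
from h import *
t=np.radians(86.8);h=np.array([np.cos(t),np.sin(t)]);c=np.array([.602,-.028])
plan([*(c+.020*h),.30],mk(88))
```

```text
clock 3.05 pos [ 0.4607 -0.0163  0.1924] q [-0.03  0.37 -0.44  0.73 -0.   -0.15] w 0.0121 F [ 0.3  0.2 -0.3]
turn (tool) [ 0.1517 -0.0063  0.0296] then shift in target axes [-0.1076 -0.142   0.0132] in current axes [-0.1033 -0.1454 -0.0093]
```

The tool stopped short at z=0.192 instead of 0.176. I'll open the gripper again and check.

Call:
{"method": "arm_command", "body": {"moves": [0, 0, 0, 0, 0, 0, -1, 0, 0, 0, 0, 0, 0, -1, 0, 0, 0, 0, 0, 0, -1, 0, 0, 0, 0, 0, 0, -1]}}

```text
clock: 3.38
eef_pos: [0.4617, -0.0164, 0.1948]
tool_rot: [0.539, -0.463, -0.518, -0.477]
ft_force: [0.1, -0.8, 0.1]
grip_width: 0.0605
```

Run:
```python
from h import *
o,im=snap('wrist','w4.png')
plan([.451,-.018,.175],mk(96.5))
```

```text
clock 3.43 pos [ 0.4617 -0.0164  0.1948] q [-0.03  0.36 -0.44  0.74 -0.   -0.15] w 0.0674 F [0.4 0.7 0.4]
turn (tool) [ 0.0032 -0.0092  0.0336] then shift in target axes [ 0.0198  0.0108 -0.0004] in current axes [ 0.0194  0.0115 -0.0002]
```

View pics/w4.png

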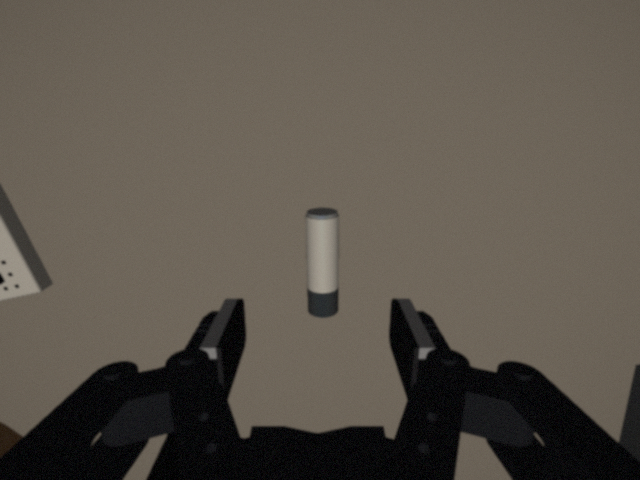

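Call:
{"method": "arm_command", "body": {"moves": [0.008, 0.005, 0, 0, 0, 0.015, -1, 0.008, 0.005, 0, 0, 0, 0.015, -1, 0.006, 0.004, 0, 0, 0, 0, -1]}}

```text
clock: 3.68
eef_pos: [0.4485, -0.0183, 0.172]
tool_rot: [0.532, -0.471, -0.525, -0.469]
ft_force: [-0.1, 0.1, 0.6]
grip_width: 0.0853
```

Run:
```python
from h import *
plan([.451,-.018,.175],mk(96.5))
o,im=snap('wrist','w5.png'); C=cam('wrist',o);print(onz(C,[(322,208),(323,316)],.0075))
```

```text
clock 3.68 pos [ 0.4485 -0.0183  0.172 ] q [-0.04  0.39 -0.48  0.7  -0.01 -0.15] w 0.0853 F [-0.1  0.1  0.6]
turn (tool) [ 0.0031 -0.0097  0.0042] then shift in target axes [-0.003  -0.0025  0.    ] in current axes [-0.003  -0.0025 -0.    ]
[[ 0.40091413 -0.02356087  0.0075    ]
 [ 0.44502106 -0.01779522  0.0075    ]]
```

View pics/w5.png

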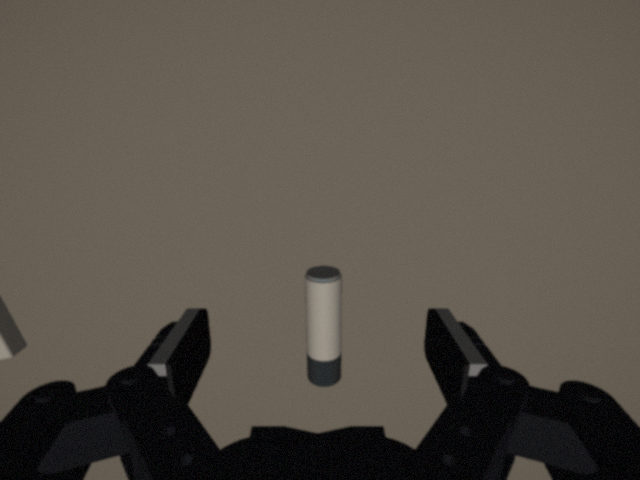

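Call:
{"method": "arm_command", "body": {"moves": [-0.002, 0, 0, 0, 0, 0, 1, 0, 0, 0, 0, 0, 0, 1, 0, 0, 0, 0, 0, 0, 1, 0, 0, 0, 0, 0, 0, 1, 0, 0, 0, 0, 0, 0, 1, 0, 0, 0, 0, 0, 0, 1, 0, 0, 0, 0, 0, 0, 1]}}

```text
clock: 4.32
eef_pos: [0.4473, -0.0163, 0.1746]
tool_rot: [0.53, -0.469, -0.528, -0.47]
ft_force: [1.1, 0.8, 0.0]
grip_width: 0.0117
```

Run:
```python
from h import *
t=np.radians(86.8);h=np.array([np.cos(t),np.sin(t)]);c=np.array([.602,-.028])
plan([*(c+.020*h),.27],mk(88))
```

```text
clock 4.32 pos [ 0.4473 -0.0163  0.1746] q [-0.04  0.39 -0.48  0.71  0.   -0.15] w 0.0117 F [1.1 0.8 0. ]
turn (tool) [ 0.1533 -0.0003  0.0042] then shift in target axes [-0.0954 -0.1554  0.0137] in current axes [-0.0948 -0.1561 -0.0102]
```

Call:
{"method": "arm_command", "body": {"moves": [-0.03, 0, 0, 0.05, 0, 0, 1, -0.035, 0, 0, 0.05, 0, 0, 1, -0.03, 0, 0, 0.04, 0, 0, 1, 0, 0, 0, 0, 0, 0, 1]}}

```text
clock: 4.65
eef_pos: [0.4458, -0.0166, 0.2704]
tool_rot: [-0.492, 0.508, 0.493, 0.506]
ft_force: [1.7, 0.4, -0.3]
grip_width: 0.012
```

Run:
```python
from h import *
o,im=snap('wrist','w6.png')
t=np.radians(86.8);h=np.array([np.cos(t),np.sin(t)]);c=np.array([.602,-.028])
plan([*(c+.020*h),.27],mk(88))
```

```text
clock 4.7 pos [ 0.4451 -0.0166  0.2683] q [-0.04  0.25 -0.36  0.96 -0.   -0.01] w 0.012 F [ 0.4 -0.3 -0.8]
turn (tool) [ 0.0073 -0.0016 -0.0062] then shift in target axes [-0.0017 -0.1576  0.0141] in current axes [-0.0027 -0.1577  0.0129]
```

View pics/w6.png

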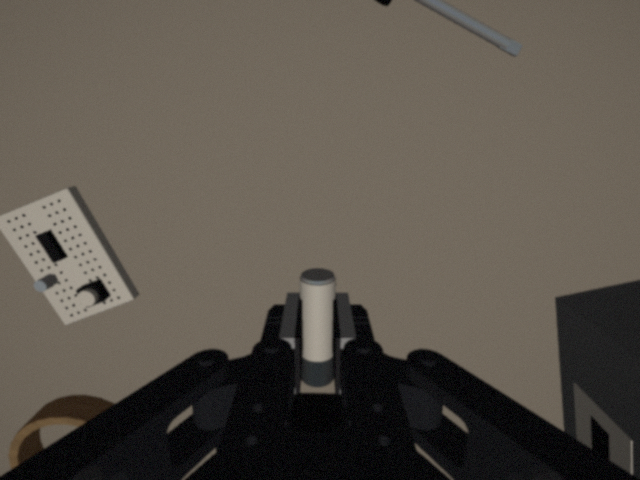

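Cell A is held crosswise, sitting about 3 mm past the pad centre. I'll carry it over the tub.

Call:
{"method": "arm_command", "body": {"moves": [0, -0.034, 0.003, 0, 0, 0, 1, 0, -0.034, 0.003, 0, 0, 0, 1, 0, -0.034, 0.003, 0, 0, 0, 1, 0, -0.034, 0.003, 0, 0, 0, 1, 0, -0.02, 0.002, 0, 0, 0, 1, 0, 0, 0, 0, 0, 0, 1, 0, 0, 0, 0, 0, 0, 1]}}

```text
clock: 5.28
eef_pos: [0.5999, -0.0071, 0.2532]
tool_rot: [-0.487, 0.514, 0.499, 0.499]
ft_force: [-1.2, -0.2, -0.4]
grip_width: 0.0118
```

Run:
```python
from h import *
o,im=snap('wrist','w7.png');C=cam('wrist',o)
plan([.600,-.008,.185],mk(88))
print(proj(C,[[.5665,-.03,.04],[.6335,-.032,.04]]))
```

```text
clock 5.33 pos [ 0.5995 -0.0071  0.253 ] q [-0.01  0.55  0.06  1.11 -0.    0.01] w 0.0118 F [ 0.1 -0.  -0.5]
turn (tool) [ 0.009  -0.0036 -0.0276] then shift in target axes [ 0.068  -0.0005 -0.0009] in current axes [ 0.0679 -0.0024 -0.0006]
[[272.13924359 227.0838542 ]
 [275.65454638 342.83410646]]
```

View pics/w7.png

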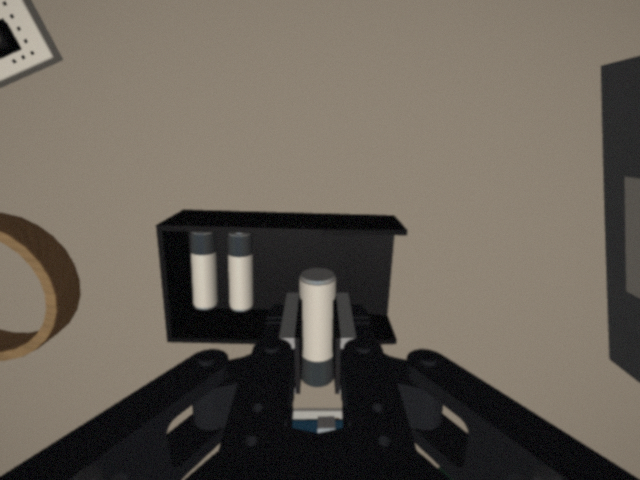

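Predicted rim rows (227 and 343) match those seen (about 229 and 342), so the tub pose holds. I'll lower cell A into it.

Call:
{"method": "arm_command", "body": {"moves": [0.025, -0.001, 0, 0, 0, -0.01, 1, 0.025, -0.001, 0, 0, 0, -0.01, 1, 0.012, 0, 0, 0, 0, 0, 1, 0, 0, 0, 0, 0, 0, 1]}}

```text
clock: 5.67
eef_pos: [0.5957, -0.0079, 0.1877]
tool_rot: [-0.492, 0.51, 0.495, 0.503]
ft_force: [-0.8, -0.2, -0.4]
grip_width: 0.012
```

Run:
```python
from h import *
plan([.600,-.008,.181],mk(88))
```

```text
clock 5.67 pos [ 0.5957 -0.0079  0.1877] q [-0.01  0.6  -0.04  0.94 -0.    0.01] w 0.012 F [-0.8 -0.2 -0.4]
turn (tool) [ 0.0092 -0.0042 -0.011 ] then shift in target axes [ 0.0067 -0.0043  0.0001] in current axes [ 0.0067 -0.0044  0.    ]
```

Now I'll lower the last few mm, open partly, and lift.

Call:
{"method": "arm_command", "body": {"moves": [0.006, -0.0045, 0, 0, 0, 0, 1, 0, 0, 0, 0, 0, 0, 0.5, 0, 0, 0, 0, 0, 0, 0.4, 0, 0, 0, 0, 0, 0, 0.35, 0, 0, 0, 0, 0, 0, 0.35, -0.02, 0, 0, 0, 0, 0, 0.35, -0.03, 0, 0, 0, 0, 0, 0.35, -0.03, 0, 0, 0, 0, 0, 0.35, -0.02, 0, 0, 0, 0, 0, 0.35, 0, 0, 0, 0, 0, 0, 0.35, 0, 0, 0, 0, 0, 0, -1]}}

```text
clock: 6.58
eef_pos: [0.5999, -0.008, 0.2904]
tool_rot: [-0.493, 0.509, 0.495, 0.503]
ft_force: [-0.8, 0.3, -0.2]
grip_width: 0.0386
```

Run:
```python
from h import *
o,im=snap('wrist','w8.png');C=cam('wrist',o)
plan([.43,-.345,.28],mk(143))
```

```text
clock 6.63 pos [ 0.6002 -0.008   0.2907] q [-0.01  0.51  0.1   1.17 -0.    0.01] w 0.0459 F [0.8 0.1 1. ]
turn (tool) [-9.509e-01 -6.000e-04 -8.600e-03] then shift in target axes [ 0.0107  0.3715 -0.0669] in current axes [ 0.0133  0.1613 -0.3412]
```

View pics/w8.png

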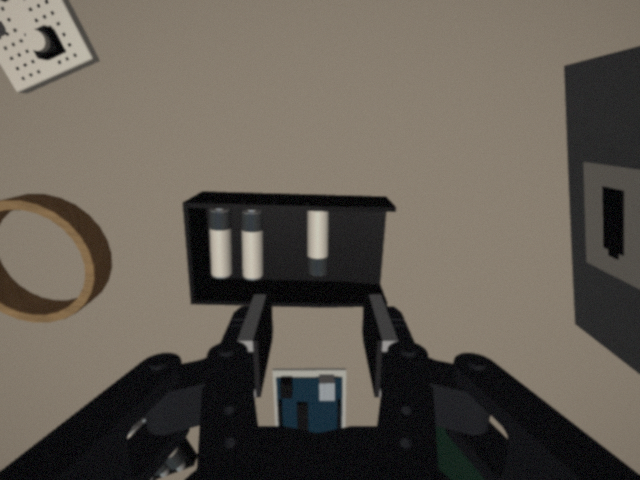

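Cell A lies crosswise in the tub at about (318,240) in the image. Next is cell B.

Call:
{"method": "arm_command", "body": {"moves": [0, 0.0134, -0.0284, 0, 0, 0, -1, 0, 0.0134, -0.0284, 0, 0, 0, -1, 0, 0.0134, -0.0284, 0, 0, 0, -1, 0, 0.0134, -0.0284, 0, 0, 0, -1, 0, 0.0134, -0.0284, 0, 0, 0, -1, 0, 0.0134, -0.0284, 0, 0, 0, -1, 0, 0.0134, -0.0284, 0, 0, 0, -1, 0, 0.0134, -0.0284, 0, 0, 0, -1, 0, 0.0134, -0.0284, 0, 0, 0, -1, 0, 0.0134, -0.0284, 0, 0, 0, -1, 0, 0.0134, -0.0284, 0, 0, 0, -1, 0, 0, 0, -0.12, 0, 0, -1, 0, 0, 0, -0.12, 0, 0, -1, 0, 0, 0, -0.12, 0, 0, -1, 0, 0, 0, -0.12, 0, 0, -1, 0, 0, 0, -0.12, 0, 0, -1, 0, 0, 0, -0.12, 0, 0, -1, 0, 0, 0, -0.12, 0, 0, -1, 0, 0, 0, 0, 0, 0, -1, 0, 0, 0, 0, 0, 0, -1]}}

```text
clock: 8.3
eef_pos: [0.4294, -0.3273, 0.2648]
tool_rot: [-0.646, 0.248, 0.677, 0.249]
ft_force: [-0.4, 1.2, 0.1]
grip_width: 0.0852
```

Run:
```python
from h import *
o,im=snap('wrist','w9.png');C=cam('wrist',o)
plan([.45,-.36,.22],mk(140)); print(bot.get_obs()['joint_vel'].round(2), proj(C,[[.453,-.36,.0075]]))
```

```text
clock 8.35 pos [ 0.4293 -0.3272  0.2647] q [-0.65  0.44 -0.1   1.08 -0.01 -1.5 ] w 0.0854 F [-0.2 -0.6  0.1]
turn (tool) [-0.0212  0.0426 -0.0141] then shift in target axes [ 0.0447  0.0118 -0.037 ] in current axes [ 0.0432  0.0104 -0.0391]
[ 0.   -0.01  0.01  0.    0.   -0.  ] [[237.58273422 241.73237387]]
```

View pics/w9.png

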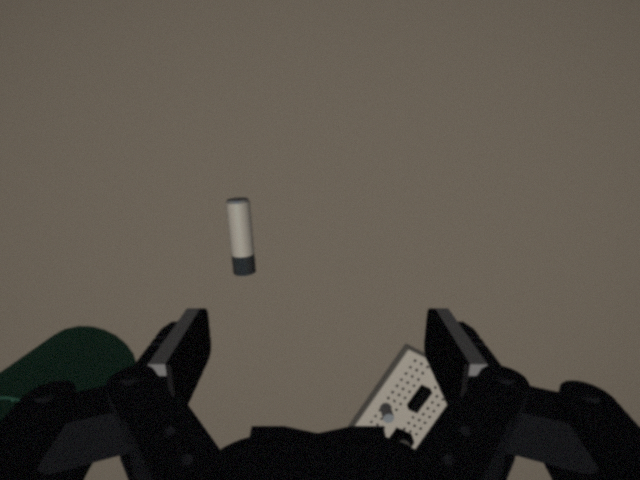

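Run:
```python
from h import *
o=bot.get_obs();C=cam('wrist',o); P=onz(C,[(237.5,199),(244,274)],.0075); v=P[1]-P[0]
print(P.round(4),P.mean(0).round(4),np.linalg.norm(v),np.degrees(np.arctan2(v[1],v[0])))
a=np.degrees(np.arctan2(v[1],v[0])); print(a); m=P.mean(0); plan([m[0],m[1],.175],mk(a+90))
```

```text
[[ 0.4335 -0.3794  0.0075]
 [ 0.4652 -0.3414  0.0075]] [ 0.4493 -0.3604  0.0075] 0.049481290243200894 50.07233332563315
50.07233332563315
clock 8.35 pos [ 0.4293 -0.3272  0.2647] q [-0.65  0.44 -0.1   1.08 -0.01 -1.5 ] w 0.0854 F [-0.2 -0.6  0.1]
turn (tool) [-0.0225  0.0427 -0.014 ] then shift in target axes [ 0.0897  0.0126 -0.0367] in current axes [ 0.0882  0.0105 -0.0407]
```

Call:
{"method": "arm_command", "body": {"moves": [0, 0.007, -0.02, -0.02, 0.04, -0.014, -1, 0, 0.006, -0.018, 0, 0, 0, -1, 0.025, 0, 0, 0, 0, 0, -1, 0.025, 0, 0, 0, 0, 0, -1, 0.01, 0, 0, 0, 0, 0, -1, 0, 0, 0, 0, 0, 0, -1]}}

```text
clock: 8.85
eef_pos: [0.4507, -0.3629, 0.2013]
tool_rot: [0.663, -0.246, -0.663, -0.246]
ft_force: [0.3, 0.3, 0.1]
grip_width: 0.0852
```

Run:
```python
from h import *
plan([.4505,-.3603,.175],mk(140)); print(bot.get_obs()['joint_vel'].round(2)); o,im=snap('wrist','w10.png')
```

```text
clock 8.85 pos [ 0.4507 -0.3629  0.2013] q [-0.68  0.55 -0.09  0.93  0.   -1.54] w 0.0852 F [0.3 0.3 0.1]
turn (tool) [-0.0132 -0.0006  0.0007] then shift in target axes [ 0.0263 -0.0018  0.0018] in current axes [ 0.0263 -0.0018  0.0019]
[-0.    0.01 -0.    0.01  0.    0.02]
```

View pics/w10.png

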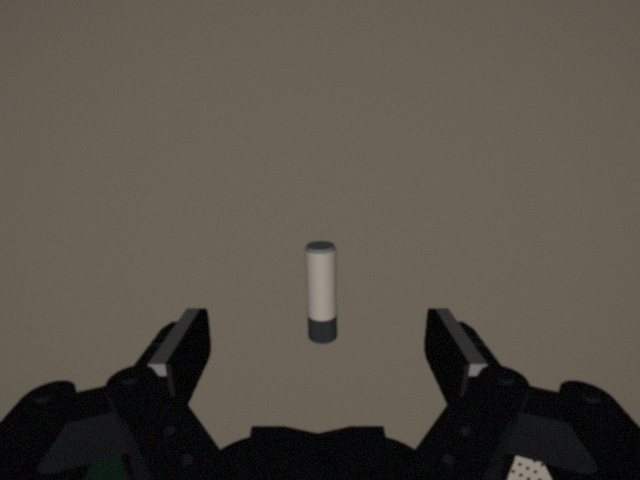

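Cell B is centred between the fingers at (321,292). I'll descend and close.

Call:
{"method": "arm_command", "body": {"moves": [0.014, -0.001, 0.001, 0, 0, 0, -1, 0.013, -0.001, 0, 0, 0, 0, -1, 0, 0, 0, 0, 0, 0, -1, 0, 0, 0, 0, 0, 0, -1]}}

```text
clock: 9.23
eef_pos: [0.4527, -0.3612, 0.1786]
tool_rot: [0.664, -0.247, -0.661, -0.247]
ft_force: [0.7, 0.0, 0.2]
grip_width: 0.0852
```

Run:
```python
from h import *
plan([.4505,-.3603,.175],mk(140))
```

```text
clock 9.23 pos [ 0.4527 -0.3612  0.1786] q [-0.67  0.58 -0.11  0.88  0.   -1.53] w 0.0852 F [0.7 0.  0.2]
turn (tool) [-0.0153 -0.0055  0.0008] then shift in target axes [0.0036 0.0007 0.0022] in current axes [0.0036 0.0007 0.0022]
```

Call:
{"method": "arm_command", "body": {"moves": [0.005, 0.001, 0.001, 0, 0, 0, 1, 0, 0, 0, 0, 0, 0, 1, 0, 0, 0, 0, 0, 0, 1, 0, 0, 0, 0, 0, 0, 1, 0, 0, 0, 0, 0, 0, 1, 0, 0, 0, 0, 0, 0, 1, 0, 0, 0, 0, 0, 0, 1, -0.03, 0, 0, 0, 0, 0, 1, -0.04, 0, 0, 0, 0, 0, 1, -0.03, 0, 0, 0, 0, 0, 1, 0, 0, 0, 0, 0, 0, 1]}}

```text
clock: 10.15
eef_pos: [0.4504, -0.3609, 0.2791]
tool_rot: [0.664, -0.248, -0.661, -0.247]
ft_force: [-0.1, -1.4, 0.8]
grip_width: 0.0119
```

Run:
```python
from h import *
o,im=snap('wrist','w11.png')
t=np.radians(86.8);h=np.array([np.cos(t),np.sin(t)]);c=np.array([.601,-.028])
print(c-.005*h); plan([.600-.003,-.032,.27],mk(88))
```

```text
[ 0.60072089 -0.0329922 ]
clock 10.2 pos [ 0.45   -0.3605  0.2769] q [-0.68  0.47 -0.    1.09  0.   -1.53] w 0.0118 F [ 0.8 -0.8 -0.8]
turn (tool) [ 0.8912 -0.0018  0.0016] then shift in target axes [ 0.0069 -0.1354  0.3334] in current axes [ 0.0069 -0.3445  0.1042]
```

View pics/w11.png

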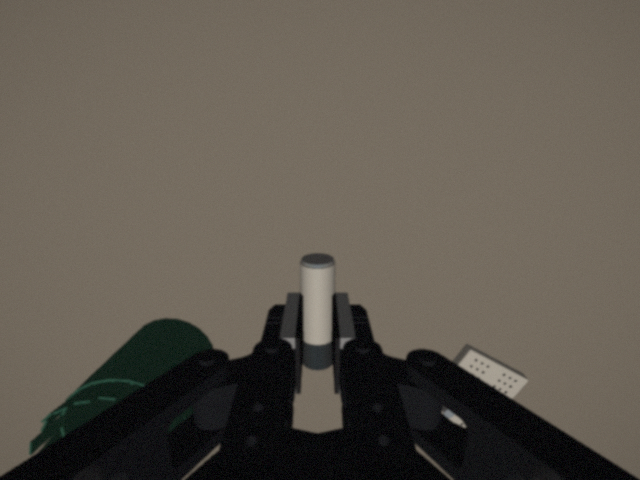

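Cell B is held. I'll turn and carry it over the gap at about tub x = -5.

Call:
{"method": "arm_command", "body": {"moves": [0, 0, 0, 0.12, 0, 0, 1, 0, 0, 0, 0.12, 0, 0, 1, 0, 0, 0, 0.12, 0, 0, 1, 0, 0, 0, 0.12, 0, 0, 1, 0, 0, 0, 0.12, 0, 0, 1, 0, 0, 0, 0.12, 0, 0, 1, 0, 0, 0, 0.11, 0, 0, 1, 0, -0.0135, 0.0333, 0, 0, 0, 1, 0, -0.0135, 0.0333, 0, 0, 0, 1, 0, -0.0135, 0.0333, 0, 0, 0, 1, 0, -0.0135, 0.0333, 0, 0, 0, 1, 0, -0.0135, 0.0333, 0, 0, 0, 1, 0, -0.0135, 0.0333, 0, 0, 0, 1, 0, -0.0135, 0.0333, 0, 0, 0, 1, 0, -0.0135, 0.0333, 0, 0, 0, 1, 0, -0.0135, 0.0333, 0, 0, 0, 1, 0, 0, 0, 0, 0, 0, 1, 0, 0, 0, 0, 0, 0, 1]}}

```text
clock: 11.7
eef_pos: [0.5747, -0.0489, 0.2542]
tool_rot: [-0.486, 0.509, 0.504, 0.501]
ft_force: [-0.4, 0.3, -1.0]
grip_width: 0.0119
```

Run:
```python
from h import *
o,im=snap('wrist','w12.png')
plan([.601,-.033,.24],mk(88))
```

```text
clock 11.75 pos [ 0.5746 -0.049   0.254 ] q [-0.09  0.5  -0.01  1.08  0.01 -0.07] w 0.0118 F [-0.4  0.4 -0.8]
turn (tool) [ 0.0145  0.0103 -0.0252] then shift in target axes [ 0.014  -0.0259  0.0169] in current axes [ 0.0136 -0.0265  0.0164]
```

View pics/w12.png

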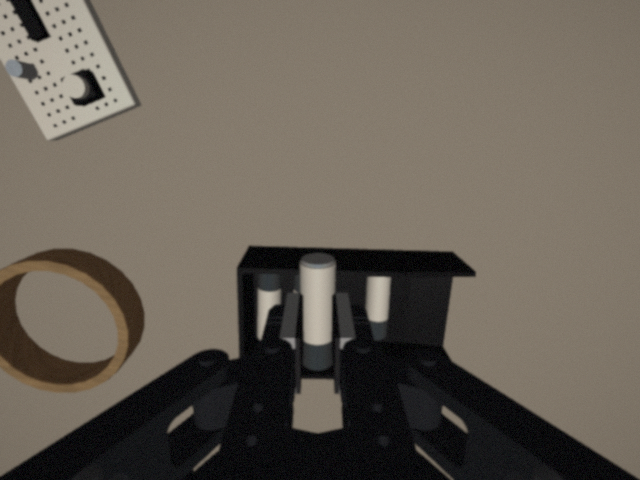

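Call:
{"method": "arm_command", "body": {"moves": [0.006, -0.014, 0.008, 0.014, 0.01, -0.025, 1, 0.006, -0.012, 0.008, 0, 0, 0, 1, 0, 0, 0, 0, 0, 0, 1, 0, 0, 0, 0, 0, 0, 1]}}

```text
clock: 12.08
eef_pos: [0.599, -0.0373, 0.2386]
tool_rot: [-0.489, 0.512, 0.491, 0.508]
ft_force: [0.3, -0.1, -0.8]
grip_width: 0.0117
```

Run:
```python
from h import *
o,im=snap('wrist','w13.png')
plan([.602,-.033,.19],mk(87))
```

```text
clock 12.13 pos [ 0.5988 -0.0375  0.2385] q [-0.06  0.55  0.02  1.05 -0.   -0.02] w 0.012 F [-0.1 -1.  -0.4]
turn (tool) [ 0.0116 -0.0013 -0.0055] then shift in target axes [ 0.0485 -0.0029  0.0047] in current axes [ 0.0485 -0.0033  0.0047]
```

View pics/w13.png

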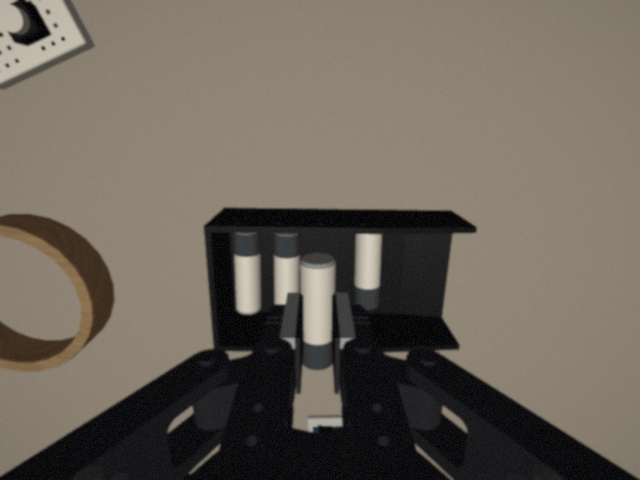

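Call:
{"method": "arm_command", "body": {"moves": [0.016, -0.002, 0.003, 0.01, 0, 0, 1, 0.017, -0.002, 0.003, 0, 0, 0, 1, 0.012, 0, 0, 0, 0, 0, 1, 0, 0, 0, 0, 0, 0, 1]}}

```text
clock: 12.47
eef_pos: [0.601, -0.0369, 0.194]
tool_rot: [-0.485, 0.516, 0.486, 0.513]
ft_force: [-0.7, 0.3, -0.7]
grip_width: 0.0118
```

Run:
```python
from h import *
o,im=snap('wrist','w14.png')
plan([.602,-.033,.19],mk(87))
```

```text
clock 12.52 pos [ 0.6014 -0.0371  0.1951] q [-0.06  0.6  -0.02  0.96 -0.   -0.  ] w 0.0117 F [-0.9 -0.9 -0.6]
turn (tool) [-0.0064 -0.0024 -0.0032] then shift in target axes [ 0.0051 -0.0004  0.0041] in current axes [ 0.0051 -0.0004  0.0041]
```

View pics/w14.png

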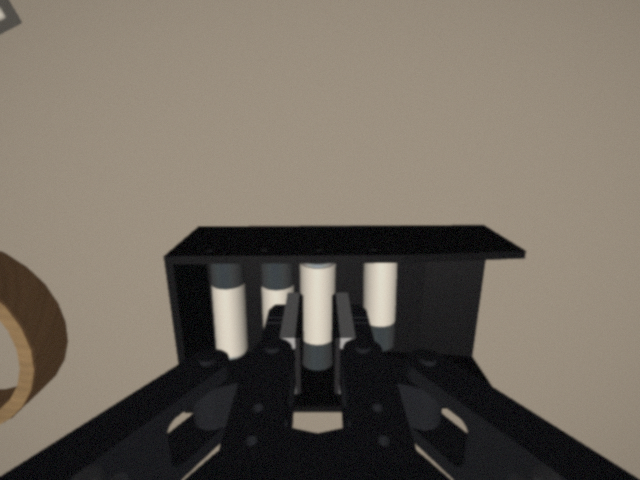

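Call:
{"method": "arm_command", "body": {"moves": [0.003, 0, 0.006, 0, 0, 0, 1, 0, 0, 0, 0, 0, 0, 1, 0, 0, 0, 0, 0, 0, 0.5, 0, 0, 0, 0, 0, 0, 0.45, 0, 0, 0, 0, 0, 0, 0.45, -0.02, 0, 0, 0, 0, 0, 0.45, -0.03, 0, 0, 0, 0, 0, 0.45, -0.03, 0, 0, 0, 0, 0, 0.45, -0.03, 0, 0, 0, 0, 0, -1, 0, 0, 0, 0, 0, 0, -1, 0, 0, 0, 0, 0, 0, -1]}}

```text
clock: 13.43
eef_pos: [0.6015, -0.032, 0.3115]
tool_rot: [-0.485, 0.515, 0.484, 0.515]
ft_force: [-0.1, -0.5, -1.0]
grip_width: 0.0588
```

Run:
```python
from h import *
o,im=snap('wrist','w15.png')
o,im=snap('top','t15.png'); cv2.imwrite('pics/t15c.png',cv2.resize(im[200:330,220:400,::-1],None,fx=4,fy=4))
print(o['clock'],bot.get_calibration('wrist')['mount'])
```

```text
13.4833 [[ 1.42796186e-04  3.07939225e-01 -9.51406019e-01  3.18105576e-02]
 [ 3.00987231e-04  9.51405973e-01  3.07939255e-01  7.93611764e-02]
 [ 9.99999945e-01 -3.30333614e-04  4.31713696e-05  6.40572386e-06]
 [ 0.00000000e+00  0.00000000e+00  0.00000000e+00  1.00000000e+00]]
```

View pics/w15.png

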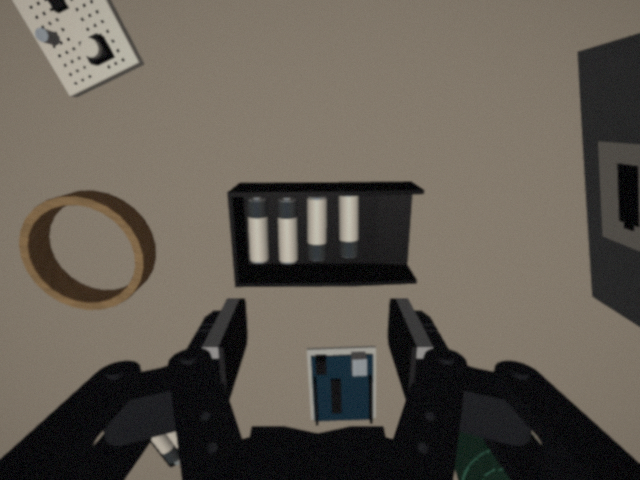

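View pics/t15c.png

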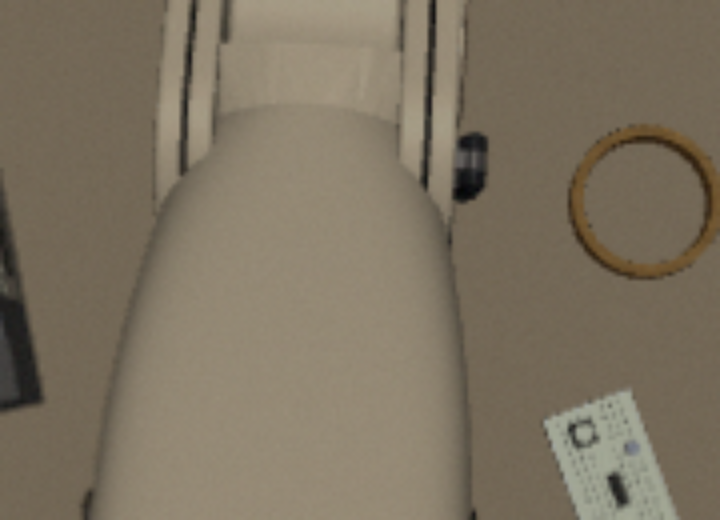

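All four cells lie crosswise in the tub at (257..348, 230) and the tub hasn't moved. I'll remeasure its rim from this view and plan a grasp leaning 35° back. That leaves the gripper leaning only about 15° forward when the tub is tipped 50°.

```bash
cat >> h.py <<'E'
def tubpose(c,head,pitch,alpha=35,gx=-.038,gz=.025,ell=.148):
    """c: world of tub underside centre, heading deg, pitch nose-down deg -> TCP, M (grip at tub gx,gz)"""
    t=np.radians(head);h=np.array([np.cos(t),np.sin(t),0]);lat=np.array([np.sin(t),-np.cos(t),0]);p=np.radians(pitch)
    u=np.cos(p)*h-np.sin(p)*np.array([0,0,1]); n=np.sin(p)*h+np.cos(p)*np.array([0,0,1])
    G=np.array(c)+gx*u+gz*n; M=mk(head+90,alpha-pitch,lat); return G-ell*M[:,0],M,u,n
E
python3 - <<'E'
from h import *
im=cv2.imread('pics/w15.png'); cv2.imwrite('pics/w15c.png',cv2.convertScaleAbs(cv2.resize(im[170:300,215:435],None,fx=3.5,fy=3.5,interpolation=cv2.INTER_CUBIC),alpha=2))
p,M,u,n=tubpose([.601,-.028,0],86.8,0); print(p,M.round(2).tolist()); plan(p-.11*M[:,0],M)
E
```

```text
[ 0.59414013 -0.1506977   0.1462345 ] [[0.03, -0.05, -1.0], [0.57, -0.82, 0.06], [-0.82, -0.57, -0.0]]
clock 13.53 pos [ 0.6016 -0.032   0.3109] q [-0.05  0.49  0.13  1.2  -0.    0.01] w 0.0732 F [ 0.4 -0.3  0.1]
turn (tool) [-1.5215 -0.4827 -0.4788] then shift in target axes [-0.0433  0.1919  0.0008] in current axes [ 0.0751 -0.     -0.1819]
```

View pics/w15c.png

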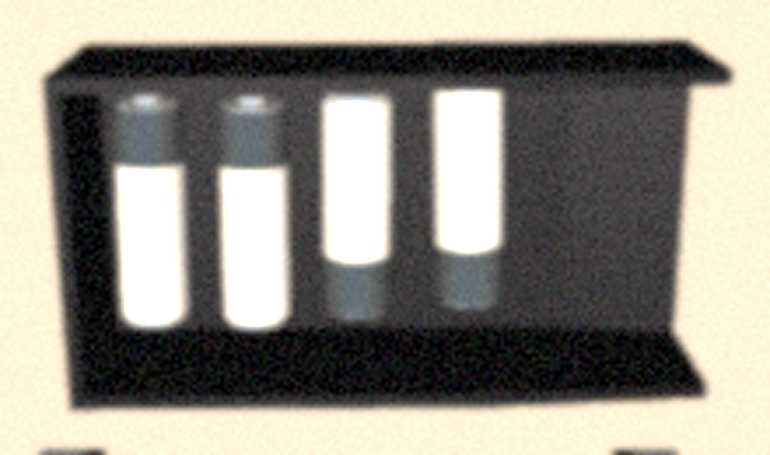

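Run:
```python
from h import *
o=bot.get_obs();C=cam('wrist',o)
f=lambda l:[(np.array(p)/3.5+np.array((215,170))) for p in l]
P=onz(C,f([(47,80),(72,405)]),.04);Q=onz(C,f([(730,79),(705,395)]),.036)
print(P.round(4),Q.round(4)); c=(P.mean(0)+Q.mean(0))/2; v=Q.mean(0)-P.mean(0); print(c,np.linalg.norm(v),np.degrees(np.arctan2(v[1],v[0])),np.linalg.norm(P[1]-P[0]),np.linalg.norm(Q[1]-Q[0]))
```

```text
[[ 0.5645 -0.0882  0.04  ]
 [ 0.6306 -0.0921  0.04  ]] [[0.5728 0.0395 0.036 ]
 [0.6378 0.0362 0.036 ]]
[ 0.6013993  -0.02615504  0.038     ] 0.1282639893171542 86.52997324664848 0.0661789615317353 0.06512314892120814
```

The tub centre is (0.6013, -0.0265), heading 86.6°, and its length and width check. Now I'll turn the hand and tilt it back.

Call:
{"method": "arm_command", "body": {"moves": [0, 0, 0, -0.12, 0, 0, -1, 0, 0, 0, -0.12, 0, 0, -1, 0, 0, 0, -0.12, 0, 0, -1, 0, 0, 0, -0.12, 0, 0, -1, 0, 0, 0, -0.12, 0, 0, -1, 0, 0, 0, -0.12, 0, 0, -1, 0, 0, 0, -0.12, 0, 0, -1, 0, 0, 0, -0.12, 0, 0, -1, 0, 0, 0, -0.12, 0, 0, -1, 0, 0, 0, -0.12, 0, 0, -1, 0, 0, 0, -0.12, 0, 0, -1, 0, 0, 0, -0.12, 0, 0, -1, 0, 0, 0, -0.12, 0, 0, -1, 0, 0.02, 0, 0, 0, -0.12, -1, 0, 0.02, 0, 0, 0, -0.12, -1, 0, 0.02, 0, 0, 0, -0.12, -1, 0, 0.02, 0, 0, 0, -0.12, -1, 0, 0.02, 0, 0, 0, -0.12, -1, 0, 0, 0, 0, 0, 0, -1]}}

```text
clock: 15.12
eef_pos: [0.5915, -0.1259, 0.2547]
tool_rot: [-0.657, -0.214, 0.688, 0.222]
ft_force: [0.2, -1.2, -0.8]
grip_width: 0.0854
```

Run:
```python
from h import *
p,M,u,n=tubpose([.6013,-.027,0],86.7,0); plan(p-.11*M[:,0],M)
```

```text
clock 15.12 pos [ 0.5915 -0.1259  0.2547] q [-0.33  0.67  0.19  1.37  0.58 -1.97] w 0.0854 F [ 0.2 -1.2 -0.8]
turn (tool) [0.023  0.0725 0.0158] then shift in target axes [-0.0346  0.0815 -0.0041] in current axes [-0.0361  0.081   0.0003]
```

Call:
{"method": "arm_command", "body": {"moves": [-0.012, 0.028, 0, 0.023, 0.04, 0.016, -1, -0.012, 0.028, 0, 0, 0.033, 0, -1, -0.01, 0.025, 0, 0, 0, 0, -1, 0, 0, 0, 0, 0, 0, -1, 0, 0, 0, 0, 0, 0, -1]}}

```text
clock: 15.53
eef_pos: [0.5865, -0.2134, 0.2266]
tool_rot: [0.677, 0.19, -0.672, -0.233]
ft_force: [0.8, -0.0, 0.4]
grip_width: 0.0853
```

Run:
```python
from h import *
p,M,u,n=tubpose([.6013,-.027,0],86.7,0); plan(p-.05*M[:,0],M)
o,im=snap('wrist','w16.png');o,im=snap('side','s16.png')
```

```text
clock 15.53 pos [ 0.5865 -0.2134  0.2266] q [-0.46  0.73  0.24  1.35  0.55 -2.04] w 0.0853 F [ 0.8 -0.   0.4]
turn (tool) [-0.0085  0.0076 -0.0034] then shift in target axes [ 0.0526 -0.0063 -0.004 ] in current axes [ 0.0525 -0.0066 -0.0043]
```

View pics/w16.png

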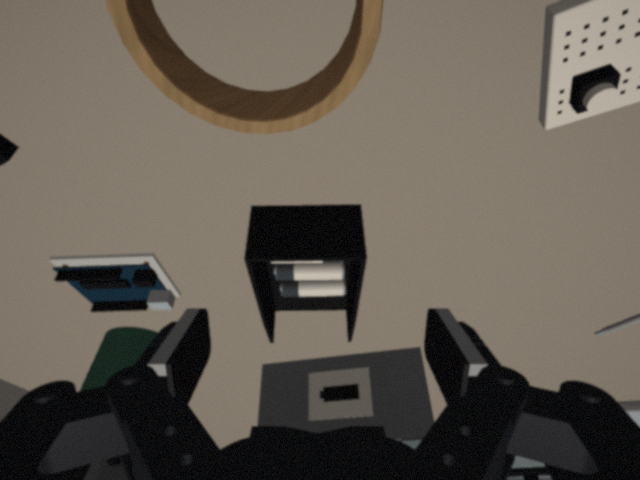

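View pics/s16.png

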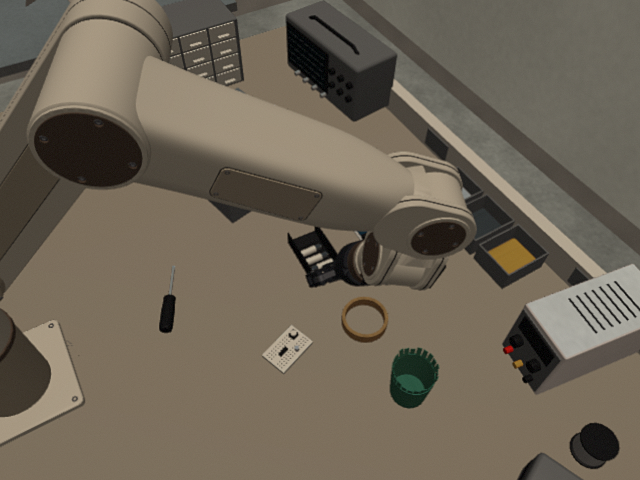

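Call:
{"method": "arm_command", "body": {"moves": [0.012, -0.004, -0.003, 0, 0, 0, -1, 0.018, -0.003, -0.003, 0, 0, 0, -1, 0.02, 0, 0, 0, 0, 0, -1, 0, 0, 0, 0, 0, 0, -1, 0, 0, 0, 0, 0, 0, -1]}}

```text
clock: 16.05
eef_pos: [0.5958, -0.1711, 0.1917]
tool_rot: [0.678, 0.193, -0.672, -0.229]
ft_force: [0.2, -0.4, 1.0]
grip_width: 0.0859
```

Run:
```python
from h import *
p,M,u,n=tubpose([.6013,-.027,0],86.7,0); plan(p,M)
o,im=snap('wrist','w17.png')
```

```text
clock 16.05 pos [ 0.5958 -0.1711  0.1917] q [-0.39  0.74  0.16  1.23  0.56 -1.98] w 0.0859 F [ 0.2 -0.4  1. ]
turn (tool) [ 0.0011  0.0102 -0.0061] then shift in target axes [0.0494 0.0086 0.0029] in current axes [0.0495 0.0083 0.0024]
```

View pics/w17.png

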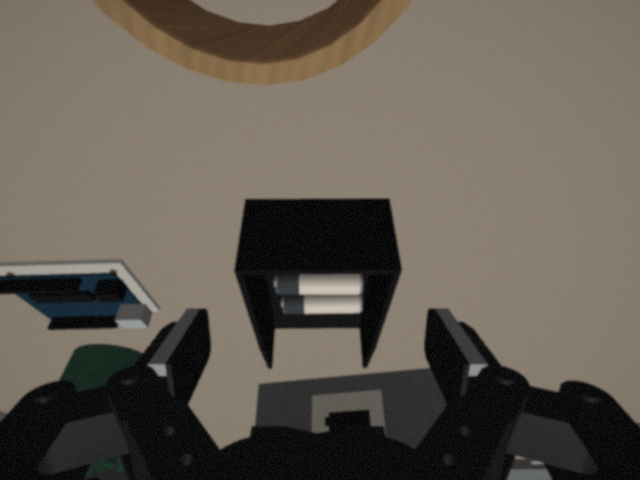

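The tub is centred between the fingers, with back rim columns 236 to 400. I'll advance along the tool axis.

Call:
{"method": "arm_command", "body": {"moves": [0.015, 0.004, 0, 0, 0, 0, -1, 0.016, 0.003, 0, 0, 0, 0, -1, 0.012, 0, 0, 0, 0, 0, -1, 0, 0, 0, 0, 0, 0, -1, 0, 0, 0, 0, 0, 0, -1]}}

```text
clock: 16.52
eef_pos: [0.5988, -0.1525, 0.1577]
tool_rot: [0.68, 0.193, -0.67, -0.226]
ft_force: [0.1, -0.3, 0.8]
grip_width: 0.0853
```

Run:
```python
from h import *
p,M,u,n=tubpose([.6013,-.027,0],86.7,0); plan(p,M)
o,im=snap('wrist','w18.png')
```

```text
clock 16.52 pos [ 0.5988 -0.1525  0.1577] q [-0.36  0.77  0.11  1.12  0.57 -1.95] w 0.0853 F [ 0.1 -0.3  0.8]
turn (tool) [ 0.0068  0.0043 -0.0096] then shift in target axes [0.0108 0.0045 0.0048] in current axes [0.0109 0.0044 0.0047]
```

View pics/w18.png

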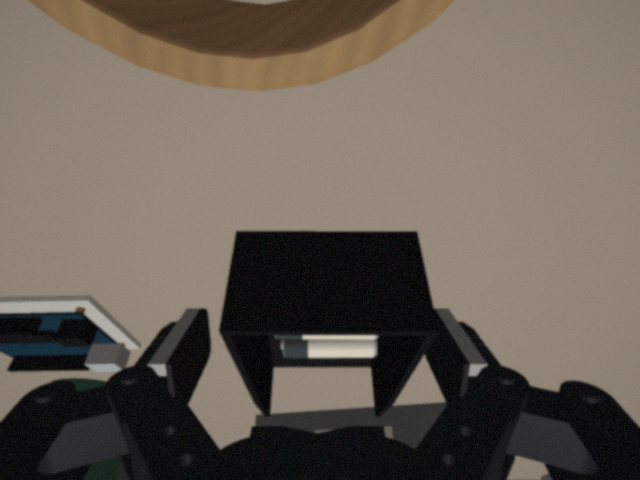

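Call:
{"method": "arm_command", "body": {"moves": [0.006, 0.003, 0.003, 0.006, 0, -0.009, -1, 0.006, 0.002, 0.001, 0, 0, 0, -1, 0, 0, 0, 0, 0, 0, -1]}}

```text
clock: 16.82
eef_pos: [0.5958, -0.1511, 0.1471]
tool_rot: [0.681, 0.193, -0.668, -0.231]
ft_force: [0.3, 0.2, -1.4]
grip_width: 0.0857
```

Run:
```python
from h import *
p,M,u,n=tubpose([.6013,-.027,0],86.7,0); plan(p,M)
```

```text
clock 16.82 pos [ 0.5958 -0.1511  0.1471] q [-0.36  0.77  0.09  1.1   0.58 -1.94] w 0.0857 F [ 0.3  0.2 -1.4]
turn (tool) [ 0.0017 -0.0007 -0.0015] then shift in target axes [ 0.0015 -0.0006  0.0016] in current axes [ 0.0015 -0.0006  0.0016]
```

Within 2 mm. I'll close on the tub.

Call:
{"method": "arm_command", "body": {"moves": [0, 0, 0.001, 0, 0, 0, 1, 0, 0, 0, 0, 0, 0, 1, 0, 0, 0, 0, 0, 0, 1, 0, 0, 0, 0, 0, 0, 1]}}

```text
clock: 17.15
eef_pos: [0.5945, -0.1521, 0.1475]
tool_rot: [0.681, 0.192, -0.668, -0.231]
ft_force: [1.3, -0.6, -0.7]
grip_width: 0.0673
```

Run:
```python
from h import *
p,M,u,n=tubpose([.6013,-.027,0],86.7,0); plan(p,M)
o,im=snap('wrist','w19.png')
```

```text
clock 17.15 pos [ 0.5945 -0.1521  0.1475] q [-0.37  0.77  0.09  1.09  0.58 -1.94] w 0.0673 F [ 1.3 -0.6 -0.7]
turn (tool) [ 0.0007 -0.0018 -0.0022] then shift in target axes [ 0.0024 -0.0013  0.0004] in current axes [ 0.0024 -0.0013  0.0004]
```

View pics/w19.png

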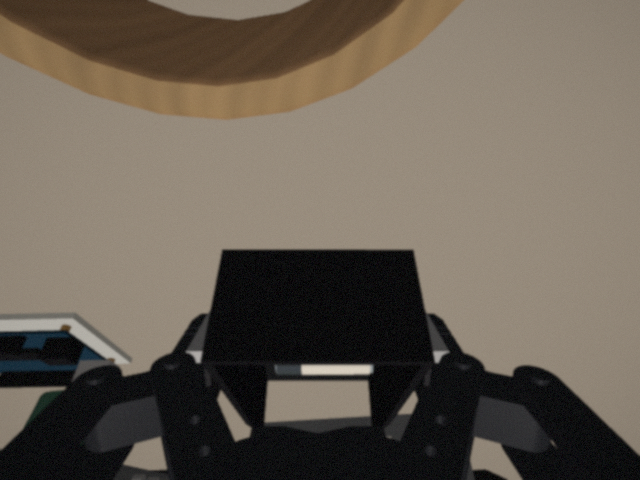

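The grip is on the tub at 67.3 mm. I'll save the tub-in-tool transform and plan tub waypoints as constant body-twist rows.

```bash
cat >> h.py <<'E'
from scipy.linalg import expm,logm
import os
def T_(M,p): T=np.eye(4);T[:3,:3]=M;T[:3,3]=p;return T
def toolT(o): return T_(R.from_quat(o['tool_rot']).as_matrix(),o['eef_pos'])
def tubT(c,head,pitch):
    t=np.radians(head);h=np.array([np.cos(t),np.sin(t),0]);p=np.radians(pitch);Z=np.array([0,0,1.])
    u=np.cos(p)*h-np.sin(p)*Z; n=np.sin(p)*h+np.cos(p)*Z
    return T_(np.c_[u,np.cross(n,u),n],c)
SILL=np.array([.585,.168,.09]); BH=102.3
def entry(pitch,d,c=.008,head=BH):
    T=tubT([0,0,0],head,pitch); u,n=T[:3,0],T[:3,2]
    T[:3,3]=SILL+d*u+c*n-.065*u; return T
def go(Tt,N):
    o=bot.get_obs(); G=np.load('grip.npy'); W=toolT(o); X=W@G
    N_=X@[.065,0,.036,1]
    print('clock',round(o['clock'],2),'tub c',X[:3,3].round(4),'head',np.degrees(np.arctan2(X[1,0],X[0,0])).round(1),'pitch',np.degrees(np.arcsin(-X[2,0])).round(1),'roll',np.degrees(np.arcsin(X[2,1])).round(1),'w',round(o['grip_width'],4),'F',o['ft_force'].round(1),'q',o['joint_pos'].round(2))
    t=np.radians(BH); bx=np.array([np.cos(t),np.sin(t),0]); by=np.array([-np.sin(t),np.cos(t),0])
    for nm,P in (('lip',[.065,0,.004,1]),('rim',[.065,0,.036,1])):
        r=(X@P)[:3]-SILL; print(nm,'rel sill s,lat,z',(r@bx).round(4),(r@by).round(4),r[2].round(4))
    D=np.linalg.inv(X@np.linalg.inv(G))@(Tt@np.linalg.inv(G)); S=expm(np.real(logm(D))/N)
    print('rows',N,'shift',S[:3,3].round(4),'turn',R.from_matrix(S[:3,:3]).as_rotvec().round(4))
E
python3 - <<'E'
from h import *
o=bot.get_obs(); np.save('grip.npy',np.linalg.inv(toolT(o))@tubT([.6013,-.0268,0],86.7,0))
go(tubT([.6013,-.0268,.12],86.7,0),5)
print(entry(5,-.04)[:3,3])
E
```

```text
clock 17.2 tub c [ 0.6013 -0.0268  0.    ] head 86.7 pitch 0.0 roll -0.0 w 0.0673 F [-0.3 -1.5 -0.9] q [-0.37  0.77  0.09  1.09  0.58 -1.94]
lip rel sill s,lat,z -0.1312 0.0081 -0.086
rim rel sill s,lat,z -0.1312 0.0081 -0.054
rows 5 shift [-0.0197 -0.0137 -0.    ] turn [ 0.  0. -0.]
[0.60713454 0.06648184 0.10712091]
```

Call:
{"method": "arm_command", "body": {"moves": [-0.007, -0.005, 0, 0, 0, 0, 1, -0.014, -0.01, 0, 0, 0, 0, 1, -0.02, -0.014, 0, 0, 0, 0, 1, -0.02, -0.014, 0, 0, 0, 0, 1, -0.02, -0.014, 0, 0, 0, 0, 1, -0.014, -0.01, 0, 0, 0, 0, 1, -0.007, -0.005, 0, 0, 0, 0, 1, 0, 0, 0, 0, 0, 0, 1]}}

```text
clock: 17.87
eef_pos: [0.5933, -0.1505, 0.2778]
tool_rot: [0.679, 0.192, -0.67, -0.231]
ft_force: [0.0, -0.2, -1.0]
grip_width: 0.0672
```

Run:
```python
from h import *
go(entry(4,-.04,c=.013),8)
o,im=snap('side','s20.png');o,im=snap('wrist','w20.png')
```

```text
clock 17.87 tub c [ 0.5989 -0.0251  0.1303] head 86.8 pitch 0.0 roll 0.4 w 0.0672 F [ 0.  -0.2 -1. ] q [-0.36  0.63  0.21  1.36  0.57 -1.94]
lip rel sill s,lat,z -0.129 0.0102 0.0443
rim rel sill s,lat,z -0.1291 0.01 0.0763
rows 8 shift [ 0.0082 -0.01   -0.0057] turn [-0.0289 -0.0177  0.0087]
```

View pics/s20.png

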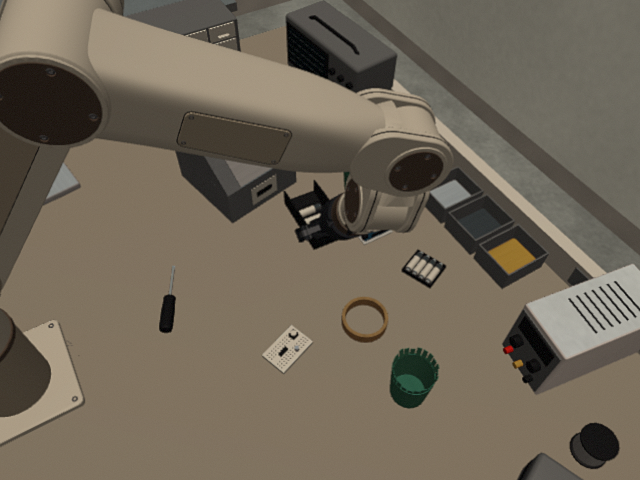

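View pics/w20.png

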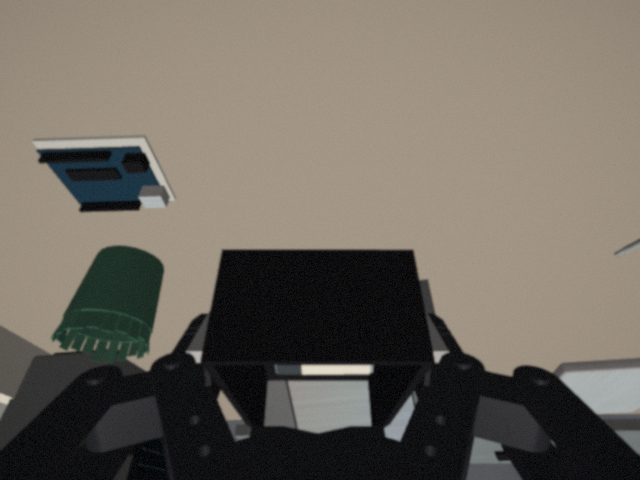

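The tub is held level and hasn't slipped in the grip. I'll approach the opening.

Call:
{"method": "arm_command", "body": {"moves": [0.008, -0.01, -0.006, -0.029, -0.018, 0.009, 1, 0.008, -0.01, -0.006, -0.029, -0.018, 0.009, 1, 0.008, -0.01, -0.006, -0.029, -0.018, 0.009, 1, 0.008, -0.01, -0.006, -0.029, -0.018, 0.009, 1, 0.008, -0.01, -0.006, -0.029, -0.018, 0.009, 1, 0.008, -0.01, -0.006, -0.029, -0.018, 0.009, 1, 0.008, -0.01, -0.006, -0.029, -0.018, 0.009, 1, 0.008, -0.01, -0.006, -0.029, -0.018, 0.009, 1, 0, 0, 0, 0, 0, 0, 1]}}

```text
clock: 18.72
eef_pos: [0.6343, -0.0316, 0.2488]
tool_rot: [-0.645, -0.269, 0.708, 0.105]
ft_force: [-1.3, 0.4, -2.8]
grip_width: 0.0674
```

Run:
```python
from h import *
go(entry(8,-.02,c=.012),3)
o,im=snap('top','t21.png');o,im=snap('wrist','w21.png')
```

```text
clock 18.72 tub c [0.6016 0.0792 0.0934] head 104.3 pitch 3.8 roll 1.5 w 0.0674 F [-1.3  0.4 -2.8] q [-0.15  0.72  0.3   1.4   0.49 -2.02]
lip rel sill s,lat,z -0.0252 0.0049 0.0031
rim rel sill s,lat,z -0.023 0.0042 0.035
rows 3 shift [-0.005  -0.0103  0.0017] turn [0.0055 0.013  0.0243]
```

View pics/t21.png

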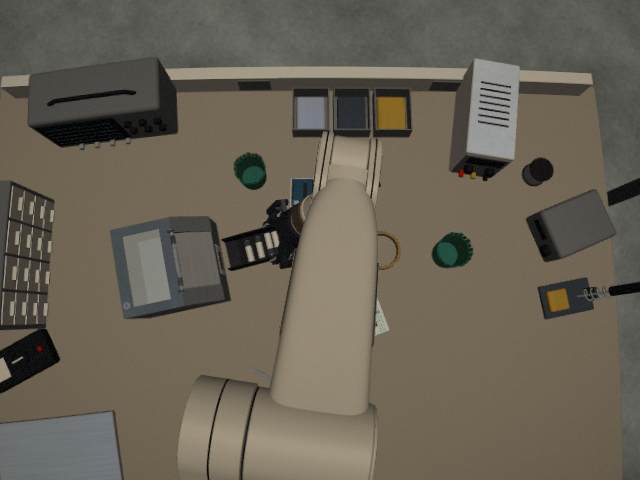

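View pics/w21.png

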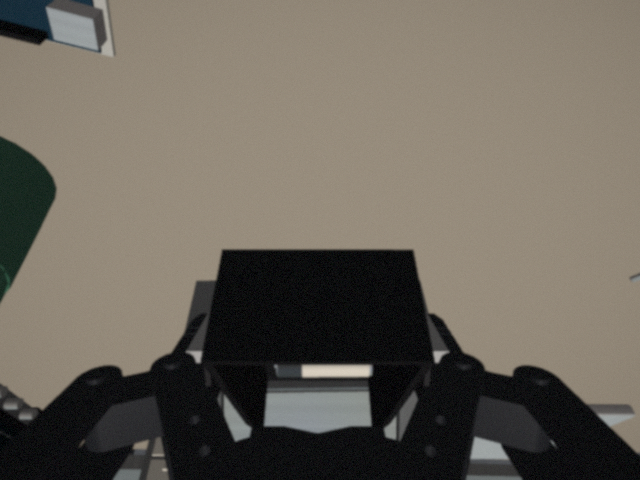

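Call:
{"method": "arm_command", "body": {"moves": [-0.006, -0.012, 0.002, 0.006, 0.013, 0.024, 1, -0.006, -0.012, 0.002, 0.006, 0.013, 0.024, 1, -0.005, -0.011, 0.002, 0.006, 0.013, 0.024, 1, 0, 0, 0, 0, 0, 0, 1]}}

```text
clock: 19.15
eef_pos: [0.6226, -0.015, 0.2777]
tool_rot: [-0.665, -0.232, 0.703, 0.093]
ft_force: [0.4, 0.3, -1.5]
grip_width: 0.067
```

Run:
```python
from h import *
go(entry(10,.03,c=.012),4)
o,im=snap('top','t22.png');cv2.imwrite('pics/t22c.png',cv2.resize(im[200:330,100:310,::-1],None,fx=3.5,fy=3.5))
```

```text
clock 19.15 tub c [0.5997 0.086  0.114 ] head 101.8 pitch 8.1 roll 0.5 w 0.067 F [ 0.4  0.3 -1.5] q [-0.11  0.63  0.23  1.33  0.44 -1.92]
lip rel sill s,lat,z -0.0184 0.0025 0.0188
rim rel sill s,lat,z -0.0139 0.0022 0.0505
rows 4 shift [ 0.0068 -0.0124 -0.0006] turn [-0.0031  0.0008  0.0083]
```

View pics/t22c.png

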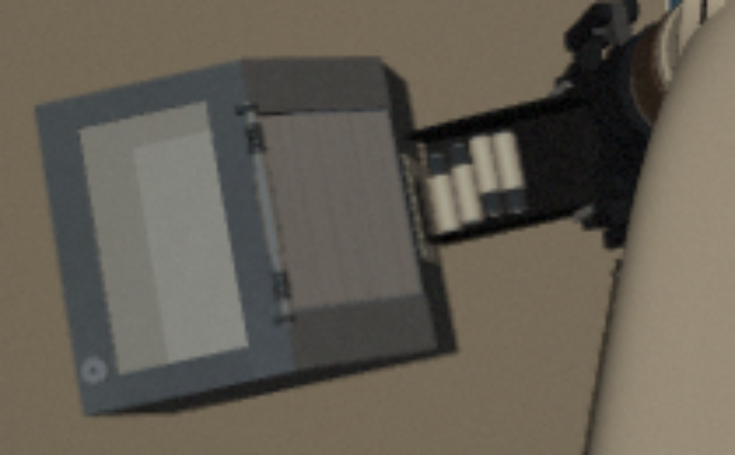

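The cells have rolled forward to the lip even at 8° nose down. I'll level the tub to slightly nose-up at once, before anything rolls out.

Run:
```python
from h import *
go(entry(-3,-.022,c=.024),2)
```

```text
clock 19.2 tub c [0.5994 0.0852 0.1129] head 101.8 pitch 8.1 roll 0.6 w 0.0673 F [ 0.5  0.2 -1.3] q [-0.11  0.63  0.23  1.34  0.44 -1.92]
lip rel sill s,lat,z -0.019 0.003 0.0177
rim rel sill s,lat,z -0.0145 0.0026 0.0494
rows 2 shift [ 0.0032  0.0212 -0.0017] turn [-0.0066  0.0017 -0.0967]
```

Call:
{"method": "arm_command", "body": {"moves": [0.003, 0.021, -0.001, -0.006, 0, -0.097, 1, 0.003, 0.021, -0.001, -0.006, 0, -0.097, 1, 0, 0, 0, 0, 0, 0, 1]}}

```text
clock: 19.45
eef_pos: [0.6314, -0.0494, 0.2503]
tool_rot: [-0.639, -0.303, 0.689, 0.158]
ft_force: [-1.4, -0.2, -2.9]
grip_width: 0.0672
```

Run:
```python
from h import *
go(entry(-3,-.022,c=.02),2)
o,im=snap('top','t23.png');cv2.imwrite('pics/t23c.png',cv2.resize(im[200:330,100:310,::-1],None,fx=3.5,fy=3.5))
```

```text
clock 19.45 tub c [0.6019 0.0815 0.1106] head 102.5 pitch -3.5 roll 0.0 w 0.0672 F [-1.4 -0.2 -2.9] q [-0.2   0.74  0.31  1.45  0.6  -2.08]
lip rel sill s,lat,z -0.0235 0.0022 0.0286
rim rel sill s,lat,z -0.0254 0.0021 0.0605
rows 2 shift [ 0.002   0.0008 -0.0007] turn [0.001  0.0011 0.004 ]
```

View pics/t23c.png

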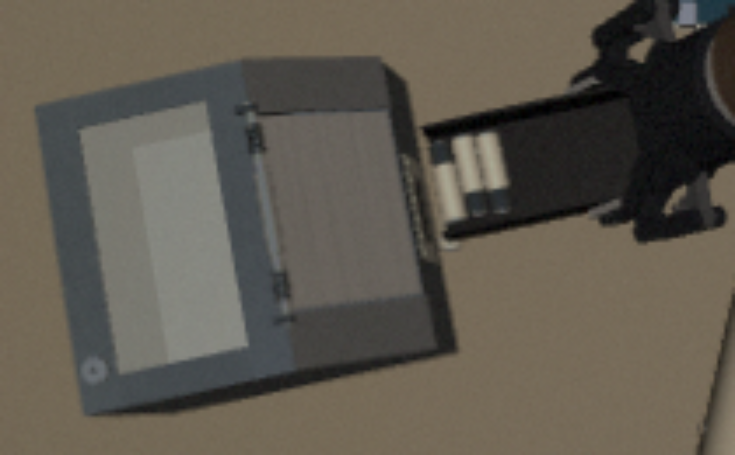

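One cell has gone over the lip, visible beyond the nose at about (440,240), and three remain. I'll pitch the nose up further to save those three, then look.

Run:
```python
from h import *
go(entry(-14,-.03,c=.03),2)
```

```text
clock 19.5 tub c [0.6023 0.0822 0.1118] head 102.5 pitch -3.3 roll -0.1 w 0.0672 F [-0.1 -0.4 -1.3] q [-0.19  0.74  0.31  1.44  0.6  -2.08]
lip rel sill s,lat,z -0.0229 0.0016 0.0296
rim rel sill s,lat,z -0.0248 0.0016 0.0615
rows 2 shift [ 0.0046  0.0275 -0.0005] turn [ 0.0018  0.0007 -0.0934]
```

Call:
{"method": "arm_command", "body": {"moves": [0.005, 0.025, 0, 0, 0, -0.093, 1, 0.004, 0.025, 0, 0, 0, -0.093, 1, 0, 0, 0, 0, 0, 0, 1, 0, 0, 0, 0, 0, 0, 1]}}

```text
clock: 19.83
eef_pos: [0.6398, -0.0802, 0.2111]
tool_rot: [-0.61, -0.361, 0.67, 0.22]
ft_force: [0.1, 1.1, -0.8]
grip_width: 0.0676
```

Run:
```python
from h import *
go(tubT([.6013,-.0268,.13],86.7,-10),12)
o,im=snap('top','t24.png');cv2.imwrite('pics/t24c.png',cv2.resize(im[200:330,100:310,::-1],None,fx=3.5,fy=3.5)); o,im=snap('side','s24.png')
```

```text
clock 19.83 tub c [0.6056 0.0734 0.0984] head 102.5 pitch -14.0 roll -0.1 w 0.0676 F [ 0.1  1.1 -0.8] q [-0.26  0.87  0.4   1.58  0.73 -2.24]
lip rel sill s,lat,z -0.0347 0.0003 0.028
rim rel sill s,lat,z -0.0424 0.0004 0.0591
rows 12 shift [-0.008   0.0026  0.0046] turn [0.0159 0.0166 0.0058]
```

View pics/t24c.png

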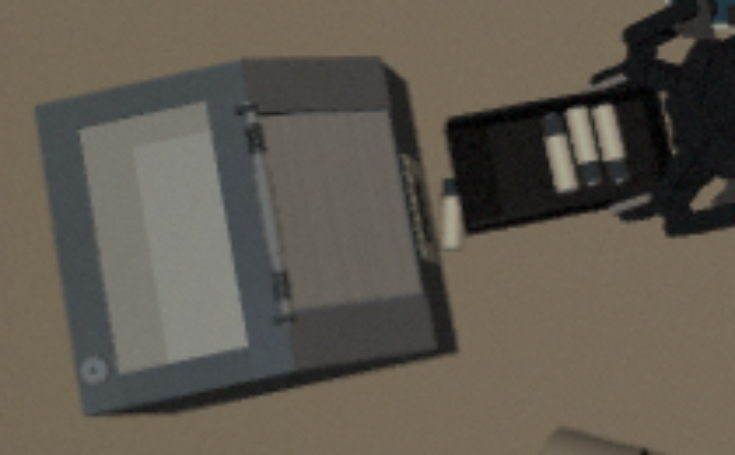

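View pics/s24.png

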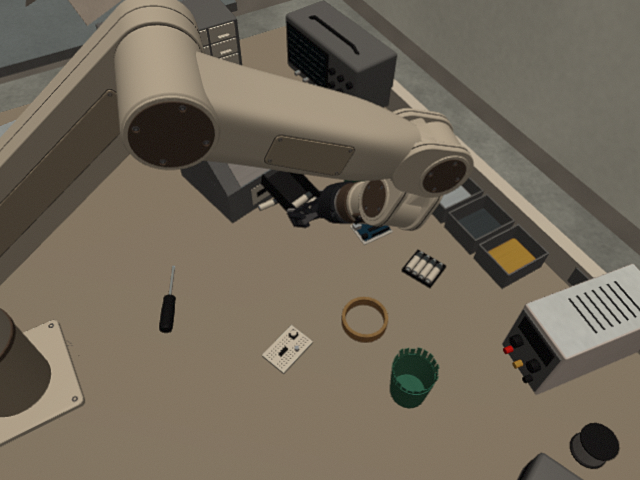

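The side and top views show one cell on the bench just in front of the box, at (452,215) in the crop. Three have rolled back safely. I'll set the tub down at its old place, fetch the fallen cell, and then retry with the tub kept slightly nose-up until it is inside the opening.

Call:
{"method": "arm_command", "body": {"moves": [-0.006, 0.002, 0.003, 0.01, 0.01, 0.004, 1, -0.008, 0.003, 0.005, 0.016, 0.016, 0.006, 1, -0.01, 0.003, 0.006, 0.02, 0.02, 0.007, 1, -0.01, 0.003, 0.006, 0.02, 0.02, 0.007, 1, -0.01, 0.003, 0.006, 0.02, 0.02, 0.007, 1, -0.01, 0.003, 0.006, 0.02, 0.02, 0.007, 1, -0.01, 0.003, 0.006, 0.02, 0.02, 0.007, 1, -0.01, 0.003, 0.006, 0.02, 0.02, 0.007, 1, -0.01, 0.003, 0.006, 0.02, 0.02, 0.007, 1, -0.008, 0.003, 0.005, 0.02, 0.02, 0.007, 1, -0.006, 0.002, 0.003, 0.01, 0.01, 0.004, 1, 0, 0, 0, 0, 0, 0, 1]}}

```text
clock: 20.93
eef_pos: [0.5837, -0.1846, 0.2752]
tool_rot: [0.673, 0.237, -0.638, -0.29]
ft_force: [0.5, 0.4, -1.4]
grip_width: 0.0675
```

Run:
```python
from h import *
go(tubT([.6013,-.0268,.03],86.7,-3),6)
o,im=snap('wrist','w25.png');o,im=snap('top','t25.png')
cv2.imwrite('pics/t25c.png',cv2.resize(im[200:330,150:360,::-1],None,fx=3.5,fy=3.5))
```

```text
clock 20.93 tub c [ 0.5978 -0.0383  0.1491] head 85.2 pitch -8.9 roll -0.9 w 0.0675 F [ 0.5  0.4 -1.4] q [-0.45  0.68  0.24  1.44  0.71 -2.05]
lip rel sill s,lat,z -0.1435 0.0128 0.0731
rim rel sill s,lat,z -0.1481 0.0148 0.1047
rows 6 shift [ 0.0159  0.0083 -0.0012] turn [-0.0019 -0.0051  0.0172]
```

View pics/t25c.png

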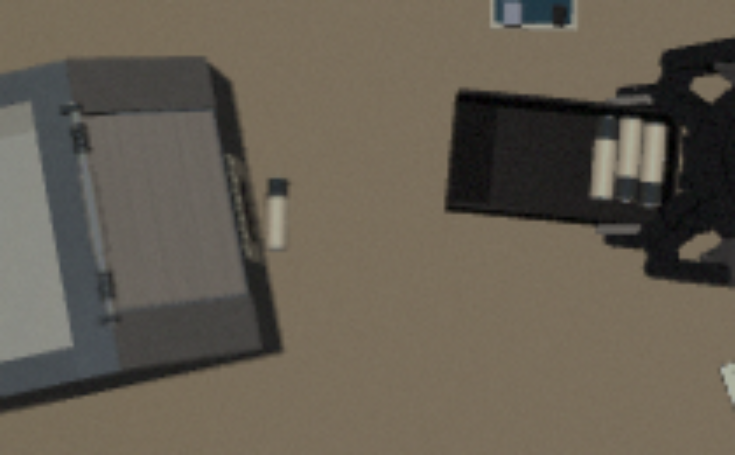

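The three cells sit at the back of the tub. The fourth lies clear at about (229,261) in the full image. I'll lower the tub.

Call:
{"method": "arm_command", "body": {"moves": [0.016, 0.008, -0.001, -0.002, -0.005, 0.016, 1, 0.018, 0.009, -0.001, -0.002, -0.005, 0.018, 1, 0.018, 0.009, -0.001, -0.002, -0.005, 0.018, 1, 0.018, 0.009, -0.001, -0.002, -0.005, 0.018, 1, 0.018, 0.009, -0.001, -0.002, -0.005, 0.018, 1, 0.012, 0.007, 0, 0, 0, 0.018, 1, 0, 0, 0, 0, 0, 0, 1]}}

```text
clock: 21.62
eef_pos: [0.595, -0.1508, 0.1591]
tool_rot: [0.676, 0.21, -0.662, -0.245]
ft_force: [0.2, 0.6, -2.3]
grip_width: 0.0672
```

Run:
```python
from h import *
C=cam('top'); cell(cv2.imread('pics/t25.png'),C,(222,245,236,276))
print(onz(C,[(229,251),(229.5,271)],.0075))
go(tubT([.6013,-.0268,.001],86.7,-0.5),4)
```

```text
cell ((229.0, 260.5), (6.0, 19.0), 0.0) [[0.5873, 0.1541, 0.0075], [0.6101, 0.1546, 0.0075], [0.5646, 0.1536, 0.0075]] len 0.0455 ang -178.7
[[0.61012565 0.15457165 0.0075    ]
 [0.56226718 0.15232644 0.0075    ]]
clock 21.62 tub c [ 0.6015 -0.0185  0.0178] head 87.0 pitch -2.7 roll -0.0 w 0.0672 F [ 0.2  0.6 -2.3] q [-0.37  0.77  0.11  1.14  0.62 -1.97]
lip rel sill s,lat,z -0.1233 0.0065 -0.0651
rim rel sill s,lat,z -0.1248 0.007 -0.0331
rows 4 shift [0.002  0.0023 0.0001] turn [0.0012 0.0007 0.0098]
```

Call:
{"method": "arm_command", "body": {"moves": [0.003, 0.0035, 0, 0, 0, 0.011, 1, 0.003, 0.0035, 0, 0, 0, 0.011, 1, 0.003, 0.0025, 0, 0, 0, 0.011, 1, 0.002, 0.001, 0, 0, 0, 0.008, 1, 0, 0, 0, 0, 0, 0, 1]}}

```text
clock: 22.03
eef_pos: [0.5964, -0.1505, 0.1475]
tool_rot: [0.68, 0.199, -0.666, -0.233]
ft_force: [-0.3, -0.3, -1.3]
grip_width: 0.0675
```

Run:
```python
from h import *
go(tubT([.6013,-.0268,.000],86.7,0),2)
```

```text
clock 22.03 tub c [ 0.6028 -0.0232  0.0017] head 87.1 pitch -0.7 roll -0.1 w 0.0675 F [-0.3 -0.3 -1.3] q [-0.36  0.78  0.1   1.1   0.59 -1.95]
lip rel sill s,lat,z -0.128 0.0063 -0.0835
rim rel sill s,lat,z -0.1284 0.0064 -0.0515
rows 2 shift [-0.0005  0.0007  0.0009] turn [0.0032 0.0007 0.0065]
```

Call:
{"method": "arm_command", "body": {"moves": [0.001, 0.001, 0, 0, 0, 0.01, 1, 0, 0, 0, 0, 0, 0, -1, 0, 0, 0, 0, 0, 0, -1, 0, 0, 0, 0, 0, 0, -1, 0, 0, 0, 0, 0, 0, -1, -0.02, 0, 0, 0, 0, 0, -1, -0.03, 0, 0, 0, 0, 0, -1, -0.03, 0, 0, 0, 0, 0, -1, -0.03, 0, 0, 0, 0, 0, -1, -0.02, 0, 0, 0, 0, 0, -1, 0, 0, 0, 0, 0, 0, -1]}}

```text
clock: 22.95
eef_pos: [0.5918, -0.2277, 0.2569]
tool_rot: [0.681, 0.196, -0.667, -0.229]
ft_force: [0.9, -0.2, -0.2]
grip_width: 0.0854
```

Run:
```python
from h import *
o,im=snap('wrist','w26.png')
plan([.58,.145,.29],mk(91))
plan([.58,.145,.29],mk(-89))
```

```text
clock 23.0 pos [ 0.5917 -0.2268  0.2553] q [-0.47  0.72  0.31  1.43  0.55 -2.08] w 0.0854 F [ 0.4  0.  -0. ]
turn (tool) [1.4536 0.4563 0.4931] then shift in target axes [-0.0347  0.0052  0.372 ] in current axes [ 0.1845 -0.3235  0.03  ]
clock 23.0 pos [ 0.5917 -0.2268  0.2553] q [-0.47  0.72  0.31  1.43  0.55 -2.08] w 0.0854 F [ 0.4  0.  -0. ]
turn (tool) [-1.5807 -0.5019  0.4644] then shift in target axes [-0.0347 -0.0052 -0.372 ] in current axes [ 0.1845 -0.3235  0.03  ]
```

View pics/w26.png

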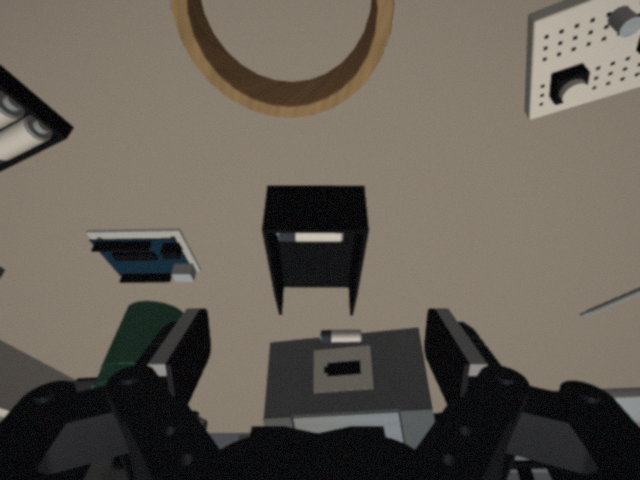

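The cell lies close to the box front, so I can't grip it across its diameter there. The plan is to pinch it by its ends with the backward-leaning hand, draw it clear, then regrip it. First I need its exact gap to the wall.

Run:
```python
from h import *
im=cv2.imread('pics/w26.png'); cv2.imwrite('pics/w26c.png',cv2.convertScaleAbs(cv2.resize(im[310:430,255:435],None,fx=4,fy=4,interpolation=cv2.INTER_CUBIC),alpha=2))
t=cv2.imread('pics/t25.png'); cv2.imwrite('pics/t25d.png',cv2.convertScaleAbs(cv2.resize(t[210:310,195:245],None,fx=6,fy=6,interpolation=cv2.INTER_CUBIC),alpha=1.8))
```

```text
(no output)
```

View pics/w26c.png

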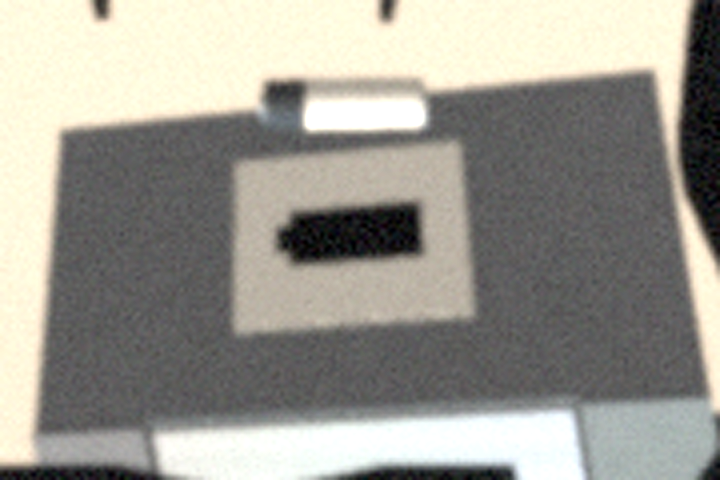

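View pics/t25d.png

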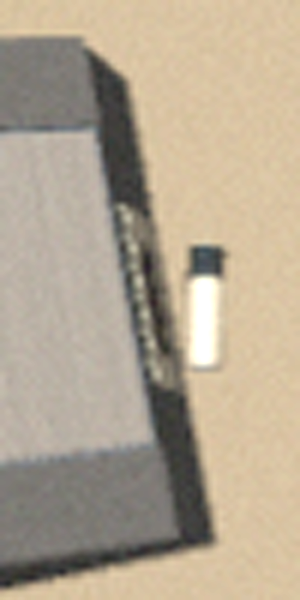

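Run:
```python
from h import *
o=bot.get_obs();C=cam('wrist',o); T=cam('top')
f=lambda l:[(np.array(p)/4+np.array((255,310))) for p in l]
print('wrist cell ends',onz(C,f([(265,106),(427,106)]),.0075).round(4).tolist()); print('wall base',onz(C,f([(62,130),(652,72)]),0).round(4).tolist())
g=lambda l:[(np.array(p)/6+np.array((195,210))) for p in l]
print('top ends',onz(T,g([(207,245),(205,368)]),.0075).round(4).tolist(),'wall base',onz(T,g([(128,80),(213,540)]),0).round(4).tolist())
```

```text
wrist cell ends [[0.6056, 0.1525, 0.0075], [0.5571, 0.1542, 0.0075]]
wall base [[0.6729, 0.1876, 0.0], [0.4901, 0.149, 0.0]]
top ends [[0.6105, 0.1534, 0.0075], [0.5615, 0.1531, 0.0075]] wall base [[0.6788, 0.1885, 0.0], [0.4939, 0.1499, 0.0]]
```

The cell centre is (0.584, 0.153) with its axis along world x. The wall is about 15 mm from its centre. The pinch will keep the jaws parallel to the wall with the fingertip centre about 12 mm off it.

```bash
cat >> h.py <<'E'
def goT(p,M,N):
    o=bot.get_obs(); W=toolT(o); S=expm(np.real(logm(np.linalg.inv(W)@T_(M,p)))/N)
    print('clock',round(o['clock'],2),'pos',o['eef_pos'].round(4),'w',round(o['grip_width'],4),'F',o['ft_force'].round(1),'q',o['joint_pos'].round(2)); d=W[:3,:3].T@(np.array(p)-o['eef_pos'])
    print('total in current axes',d.round(4),'turn',R.from_matrix(W[:3,:3].T@M).as_rotvec().round(3),'| rows',N,'shift',S[:3,3].round(4),'turn',R.from_matrix(S[:3,:3]).as_rotvec().round(4))
def tilt(head,al):
    t=np.radians(head); return mk(head+90,al,[np.sin(t),-np.cos(t),0])
E
python3 - <<'E'
from h import *
M=tilt(102.3,35); p=np.array([.5835,.1555,.009])-.168*M[:,0]; print(p)
goT(p-.08*M[:,0],M,12)
E
```

```text
[0.60402779 0.06135107 0.14661754]
clock 23.0 pos [ 0.5917 -0.2268  0.2553] w 0.0854 F [ 0.4  0.  -0. ] q [-0.47  0.72  0.31  1.43  0.55 -2.08]
total in current axes [ 0.1756 -0.1751 -0.0099] turn [-0.215 -0.154  0.001] | rows 12 shift [ 0.0145 -0.0144 -0.0033] turn [-0.0179 -0.0129  0.    ]
```

Call:
{"method": "arm_command", "body": {"moves": [0.0145, -0.0145, -0.0035, -0.018, -0.013, 0, -1, 0.0145, -0.0145, -0.0035, -0.018, -0.013, 0, -1, 0.0145, -0.0145, -0.0035, -0.018, -0.013, 0, -1, 0.0145, -0.0145, -0.0035, -0.018, -0.013, 0, -1, 0.0145, -0.0145, -0.0035, -0.018, -0.013, 0, -1, 0.0145, -0.0145, -0.0035, -0.018, -0.013, 0, -1, 0.0145, -0.0145, -0.0035, -0.018, -0.013, 0, -1, 0.0145, -0.0145, -0.0035, -0.018, -0.013, 0, -1, 0.0145, -0.0145, -0.0035, -0.018, -0.013, 0, -1, 0.0145, -0.0145, -0.0035, -0.018, -0.013, 0, -1, 0.0145, -0.0145, -0.0035, -0.018, -0.013, 0, -1, 0.0145, -0.0145, -0.0035, -0.018, -0.013, 0, -1, 0, 0, 0, 0, 0, 0, -1]}}

```text
clock: 24.08
eef_pos: [0.6058, 0.0385, 0.1874]
tool_rot: [-0.634, -0.29, 0.704, 0.138]
ft_force: [-0.5, -0.9, 0.2]
grip_width: 0.0851
```

Run:
```python
from h import *
M=tilt(102.3,35); p=np.array([.5835,.1555,.009])-.168*M[:,0]
goT(p-.08*M[:,0],M,3); o,im=snap('wrist','w27.png')
```

```text
clock 24.08 pos [0.6058 0.0385 0.1874] w 0.0851 F [-0.5 -0.9  0.2] q [-0.06  0.72  0.11  1.19  0.59 -1.92]
total in current axes [-0.0337  0.0044 -0.002 ] turn [0.    0.035 0.012] | rows 3 shift [-0.0112  0.0015 -0.0008] turn [0.0002 0.0117 0.0042]
```

View pics/w27.png

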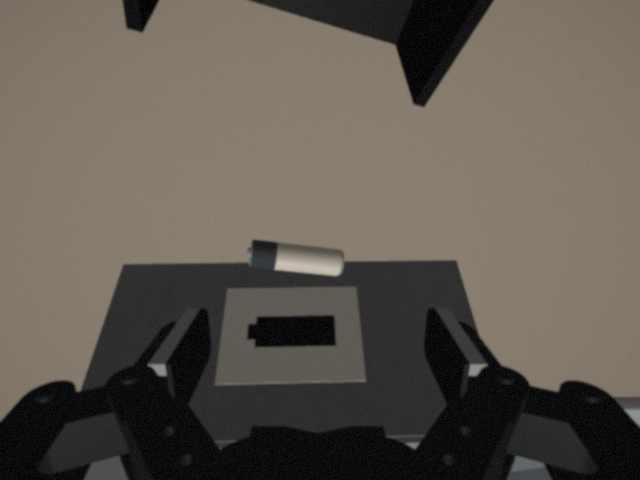

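Run:
```python
from h import *
o=bot.get_obs();C=cam('wrist',o)
print(o['clock'],onz(C,[(249,254),(343,264)],.0075).round(4).tolist(),onz(C,[(122,266),(456,262)],0).round(4).tolist())
print(proj(C,[[.584,.1533,.0075]]))
M=tilt(102.3,35); p=np.array([.587,.1545,.009])-.168*M[:,0]; goT(p,M,3)
```

```text
24.1333 [[0.6079, 0.1524, 0.0075], [0.5578, 0.1523, 0.0075]] [[0.6758, 0.1891, 0.0], [0.49, 0.1488, -0.0]]
[[294.7686948  259.85546365]]
clock 24.13 pos [0.6057 0.0372 0.1873] w 0.0853 F [-1.2  0.3 -1. ] q [-0.06  0.72  0.11  1.19  0.58 -1.92]
total in current axes [ 0.0457  0.0057 -0.0083] turn [-0.001  0.035  0.012] | rows 3 shift [ 0.0153  0.0018 -0.0026] turn [-0.0003  0.0117  0.0039]
```

Call:
{"method": "arm_command", "body": {"moves": [0.005, 0.002, -0.003, 0, 0.018, 0.006, -1, 0.008, 0.002, -0.003, 0, 0.018, 0.006, -1, 0.006, 0.002, -0.002, 0, 0, 0, -1, 0, 0, 0, 0, 0, 0, -1]}}

```text
clock: 24.47
eef_pos: [0.6098, 0.0458, 0.1636]
tool_rot: [-0.646, -0.282, 0.695, 0.14]
ft_force: [-0.7, 0.1, -0.3]
grip_width: 0.0851
```

Run:
```python
from h import *
M=tilt(102.3,35); p=np.array([.583,.1545,.009])-.168*M[:,0]; goT(p,M,3)
o,im=snap('wrist','w28.png');C=cam('wrist',o)
```

```text
clock 24.47 pos [0.6098 0.0458 0.1636] w 0.0851 F [-0.7  0.1 -0.3] q [-0.04  0.74  0.07  1.09  0.59 -1.88]
total in current axes [ 0.0228 -0.003   0.003 ] turn [-0.004  0.003 -0.001] | rows 3 shift [ 0.0076 -0.001   0.001 ] turn [-0.0013  0.0011 -0.0002]
```

View pics/w28.png

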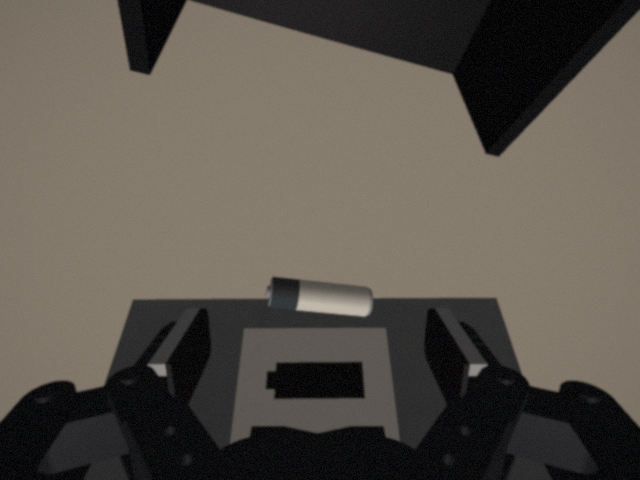

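The cell is centred at column 320. I'll advance the last 22 mm.

Call:
{"method": "arm_command", "body": {"moves": [0.009, -0.001, 0.001, 0, 0, 0, -1, 0.009, -0.001, 0, 0, 0, 0, -1, 0, 0, 0, 0, 0, 0, -1, 0, 0, 0, 0, 0, 0, -1]}}

```text
clock: 24.85
eef_pos: [0.6059, 0.0565, 0.149]
tool_rot: [-0.646, -0.281, 0.695, 0.141]
ft_force: [0.2, 0.6, -0.4]
grip_width: 0.0851
```

Run:
```python
from h import *
M=tilt(102.3,35); p=np.array([.583,.1545,.009])-.168*M[:,0]; goT(p,M,2)
```

```text
clock 24.85 pos [0.6059 0.0565 0.149 ] w 0.0851 F [ 0.2  0.6 -0.4] q [-0.03  0.75  0.05  1.04  0.59 -1.86]
total in current axes [ 0.0045 -0.0021  0.0015] turn [-0.007  0.003 -0.   ] | rows 2 shift [ 0.0022 -0.0011  0.0007] turn [-0.0034  0.0015 -0.0001]
```

Call:
{"method": "arm_command", "body": {"moves": [0.004, -0.002, 0.001, 0, 0, 0, -1, 0, 0, 0, 0, 0, 0, 1, 0, 0, 0, 0, 0, 0, 1, 0, 0, 0, 0, 0, 0, 1, 0, 0, 0, 0, 0, 0, 1, 0, 0, 0, 0, 0, 0, 1]}}

```text
clock: 25.35
eef_pos: [0.6046, 0.0602, 0.1484]
tool_rot: [-0.647, -0.282, 0.694, 0.141]
ft_force: [0.2, 0.6, -0.3]
grip_width: 0.0466
```

Run:
```python
from h import *
M=tilt(102.3,35); p=np.array([.583,.1545,.009])-.168*M[:,0]; goT(p,M,2)
o,im=snap('wrist','w29.png')
```

```text
clock 25.35 pos [0.6046 0.0602 0.1484] w 0.0466 F [ 0.2  0.6 -0.3] q [-0.02  0.74  0.04  1.03  0.59 -1.85]
total in current axes [0.0016 0.0007 0.001 ] turn [-0.006  0.001 -0.   ] | rows 2 shift [0.0008 0.0004 0.0005] turn [-0.0028  0.0003 -0.0001]
```

View pics/w29.png

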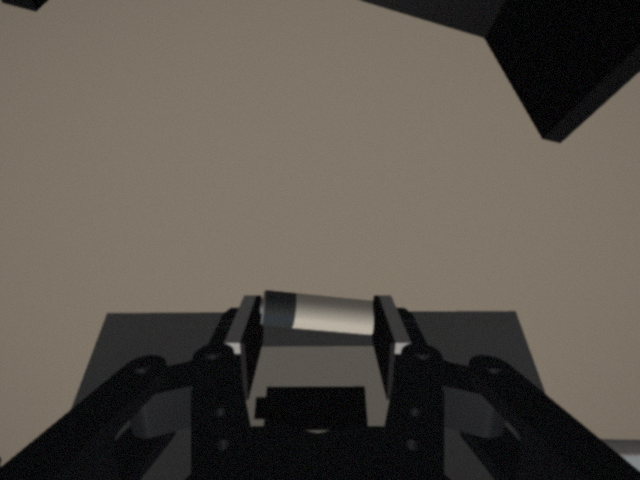

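The cell is pinched by its ends. I'll lift it, carry it to a clear spot at about (0.50, 0.06), and set it down.

Run:
```python
from h import *
o=bot.get_obs(); M=toolT(o)[:3,:3]; p=o['eef_pos']
print((M.T@np.array([0,0,.03])).round(4),(M.T@np.array([-.083,-.0945,0])).round(4),(M.T@np.array([0,0,-.03])).round(4))
```

```text
[-0.0246 -0.0172  0.0001] [-0.0427  0.0617  0.1009] [ 0.0246  0.0172 -0.0001]
```

Call:
{"method": "arm_command", "body": {"moves": [-0.0125, -0.0085, 0, 0, 0, 0, 1, -0.016, -0.005, 0.005, 0, 0, 0, 1, -0.009, 0.012, 0.02, 0, 0, 0, 1, -0.011, 0.016, 0.026, 0, 0, 0, 1, -0.011, 0.016, 0.026, 0, 0, 0, 1, -0.011, 0.016, 0.026, 0, 0, 0, 1, 0, 0, 0, 0, 0, 0, 1, 0, 0, 0, 0, 0, 0, 1]}}

```text
clock: 26.07
eef_pos: [0.5184, -0.0408, 0.1809]
tool_rot: [-0.648, -0.283, 0.693, 0.138]
ft_force: [0.1, -0.2, -0.9]
grip_width: 0.0463
```

Run:
```python
from h import *
o=bot.get_obs(); M=toolT(o)[:3,:3]; p=o['eef_pos']
goT([p[0],p[1],.150],tilt(102.3,35),3)
o,im=snap('wrist','w30.png')
```

```text
clock 26.07 pos [ 0.5184 -0.0408  0.1809] w 0.0463 F [ 0.1 -0.2 -0.9] q [-0.21  0.61 -0.14  1.1   0.55 -2.07]
total in current axes [0.0254 0.0177 0.    ] turn [ 0.    -0.    -0.003] | rows 3 shift [0.0085 0.0059 0.    ] turn [ 0.     -0.0001 -0.001 ]
```

View pics/w30.png

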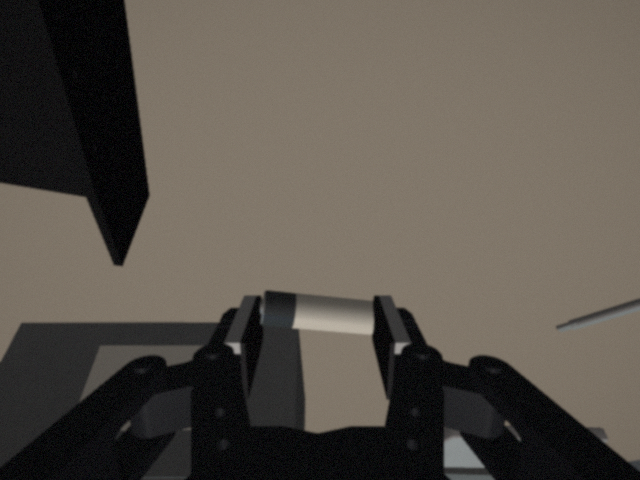

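Call:
{"method": "arm_command", "body": {"moves": [0.011, 0.0075, 0, 0, 0, 0, 1, 0.011, 0.0075, 0, 0, 0, 0, 1, 0.003, 0.002, 0, 0, 0, 0, 1, 0, 0, 0, 0, 0, 0, 1, 0, 0, 0, 0, 0, 0, 1]}}

```text
clock: 26.53
eef_pos: [0.5216, -0.0382, 0.1505]
tool_rot: [-0.649, -0.284, 0.692, 0.136]
ft_force: [0.6, -0.8, 0.3]
grip_width: 0.0463
```

Run:
```python
from h import *
o=bot.get_obs(); print(o['eef_pos'],o['ft_force'],o['grip_width'])
```

```text
[ 0.52159863 -0.03820638  0.15054782] [ 0.62650394 -0.75886758  0.27798576] 0.04630611021812302
```

Release 2 mm above the bench, retract, level the hand, and turn it.

Call:
{"method": "arm_command", "body": {"moves": [0.002, 0.001, 0, 0, 0, 0, 1, 0, 0, 0, 0, 0, 0, 0, 0, 0, 0, 0, 0, 0, -0.6, 0, 0, 0, 0, 0, 0, -1, -0.03, 0, 0, 0, 0, 0, -1, -0.035, 0, 0, 0, 0, 0, -1, -0.035, 0, 0, 0, 0, 0, -1, -0.02, 0, 0, 0, 0, 0.12, -1, 0, 0, 0, 0, 0, 0.12, -1, 0, 0, 0, 0, 0, 0.12, -1, 0, 0, 0, 0, 0, 0.12, -1, 0, 0, 0, 0, 0, 0.12, -1, 0, 0, 0, 0, 0, 0, -1]}}

```text
clock: 27.62
eef_pos: [0.5381, -0.1084, 0.2562]
tool_rot: [0.707, 0.072, -0.699, 0.081]
ft_force: [-0.7, 0.4, 0.2]
grip_width: 0.0854
```

Run:
```python
from h import *
goT([.49,.058,.28],mk(98),13)
o,im=snap('top','t31.png'); 
o=bot.get_obs();im=bot.camera('wrist');cv2.imwrite('pics/w31.png',im[:,:,::-1])
```

```text
clock 27.62 pos [ 0.5381 -0.1084  0.2562] w 0.0854 F [-0.7  0.4  0.2] q [-0.2   0.44 -0.12  1.   -0.01 -1.98]
total in current axes [-0.0263 -0.1725  0.0111] turn [ 1.647 -0.019 -0.002] | rows 13 shift [-0.002  -0.0101  0.011 ] turn [ 1.267e-01 -1.500e-03 -1.000e-04]
```

View pics/w31.png

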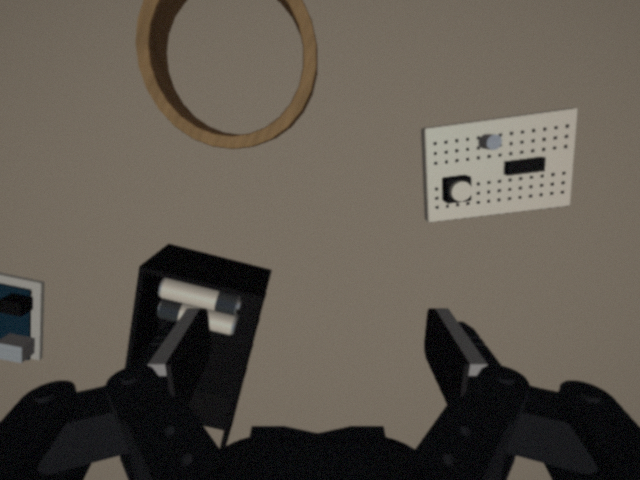

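View pics/t31.png

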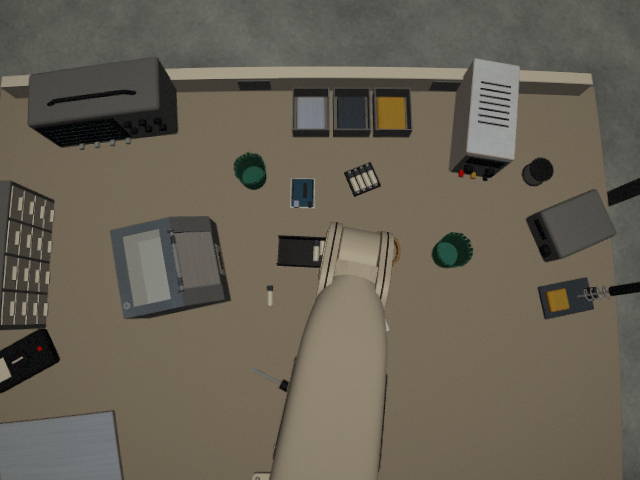

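Run:
```python
from h import *
C=cam('top'); cell(cv2.imread('pics/t31.png'),C,(258,280,282,310))
t=cv2.imread('pics/t31.png');cv2.imwrite('pics/t31c.png',cv2.resize(t[225:315,250:345],None,fx=6,fy=6))
goT([.485,.058,.28],mk(95),13)
```

```text
cell ((269.5, 295.0), (20.0, 5.0), 90.0) [[0.5055, 0.0566, 0.0075], [0.529, 0.0568, 0.0075], [0.4821, 0.0564, 0.0075]] len 0.0469 ang -179.5
clock 27.72 pos [ 0.5381 -0.1088  0.2556] w 0.0855 F [-0.1  0.7  0.5] q [-0.2   0.44 -0.12  1.   -0.   -1.98]
total in current axes [-0.0258 -0.1741  0.016 ] turn [ 1.699 -0.013  0.002] | rows 13 shift [-0.002  -0.0097  0.0117] turn [ 1.307e-01 -1.000e-03  1.000e-04]
```

View pics/t31c.png

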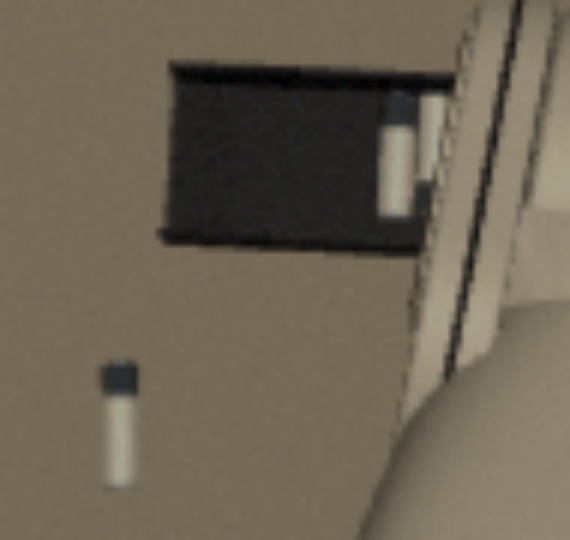

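Call:
{"method": "arm_command", "body": {"moves": [-0.002, -0.01, 0.0115, 0.12, 0, 0, -1, -0.002, -0.01, 0.0115, 0.12, 0, 0, -1, -0.002, -0.01, 0.0115, 0.12, 0, 0, -1, -0.002, -0.01, 0.0115, 0.12, 0, 0, -1, -0.002, -0.01, 0.0115, 0.12, 0, 0, -1, -0.002, -0.01, 0.0115, 0.12, 0, 0, -1, -0.002, -0.01, 0.0115, 0.12, 0, 0, -1, -0.002, -0.01, 0.0115, 0.12, 0, 0, -1, -0.002, -0.01, 0.0115, 0.12, 0, 0, -1, -0.002, -0.01, 0.0115, 0.12, 0, 0, -1, -0.002, -0.01, 0.0115, 0.12, 0, 0, -1, -0.002, -0.01, 0.0115, 0.12, 0, 0, -1, -0.002, -0.01, 0.0115, 0.12, 0, 0, -1, -0.002, -0.01, 0.0115, 0.12, 0, 0, -1, 0, 0, 0, 0, 0, 0, -1, 0, 0, 0, 0, 0, 0, -1]}}

```text
clock: 29.05
eef_pos: [0.4868, 0.075, 0.2815]
tool_rot: [-0.492, 0.487, 0.527, 0.493]
ft_force: [0.2, -0.4, -0.6]
grip_width: 0.0854
```

Run:
```python
from h import *
goT([.503,.0565,.20],mk(91),4)
o,im=snap('wrist','w32.png');C=cam('wrist',o); print(proj(C,[[.528,.0565,.0075],[.48,.0565,.0075]]))
```

```text
clock 29.05 pos [0.4868 0.075  0.2815] w 0.0854 F [ 0.2 -0.4 -0.6] q [ 0.14  0.33 -0.22  1.05  0.04  0.1 ]
total in current axes [ 0.0802 -0.0177 -0.0224] turn [ 0.022  0.041 -0.028] | rows 4 shift [ 0.0202 -0.0043 -0.0053] turn [ 0.0054  0.0102 -0.0069]
[[273.67211066 305.09102642]
 [274.12466173 241.26201638]]
```

View pics/w32.png

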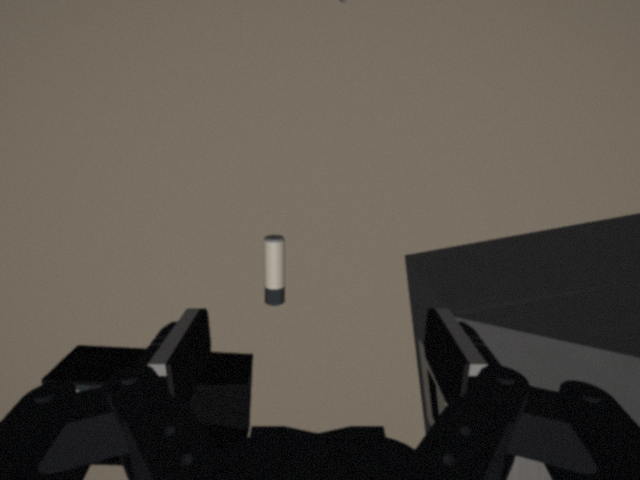

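Call:
{"method": "arm_command", "body": {"moves": [0.02, -0.004, -0.007, 0.012, 0.021, -0.014, -1, 0.025, -0.006, -0.007, 0.01, 0.02, -0.014, -1, 0.025, -0.006, -0.006, 0, 0, 0, -1, 0, 0, 0, 0, 0, 0, -1, 0, 0, 0, 0, 0, 0, -1]}}

```text
clock: 29.52
eef_pos: [0.5022, 0.0524, 0.2092]
tool_rot: [-0.504, 0.495, 0.506, 0.495]
ft_force: [-0.1, 0.0, 0.9]
grip_width: 0.0855
```

Run:
```python
from h import *
goT([.5015,.0565,.175],mk(91),2)
o,im=snap('wrist','w33.png')
```

```text
clock 29.52 pos [0.5022 0.0524 0.2092] w 0.0855 F [-0.1  0.   0.9] q [ 0.1   0.43 -0.29  0.86  0.    0.08]
total in current axes [0.0343 0.0006 0.004 ] turn [ 0.003  0.002 -0.001] | rows 2 shift [0.0171 0.0003 0.002 ] turn [ 0.0013  0.0009 -0.0006]
```

View pics/w33.png

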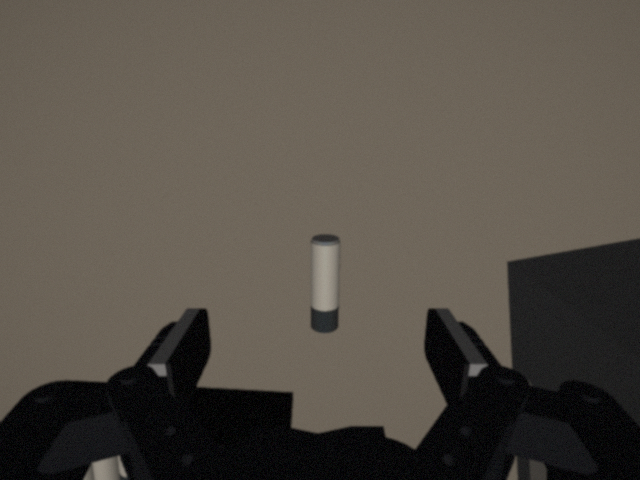

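Call:
{"method": "arm_command", "body": {"moves": [0.015, 0, 0.002, 0, 0, 0, -1, 0.015, 0, 0.002, 0, 0, 0, -1, 0, 0, 0, 0, 0, 0, -1, 0, 0, 0, 0, 0, 0, -1]}}

```text
clock: 29.9
eef_pos: [0.5028, 0.0559, 0.1837]
tool_rot: [-0.505, 0.493, 0.505, 0.497]
ft_force: [-0.6, 0.1, -0.3]
grip_width: 0.0854
```

Run:
```python
from h import *
goT([.5015,.0565,.175],mk(91),2)
```

```text
clock 29.9 pos [0.5028 0.0559 0.1837] w 0.0854 F [-0.6  0.1 -0.3] q [ 0.11  0.46 -0.31  0.8   0.    0.09]
total in current axes [0.0087 0.0013 0.0006] turn [0.003 0.004 0.003] | rows 2 shift [0.0043 0.0007 0.0003] turn [0.0016 0.0019 0.0015]
```

Call:
{"method": "arm_command", "body": {"moves": [0.009, 0.001, 0, 0, 0, 0, -1, 0, 0, 0, 0, 0, 0, 1, 0, 0, 0, 0, 0, 0, 1, 0, 0, 0, 0, 0, 0, 1, 0, 0, 0, 0, 0, 0, 1, 0, 0, 0, 0, 0, 0, 1, 0, 0, 0, 0, 0, 0, 1, 0, 0, 0, 0, 0, 0, 1, -0.03, 0, 0, 0, 0, 0, 1, -0.04, 0, 0, 0, 0, 0, 1, -0.02, 0, 0, 0, 0, 0, 1]}}

```text
clock: 30.82
eef_pos: [0.4998, 0.0553, 0.2661]
tool_rot: [-0.503, 0.495, 0.507, 0.494]
ft_force: [1.0, 0.9, -0.6]
grip_width: 0.0114
```

Run:
```python
from h import *
goT([.600,.0,.255],mk(88),4)
o,im=snap('wrist','w34.png')
```

```text
clock 30.82 pos [0.4998 0.0553 0.2661] w 0.0114 F [ 1.   0.9 -0.6] q [ 0.11  0.35 -0.22  1.    0.    0.09]
total in current axes [ 0.0105 -0.099  -0.0575] turn [ 0.057  0.003 -0.004] | rows 4 shift [ 0.0027 -0.0251 -0.0139] turn [ 0.0141  0.0009 -0.0011]
```

View pics/w34.png

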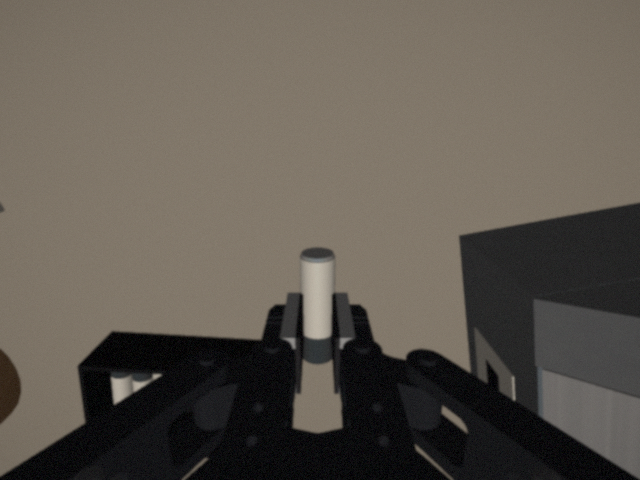

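Call:
{"method": "arm_command", "body": {"moves": [0.002, -0.024, -0.014, 0.015, 0, 0, 1, 0.003, -0.028, -0.018, 0.015, 0, 0, 1, 0.003, -0.028, -0.018, 0.015, 0, 0, 1, 0.002, -0.024, -0.016, 0.012, 0, 0, 1, 0, 0, 0, 0, 0, 0, 1, 0, 0, 0, 0, 0, 0, 1]}}

```text
clock: 31.37
eef_pos: [0.6084, -0.0124, 0.2607]
tool_rot: [-0.491, 0.506, 0.491, 0.511]
ft_force: [0.1, 0.3, -0.6]
grip_width: 0.0117
```

Run:
```python
from h import *
goT([.604,-.012,.185],mk(87),3)
o,im=snap('wrist','w35.png')
```

```text
clock 31.37 pos [ 0.6084 -0.0124  0.2607] w 0.0117 F [ 0.1  0.3 -0.6] q [-0.02  0.54  0.07  1.09  0.    0.01]
total in current axes [ 0.0757  0.0049 -0.0002] turn [0.018 0.005 0.006] | rows 3 shift [ 0.0252  0.0016 -0.    ] turn [0.0059 0.0017 0.0019]
```

View pics/w35.png

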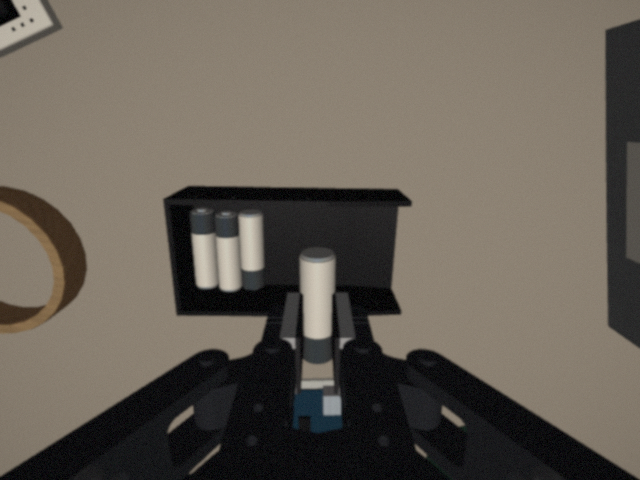

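Call:
{"method": "arm_command", "body": {"moves": [0.024, 0.001, 0, 0.01, 0, 0, 1, 0.025, 0.001, 0, 0, 0, 0, 1, 0.016, 0, 0, 0, 0, 0, 1, 0, 0, 0, 0, 0, 0, 1]}}

```text
clock: 31.75
eef_pos: [0.6044, -0.0099, 0.195]
tool_rot: [-0.49, 0.507, 0.489, 0.514]
ft_force: [-1.7, 0.5, -0.8]
grip_width: 0.0117
```

Run:
```python
from h import *
goT([.604,-.012,.182],mk(87),2)
o,im=snap('wrist','w36.png')
```

```text
clock 31.75 pos [ 0.6044 -0.0099  0.195 ] w 0.0117 F [-1.7  0.5 -0.8] q [-0.02  0.6  -0.02  0.94  0.01  0.02]
total in current axes [ 0.013   0.0004 -0.0022] turn [0.01  0.005 0.007] | rows 2 shift [ 0.0065  0.0002 -0.0011] turn [0.0049 0.0027 0.0037]
```

View pics/w36.png

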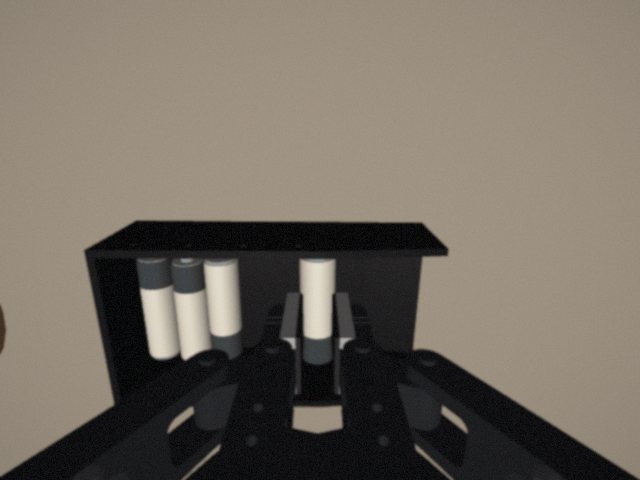

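Call:
{"method": "arm_command", "body": {"moves": [0.009, -0.0015, 0, 0, 0, 0, 1, 0.004, 0, 0, 0, 0, 0, 1, 0, 0, 0, 0, 0, 0, 0.5, 0, 0, 0, 0, 0, 0, 0.4, 0, 0, 0, 0, 0, 0, 0.4, -0.02, 0, 0, 0, 0, 0, 0.4, -0.03, 0, 0, 0, 0, 0, 0.4, -0.03, 0, 0, 0, 0, 0, 0.4, -0.03, 0, 0, 0, 0, 0, -1, 0, 0, 0, 0, 0, 0, -1, 0, 0, 0, 0, 0, 0, -1]}}

```text
clock: 32.72
eef_pos: [0.6054, -0.009, 0.3038]
tool_rot: [-0.492, 0.505, 0.487, 0.515]
ft_force: [0.1, -0.6, -0.2]
grip_width: 0.0612
```

Run:
```python
from h import *
o,im=snap('wrist','w37.png'); print(o['clock'],o['eef_pos'],o['joint_vel'].round(2)); np.save('w37.npy',np.r_[o['eef_pos'],o['tool_rot']])
cv2.imwrite('pics/w37c.png',cv2.convertScaleAbs(cv2.resize(im[150:310,190:450,::-1],None,fx=3,fy=3,interpolation=cv2.INTER_CUBIC),alpha=2))
```

```text
32.7167 [ 0.605397   -0.008954    0.30377151] [-0.   -0.06  0.07  0.03 -0.    0.  ]
```

View pics/w37c.png

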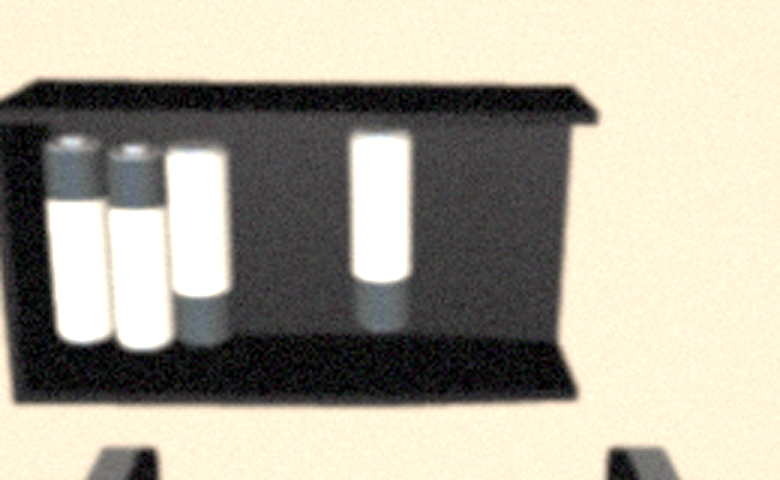

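All four cells are in the tub again, at 32.7 s. I'll re-measure the tub and regrip it the same way.

Run:
```python
from h import *
a=np.load('w37.npy'); C=cam('wrist',{'eef_pos':a[:3],'tool_rot':a[3:]})
f=lambda l:[(np.array(p)/3+np.array((190,150))) for p in l]
P=onz(C,f([(-2,110),(14,402)]),.04);Q=onz(C,f([(598,117),(577,397)]),.036)
c=(P.mean(0)+Q.mean(0))/2; v=Q.mean(0)-P.mean(0); print(P.round(4).tolist(),Q.round(4).tolist(),c,np.linalg.norm(v),np.degrees(np.arctan2(v[1],v[0])))
M=tilt(86.9,35)
p,M2,u,n=tubpose([.6025,-.0235,0],86.9,0); goT(p-.11*M[:,0],M,14)
```

```text
[[0.5671, -0.0857, 0.04], [0.6338, -0.0922, 0.04]] [[0.5745, 0.04, 0.036], [0.64, 0.0367, 0.036]] [ 0.60387002 -0.02530155  0.038     ] 0.12751597104883275 86.96345819292416
clock 32.77 pos [ 0.6059 -0.009   0.3045] w 0.0682 F [ 1.  -0.1  0.5] q [-0.02  0.5   0.12  1.17  0.01  0.02]
total in current axes [ 0.0668  0.0066 -0.201 ] turn [-1.499 -0.483 -0.462] | rows 14 shift [ 0.0006  0.0116 -0.0124] turn [-0.1071 -0.0345 -0.033 ]
```

Call:
{"method": "arm_command", "body": {"moves": [0, 0.0116, -0.0124, -0.107, -0.0345, -0.033, -1, 0, 0.0116, -0.0124, -0.107, -0.0345, -0.033, -1, 0, 0.0116, -0.0124, -0.107, -0.0345, -0.033, -1, 0, 0.0116, -0.0124, -0.107, -0.0345, -0.033, -1, 0, 0.0116, -0.0124, -0.107, -0.0345, -0.033, -1, 0, 0.0116, -0.0124, -0.107, -0.0345, -0.033, -1, 0, 0.0116, -0.0124, -0.107, -0.0345, -0.033, -1, 0, 0.0116, -0.0124, -0.107, -0.0345, -0.033, -1, 0, 0.0116, -0.0124, -0.107, -0.0345, -0.033, -1, 0, 0.0116, -0.0124, -0.107, -0.0345, -0.033, -1, 0, 0.0116, -0.0124, -0.107, -0.0345, -0.033, -1, 0, 0.0116, -0.0124, -0.107, -0.0345, -0.033, -1, 0, 0.0116, -0.0124, -0.107, -0.0345, -0.033, -1, 0, 0.0116, -0.0124, -0.107, -0.0345, -0.033, -1, 0, 0, 0, 0, 0, 0, -1]}}

```text
clock: 34.02
eef_pos: [0.5922, -0.2153, 0.2247]
tool_rot: [0.673, 0.231, -0.669, -0.214]
ft_force: [-1.7, 0.2, -0.3]
grip_width: 0.0852
```

Run:
```python
from h import *
p,M,u,n=tubpose([.603,-.0245,0],86.9,0); goT(p-.06*M[:,0],M,4)
o,im=snap('wrist','w38.png')
```

```text
clock 34.02 pos [ 0.5922 -0.2153  0.2247] w 0.0852 F [-1.7  0.2 -0.3] q [-0.46  0.76  0.29  1.42  0.56 -2.15]
total in current axes [ 0.0437 -0.0095 -0.0026] turn [0.068 0.034 0.029] | rows 4 shift [ 0.0109 -0.0025 -0.0005] turn [0.0171 0.0085 0.0072]
```

View pics/w38.png

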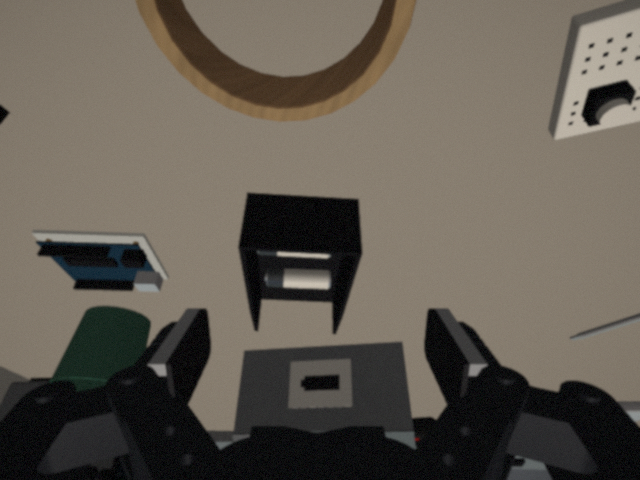

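Call:
{"method": "arm_command", "body": {"moves": [0.01, -0.0025, -0.001, 0.017, 0.009, 0.007, -1, 0.012, -0.003, -0.001, 0.017, 0.009, 0.007, -1, 0.011, -0.003, -0.001, 0.017, 0.009, 0.007, -1, 0.01, -0.002, 0, 0.017, 0.009, 0.007, -1, 0, 0, 0, 0, 0, 0, -1, 0, 0, 0, 0, 0, 0, -1]}}

```text
clock: 34.57
eef_pos: [0.5922, -0.1767, 0.1954]
tool_rot: [0.679, 0.186, -0.669, -0.237]
ft_force: [-0.3, 0.4, -0.2]
grip_width: 0.0851
```

Run:
```python
from h import *
p,M,u,n=tubpose([.603,-.0245,0],86.9,0); goT(p-.02*M[:,0],M,4)
o,im=snap('wrist','w39.png')
```

```text
clock 34.57 pos [ 0.5922 -0.1767  0.1954] w 0.0851 F [-0.3  0.4 -0.2] q [-0.4   0.73  0.15  1.22  0.57 -1.96]
total in current axes [ 0.0374  0.0037 -0.0025] turn [-0.021 -0.005 -0.003] | rows 4 shift [ 0.0093  0.0009 -0.0006] turn [-0.0052 -0.0013 -0.0008]
```

View pics/w39.png

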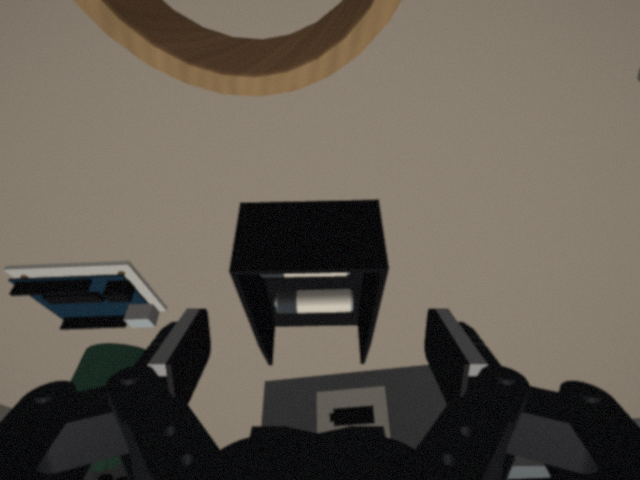

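Call:
{"method": "arm_command", "body": {"moves": [0.015, 0.003, -0.002, -0.02, 0, 0, -1, 0.016, 0.002, -0.002, 0, 0, 0, -1, 0.016, 0.002, 0, 0, 0, 0, -1, 0, 0, 0, 0, 0, 0, -1, 0, 0, 0, 0, 0, 0, -1]}}

```text
clock: 35.03
eef_pos: [0.5986, -0.1572, 0.1577]
tool_rot: [0.685, 0.191, -0.664, -0.229]
ft_force: [0.4, -0.0, 1.5]
grip_width: 0.0853
```

Run:
```python
from h import *
p,M,u,n=tubpose([.603,-.0245,0],86.9,0); goT(p,M,3)
o,im=snap('wrist','w40.png')
```

```text
clock 35.03 pos [ 0.5986 -0.1572  0.1577] w 0.0853 F [ 0.4 -0.   1.5] q [-0.37  0.76  0.11  1.11  0.58 -1.94]
total in current axes [ 0.015  -0.0016  0.003 ] turn [ 0.001 -0.013 -0.007] | rows 3 shift [ 0.005  -0.0005  0.001 ] turn [ 0.0005 -0.0044 -0.0022]
```

View pics/w40.png

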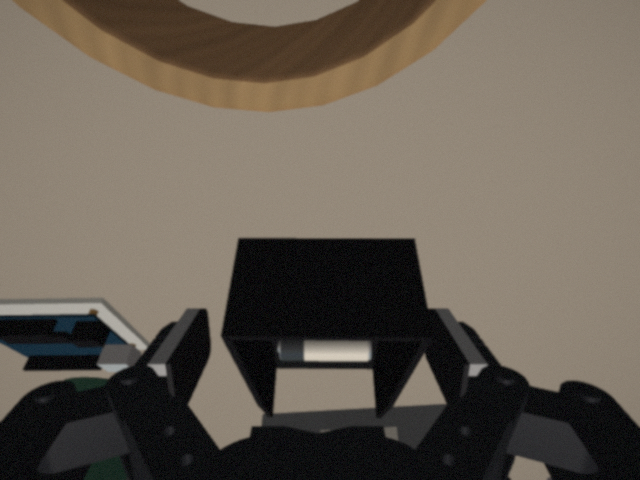

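Call:
{"method": "arm_command", "body": {"moves": [0.007, -0.001, 0.002, 0, -0.008, -0.005, -1, 0.006, 0, 0.001, 0, 0, 0, -1, 0, 0, 0, 0, 0, 0, -1, 0, 0, 0, 0, 0, 0, 1, 0, 0, 0, 0, 0, 0, 1, 0, 0, 0, 0, 0, 0, 1, 0, 0, 0, 0, 0, 0, 1]}}

```text
clock: 35.67
eef_pos: [0.5967, -0.1507, 0.1504]
tool_rot: [0.684, 0.192, -0.665, -0.23]
ft_force: [-0.4, -0.0, -1.4]
grip_width: 0.0671
```

Run:
```python
from h import *
o,im=snap('wrist','w41.png')
p,M,u,n=tubpose([.603,-.0245,0],86.9,0); goT(p,M,3)
```

```text
clock 35.72 pos [ 0.5967 -0.1507  0.1504] w 0.0668 F [-0.   0.4 -2.2] q [-0.36  0.77  0.09  1.09  0.58 -1.94]
total in current axes [ 0.0054 -0.0004  0.0006] turn [ 0.002 -0.01  -0.004] | rows 3 shift [ 0.0018 -0.0001  0.0002] turn [ 0.0005 -0.0032 -0.0012]
```

View pics/w41.png

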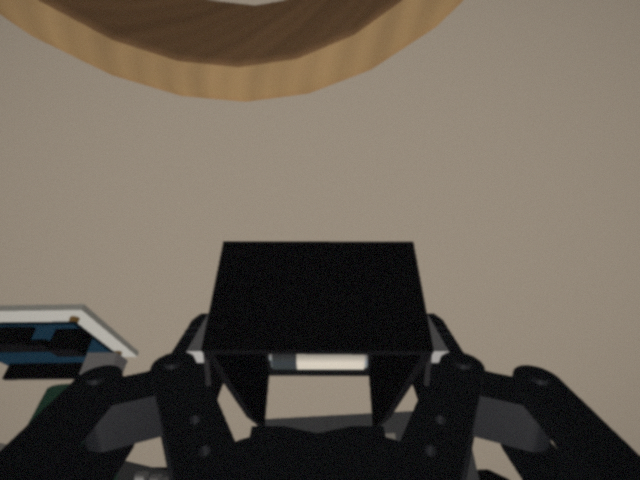

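Gripped and centred. I'll save the new grip and lift with a slight nose-up.

Run:
```python
from h import *
o=bot.get_obs(); np.save('grip.npy',np.linalg.inv(toolT(o))@tubT([.603,-.0245,0],86.9,0))
go(tubT([.603,-.03,.13],87,-7),8)
```

```text
clock 35.72 tub c [ 0.603  -0.0245  0.    ] head 86.9 pitch 0.0 roll -0.0 w 0.0668 F [-0.   0.4 -2.2] q [-0.36  0.77  0.09  1.09  0.58 -1.94]
lip rel sill s,lat,z -0.1292 0.0062 -0.086
rim rel sill s,lat,z -0.1292 0.0062 -0.054
rows 8 shift [-0.013  -0.0065 -0.0002] turn [-0.     -0.0001 -0.0153]
```

Call:
{"method": "arm_command", "body": {"moves": [-0.008, -0.005, 0, 0, 0, 0, 1, -0.013, -0.007, 0, 0, 0, -0.016, 1, -0.014, -0.007, 0, 0, 0, -0.018, 1, -0.014, -0.007, 0, 0, 0, -0.018, 1, -0.014, -0.007, 0, 0, 0, -0.018, 1, -0.014, -0.007, 0, 0, 0, -0.018, 1, -0.013, -0.006, 0, 0, 0, -0.018, 1, -0.013, -0.006, 0, 0, 0, -0.018, 1, -0.008, -0.004, 0, 0, 0, 0, 1, 0, 0, 0, 0, 0, 0, 1]}}

```text
clock: 36.55
eef_pos: [0.5931, -0.1752, 0.2805]
tool_rot: [0.668, 0.236, -0.651, -0.273]
ft_force: [-0.0, 0.7, -0.9]
grip_width: 0.0673
```

Run:
```python
from h import *
go(entry(-6,-.03,c=.02),9)
```

```text
clock 36.55 tub c [ 0.5996 -0.0307  0.1476] head 87.0 pitch -7.4 roll 0.2 w 0.0673 F [-0.   0.7 -0.9] q [-0.42  0.69  0.27  1.47  0.68 -2.04]
lip rel sill s,lat,z -0.1355 0.0112 0.07
rim rel sill s,lat,z -0.1395 0.0122 0.1017
rows 9 shift [ 0.0117 -0.0057 -0.0055] turn [-0.0225 -0.0193  0.0025]
```

Call:
{"method": "arm_command", "body": {"moves": [0.006, -0.004, -0.003, -0.012, -0.01, 0, 1, 0.0095, -0.0057, -0.0055, -0.0225, -0.019, 0.002, 1, 0.0095, -0.0057, -0.0055, -0.0225, -0.019, 0.002, 1, 0.0095, -0.0057, -0.0055, -0.0225, -0.019, 0.002, 1, 0.0095, -0.0057, -0.0055, -0.0225, -0.019, 0.002, 1, 0.0095, -0.0057, -0.0055, -0.0225, -0.019, 0.002, 1, 0.0095, -0.0057, -0.0055, -0.0225, -0.019, 0.002, 1, 0.0095, -0.0057, -0.0055, -0.0225, -0.019, 0.002, 1, 0.006, -0.004, -0.003, -0.015, -0.01, 0, 1, 0, 0, 0, 0, 0, 0, 1, 0, 0, 0, 0, 0, 0, 1]}}

```text
clock: 37.47
eef_pos: [0.6364, -0.07, 0.2464]
tool_rot: [-0.633, -0.321, 0.682, 0.176]
ft_force: [-0.2, -1.1, -1.4]
grip_width: 0.0674
```

Run:
```python
from h import *
go(entry(-5,-.015,c=.012),4)
o,im=snap('top','t42.png');cv2.imwrite('pics/t42c.png',cv2.resize(im[200:330,100:310,::-1],None,fx=3.5,fy=3.5))
```

```text
clock 37.47 tub c [0.6044 0.069  0.1114] head 102.7 pitch -6.5 roll 0.0 w 0.0674 F [-0.2 -1.1 -1.4] q [-0.23  0.78  0.36  1.51  0.64 -2.14]
lip rel sill s,lat,z -0.0367 0.0025 0.0327
rim rel sill s,lat,z -0.0404 0.0025 0.0645
rows 4 shift [ 0.0063 -0.0024 -0.0002] turn [0.001  0.0012 0.0067]
```

View pics/t42c.png

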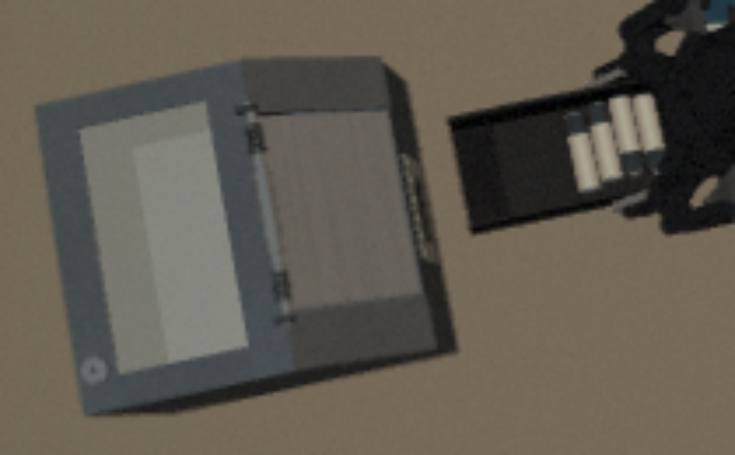

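All four cells are at the back and the tub is aligned. Now I'll move in towards the flap, still slightly nose-up.

Run:
```python
from h import *
go(entry(-5,.0,c=.012),5)
go(entry(-5,.062,c=.010),12)
```

```text
clock 37.52 tub c [0.6044 0.069  0.1115] head 102.6 pitch -6.5 roll 0.0 w 0.0673 F [ 0.4 -0.1 -1.7] q [-0.23  0.78  0.36  1.51  0.64 -2.14]
lip rel sill s,lat,z -0.0368 0.0025 0.0329
rim rel sill s,lat,z -0.0404 0.0025 0.0646
rows 5 shift [ 0.0068 -0.0044 -0.0002] turn [0.0008 0.0009 0.0054]
clock 37.52 tub c [0.6044 0.069  0.1115] head 102.6 pitch -6.5 roll 0.0 w 0.0673 F [ 0.4 -0.1 -1.7] q [-0.23  0.78  0.36  1.51  0.64 -2.14]
lip rel sill s,lat,z -0.0368 0.0025 0.0329
rim rel sill s,lat,z -0.0404 0.0025 0.0646
rows 12 shift [ 0.006  -0.0059 -0.0001] turn [0.0003 0.0004 0.0023]
```

Call:
{"method": "arm_command", "body": {"moves": [0.006, -0.005, 0, 0, 0, 0.003, 1, 0.006, -0.006, 0, 0, 0, 0.003, 1, 0.006, -0.006, 0, 0, 0, 0.003, 1, 0.006, -0.006, 0, 0, 0, 0.003, 1, 0.006, -0.006, 0, 0, 0, 0.003, 1, 0, 0, 0, 0, 0, 0, 1]}}

```text
clock: 38.02
eef_pos: [0.6259, -0.0284, 0.2439]
tool_rot: [-0.637, -0.314, 0.683, 0.172]
ft_force: [0.0, 0.4, -2.1]
grip_width: 0.067
```

Run:
```python
from h import *
go(entry(-4,.062,c=.010),8)
o,im=snap('top','t43.png');cv2.imwrite('pics/t43c.png',cv2.resize(im[200:330,100:310,::-1],None,fx=3.5,fy=3.5))
```

```text
clock 38.02 tub c [0.5954 0.1085 0.1065] head 102.3 pitch -5.6 roll -0.0 w 0.067 F [ 0.   0.4 -2.1] q [-0.17  0.73  0.26  1.4   0.65 -2.06]
lip rel sill s,lat,z 0.004 0.0025 0.0268
rim rel sill s,lat,z 0.0009 0.0026 0.0586
rows 8 shift [ 0.0051 -0.0056 -0.0003] turn [ 0.0001 -0.      0.0034]
```

View pics/t43c.png

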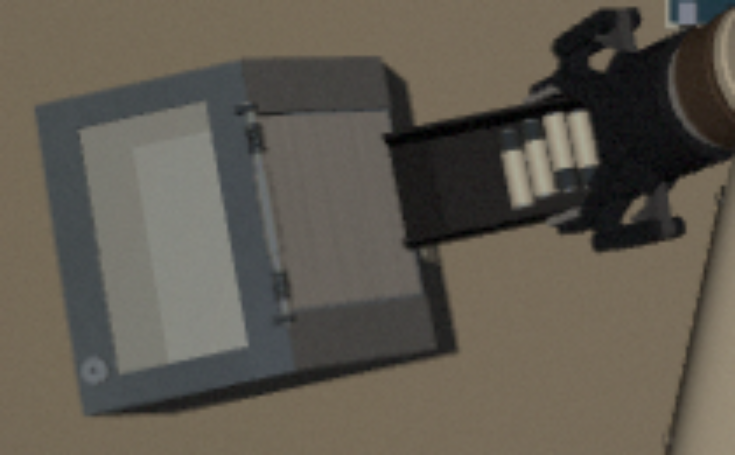

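The nose is at the sill and well inside the opening's width. I'll push the flap in.

Call:
{"method": "arm_command", "body": {"moves": [0.005, -0.005, 0, 0, 0, 0.003, 1, 0.006, -0.006, 0, 0, 0, 0.003, 1, 0.006, -0.006, 0, 0, 0, 0.003, 1, 0.006, -0.006, 0, 0, 0, 0.003, 1, 0.006, -0.006, 0, 0, 0, 0.003, 1, 0, 0, 0, 0, 0, 0, 1]}}

```text
clock: 38.57
eef_pos: [0.6169, 0.0142, 0.2406]
tool_rot: [-0.641, -0.308, 0.683, 0.166]
ft_force: [0.5, -0.7, -1.6]
grip_width: 0.0674
```

Run:
```python
from h import *
go(entry(-4,.062,c=.010),4)
o,im=snap('top','t44.png');cv2.imwrite('pics/t44c.png',cv2.resize(im[200:330,100:310,::-1],None,fx=3.5,fy=3.5))
```

```text
clock 38.57 tub c [0.5873 0.1488 0.1007] head 102.3 pitch -4.5 roll -0.1 w 0.0674 F [ 0.5 -0.7 -1.6] q [-0.1   0.69  0.19  1.31  0.65 -1.97]
lip rel sill s,lat,z 0.0452 0.0018 0.0198
rim rel sill s,lat,z 0.0427 0.0018 0.0517
rows 4 shift [ 0.0026 -0.0033 -0.0005] turn [ 0.0001 -0.0005  0.0023]
```

View pics/t44c.png

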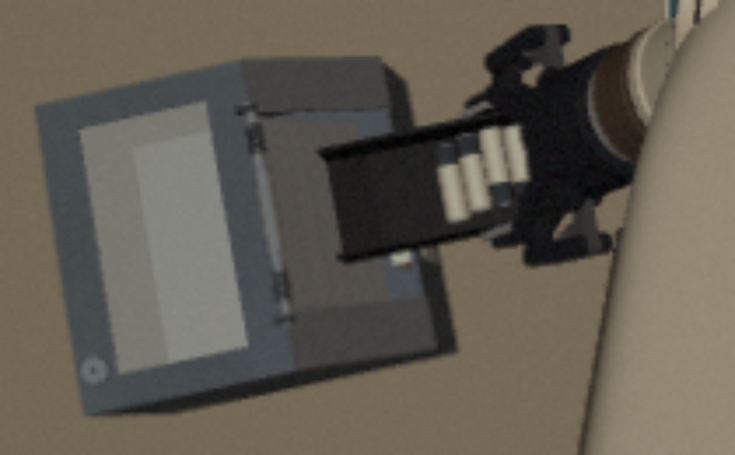

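The flap is opening and the forces are low. I'll go a bit deeper, then tip.

Call:
{"method": "arm_command", "body": {"moves": [0.003, -0.004, 0, 0, 0, 0.002, 1, 0.003, -0.004, 0, 0, 0, 0.002, 1, 0.003, -0.0035, 0, 0, 0, 0.002, 1, 0.002, -0.002, 0, 0, 0, 0.002, 1, 0, 0, 0, 0, 0, 0, 1]}}

```text
clock: 39.03
eef_pos: [0.6133, 0.0315, 0.2406]
tool_rot: [-0.643, -0.304, 0.684, 0.163]
ft_force: [0.0, -1.0, -2.1]
grip_width: 0.0675
```

Run:
```python
from h import *
go(entry(20,.062,c=.010),4)
go(entry(51,.062,c=.010),9)
o,im=snap('top','t45.png');cv2.imwrite('pics/t45c.png',cv2.resize(im[200:330,100:310,::-1],None,fx=3.5,fy=3.5))
```

```text
clock 39.03 tub c [0.5843 0.1646 0.0991] head 102.2 pitch -3.9 roll -0.1 w 0.0675 F [ 0.  -1.  -2.1] q [-0.08  0.67  0.16  1.27  0.65 -1.93]
lip rel sill s,lat,z 0.0614 0.0013 0.0175
rim rel sill s,lat,z 0.0592 0.0013 0.0495
rows 4 shift [-0.0006 -0.0214 -0.0005] turn [-0.0012 -0.0008  0.1043]
clock 39.03 tub c [0.5843 0.1646 0.0991] head 102.2 pitch -3.9 roll -0.1 w 0.0675 F [ 0.  -1.  -2.1] q [-0.08  0.67  0.16  1.27  0.65 -1.93]
lip rel sill s,lat,z 0.0614 0.0013 0.0175
rim rel sill s,lat,z 0.0592 0.0013 0.0495
rows 9 shift [-0.0005 -0.0219 -0.0002] turn [-0.0012 -0.0004  0.1064]
```

View pics/t45c.png

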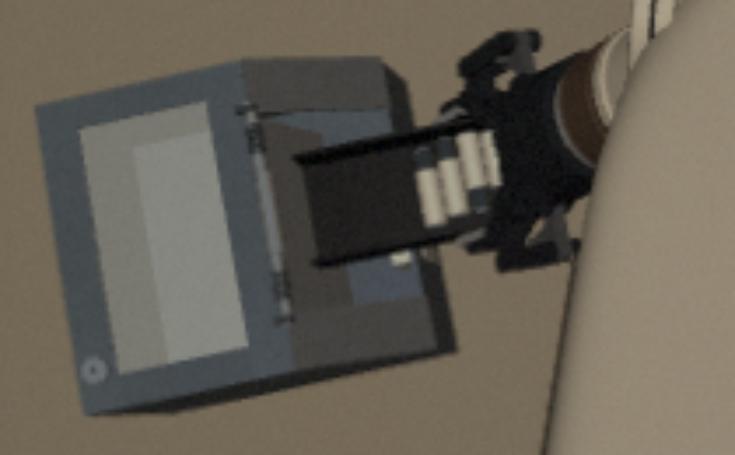

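Call:
{"method": "arm_command", "body": {"moves": [0, -0.0215, 0, 0, 0, 0.105, 1, 0, -0.0215, 0, 0, 0, 0.105, 1, 0, -0.0215, 0, 0, 0, 0.105, 1, 0, -0.0215, 0, 0, 0, 0.105, 1]}}

```text
clock: 39.42
eef_pos: [0.5984, 0.0992, 0.2797]
tool_rot: [-0.691, -0.153, 0.706, 0.017]
ft_force: [-2.0, 0.4, 3.5]
grip_width: 0.0674
```

Run:
```python
from h import *
go(entry(51,.062,c=.010),5)
```

```text
clock 39.42 tub c [0.5842 0.1621 0.0942] head 101.3 pitch 20.9 roll 0.4 w 0.0674 F [-2.   0.4  3.5] q [ 0.11  0.53  0.1   1.15  0.24 -1.65]
lip rel sill s,lat,z 0.0565 0.0009 -0.0152
rim rel sill s,lat,z 0.0679 0.0005 0.0147
rows 5 shift [-0.0016 -0.023  -0.0002] turn [-0.0051  0.0013  0.1051]
```

Call:
{"method": "arm_command", "body": {"moves": [-0.005, -0.023, 0, -0.005, 0, 0.105, 1, -0.003, -0.023, 0, -0.005, 0, 0.105, 1, -0.002, -0.023, 0, -0.005, 0, 0.105, 1]}}

```text
clock: 39.67
eef_pos: [0.585, 0.1651, 0.3035]
tool_rot: [0.71, 0.042, -0.695, 0.102]
ft_force: [-0.4, -0.2, -0.9]
grip_width: 0.0674
```

Run:
```python
from h import *
go(entry(51,.064,c=.010),3)
o,im=snap('top','t46.png');cv2.imwrite('pics/t46c.png',cv2.resize(im[200:330,100:310,::-1],None,fx=3.5,fy=3.5))
```

```text
clock 39.67 tub c [0.5847 0.166  0.1071] head 101.5 pitch 39.7 roll -0.1 w 0.0674 F [-0.4 -0.2 -0.9] q [ 0.29  0.51  0.13  1.19 -0.09 -1.48]
lip rel sill s,lat,z 0.0507 -0.0 -0.0214
rim rel sill s,lat,z 0.0711 -0.0002 0.0032
rows 3 shift [ 0.0021 -0.0163 -0.0003] turn [-0.005  -0.0001  0.0655]
```

View pics/t46c.png

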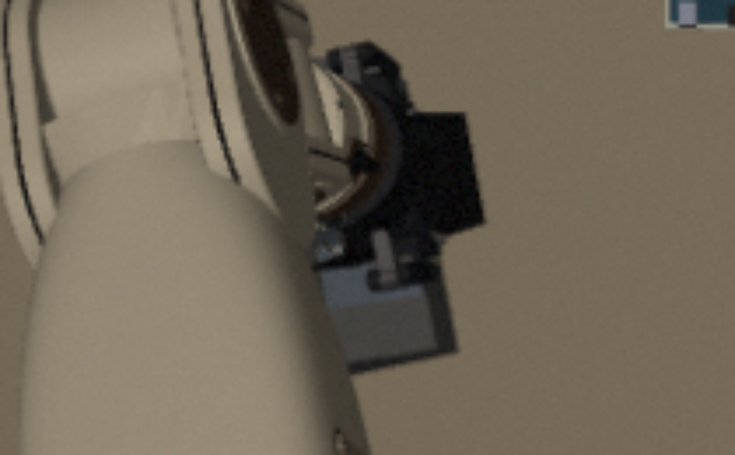

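Call:
{"method": "arm_command", "body": {"moves": [0.001, -0.017, 0, -0.004, 0, 0.07, 1, 0.002, -0.017, 0, -0.004, 0, 0.07, 1, 0.002, -0.015, 0, -0.004, 0, 0.06, 1, 0, 0, 0, 0, 0, 0, 1]}}

```text
clock: 40.05
eef_pos: [0.573, 0.2202, 0.2931]
tool_rot: [0.711, -0.022, -0.68, 0.179]
ft_force: [-0.6, -0.3, -1.7]
grip_width: 0.0673
```

Run:
```python
from h import *
go(entry(52,.064,c=.010),2)
o,im=snap('side','s47.png');o,im=snap('wrist','w47.png')
cv2.imwrite('pics/s47c.png',cv2.resize(cv2.imread('pics/s47.png')[60:300,100:400],None,fx=2.5,fy=2.5))
```

```text
clock 40.05 tub c [0.5816 0.1825 0.1005] head 102.5 pitch 51.4 roll -0.2 w 0.0673 F [-0.6 -0.3 -1.7] q [ 0.43  0.55  0.16  1.23 -0.29 -1.36]
lip rel sill s,lat,z 0.0586 0.0004 -0.0378
rim rel sill s,lat,z 0.0836 0.0007 -0.0178
rows 2 shift [ 0.0027  0.0021 -0.0005] turn [ 0.0031 -0.0027  0.0055]
```

View pics/s47c.png

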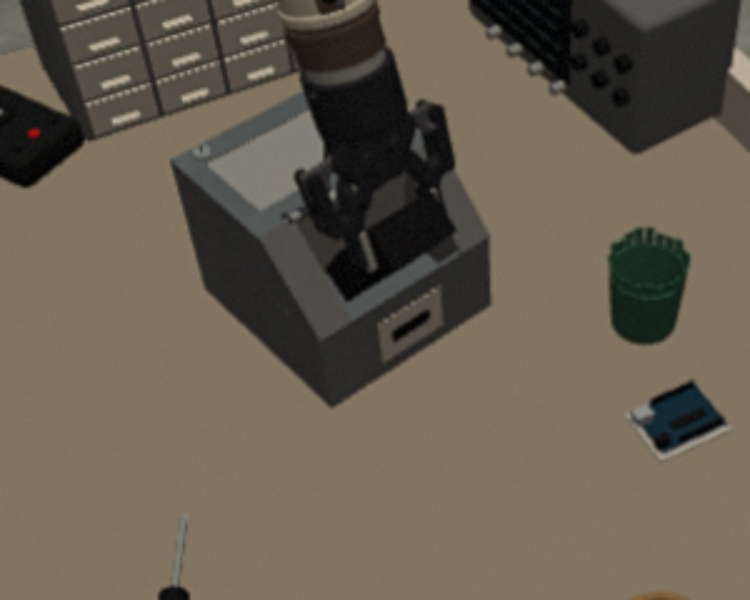

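View pics/w47.png

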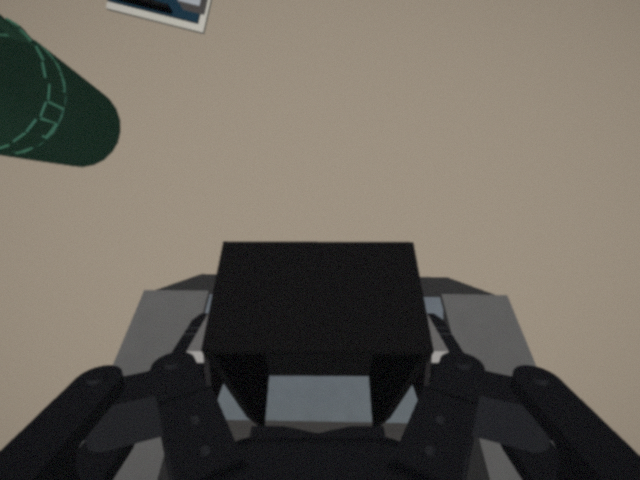

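The side view shows the tub tipped well into the opening with the flap held in. The wrist view shows no cells in the front of the tub. I'll hold briefly so they settle, then draw out along the tub axis.

Call:
{"method": "arm_command", "body": {"moves": [0, 0, 0, 0, 0, 0.01, 1, 0, 0, 0, 0, 0, 0, 1, 0, 0, 0, 0, 0, 0, 1, 0, 0, 0, 0, 0, 0, 1, 0, 0, 0, 0, 0, 0, 1, 0, 0, 0, 0, 0, 0, 1]}}

```text
clock: 40.65
eef_pos: [0.5755, 0.2109, 0.2948]
tool_rot: [0.711, -0.029, -0.68, 0.177]
ft_force: [1.1, -1.3, -0.8]
grip_width: 0.0671
```

Run:
```python
from h import *
go(entry(50,-.03,c=.016),8)
o,im=snap('side','s48.png')
cv2.imwrite('pics/s48c.png',cv2.convertScaleAbs(cv2.resize(im[100:220,170:310,::-1],None,fx=5,fy=5),alpha=1.8))
```

```text
clock 40.65 tub c [0.5839 0.1722 0.1025] head 101.7 pitch 51.7 roll -0.2 w 0.0671 F [ 1.1 -1.3 -0.8] q [ 0.41  0.55  0.16  1.23 -0.29 -1.36]
lip rel sill s,lat,z 0.0478 -0.0002 -0.036
rim rel sill s,lat,z 0.0729 -0.0003 -0.0162
rows 8 shift [-0.0066  0.0095 -0.0002] turn [-0.0007 -0.0003 -0.0037]
```

View pics/s48c.png

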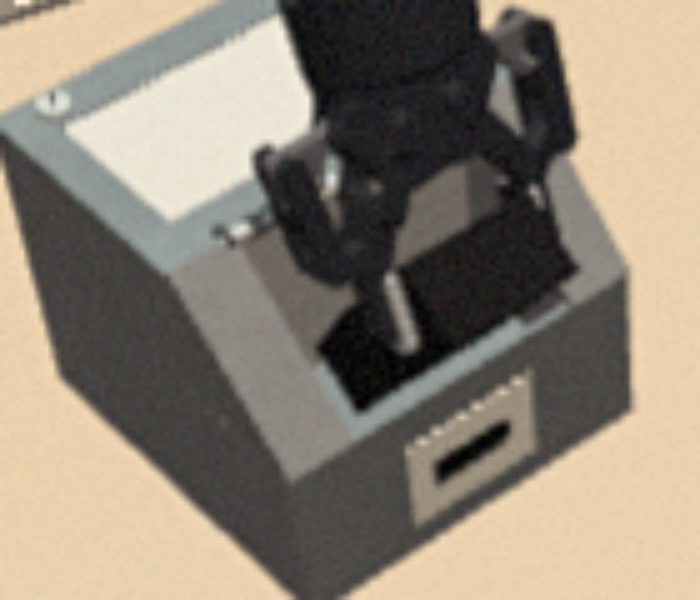

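Call:
{"method": "arm_command", "body": {"moves": [-0.008, 0.008, 0, 0, 0, -0.004, 1, -0.008, 0.0095, 0, 0, 0, -0.004, 1, -0.008, 0.011, 0, 0, 0, -0.004, 1, -0.008, 0.011, 0, 0, 0, -0.004, 1, -0.008, 0.011, 0, 0, 0, -0.004, 1, -0.008, 0.011, 0, 0, 0, -0.004, 1, -0.008, 0.011, 0, 0, 0, -0.004, 1, -0.008, 0.011, 0, 0, 0, -0.004, 1, 0, 0, 0, 0, 0, 0, 1]}}

```text
clock: 41.45
eef_pos: [0.5894, 0.1426, 0.3923]
tool_rot: [0.714, -0.016, -0.681, 0.163]
ft_force: [0.8, 0.2, -0.5]
grip_width: 0.0672
```

Run:
```python
from h import *
go(tubT([.603,.03,.17],100,0),10)
o,im=snap('side','s49.png')
cv2.imwrite('pics/s49c.png',cv2.convertScaleAbs(cv2.resize(im[80:260,150:350,::-1],None,fx=3.5,fy=3.5),alpha=1.8))
```

```text
clock 41.45 tub c [0.5977 0.1111 0.1986] head 101.3 pitch 49.5 roll -0.6 w 0.0672 F [ 0.8  0.2 -0.5] q [ 0.29  0.46  0.28  1.39 -0.26 -1.49]
lip rel sill s,lat,z -0.0131 -0.001 0.0617
rim rel sill s,lat,z 0.0113 -0.0009 0.0825
rows 10 shift [0.0041 0.0255 0.0011] turn [ 0.0046 -0.0004 -0.0864]
```

View pics/s49c.png

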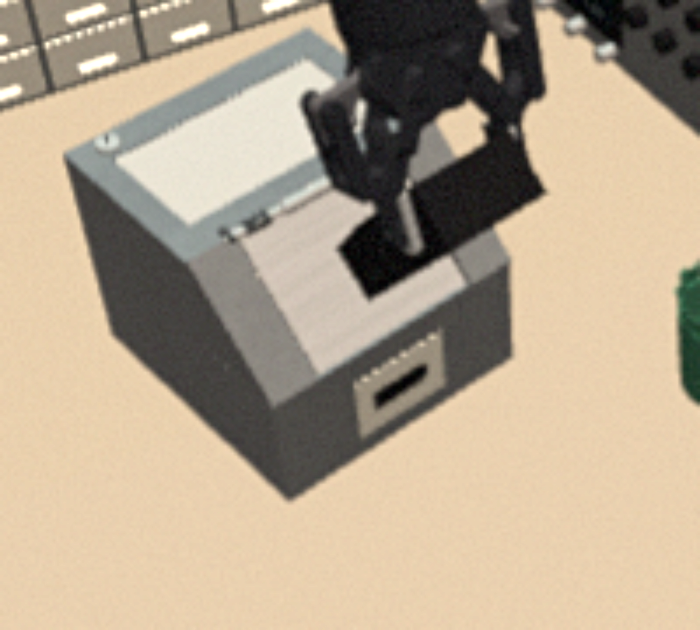

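The tub is clear, the flap has shut, and no cells lie on the bench. I'll level the tub and take it back.

Call:
{"method": "arm_command", "body": {"moves": [0.004, 0.0255, 0.001, 0.004, 0, -0.087, 1, 0.004, 0.0255, 0.001, 0.004, 0, -0.087, 1, 0.004, 0.0255, 0.001, 0.004, 0, -0.087, 1, 0.004, 0.0255, 0.001, 0.004, 0, -0.087, 1, 0.004, 0.0255, 0.001, 0.004, 0, -0.087, 1, 0.004, 0.0255, 0.001, 0.004, 0, -0.087, 1, 0.004, 0.0255, 0.001, 0.004, 0, -0.087, 1, 0.004, 0.0255, 0.001, 0.004, 0, -0.087, 1, 0.004, 0.0255, 0.001, 0.004, 0, -0.087, 1, 0.004, 0.0255, 0.001, 0.004, 0, -0.087, 1, 0, 0, 0, 0, 0, 0, 1]}}

```text
clock: 42.42
eef_pos: [0.6299, -0.0952, 0.3068]
tool_rot: [-0.649, -0.292, 0.683, 0.165]
ft_force: [-1.1, -1.1, -3.1]
grip_width: 0.0669
```

Run:
```python
from h import *
go(tubT([.6015,-.027,.04],86.7,0),8)
o,im=snap('top','t50.png')
cv2.imwrite('pics/t50c.png',cv2.convertScaleAbs(cv2.resize(im[195:335,100:310,::-1],None,fx=3.5,fy=3.5),alpha=1.6))
```

```text
clock 42.42 tub c [0.6046 0.0364 0.1632] head 101.0 pitch -3.0 roll -0.3 w 0.0669 F [-1.1 -1.1 -3.1] q [-0.26  0.71  0.41  1.58  0.59 -2.12]
lip rel sill s,lat,z -0.0681 0.0074 0.0806
rim rel sill s,lat,z -0.0698 0.0076 0.1126
rows 8 shift [0.0076 0.0142 0.0051] turn [0.0253 0.0179 0.0068]
```

View pics/t50c.png

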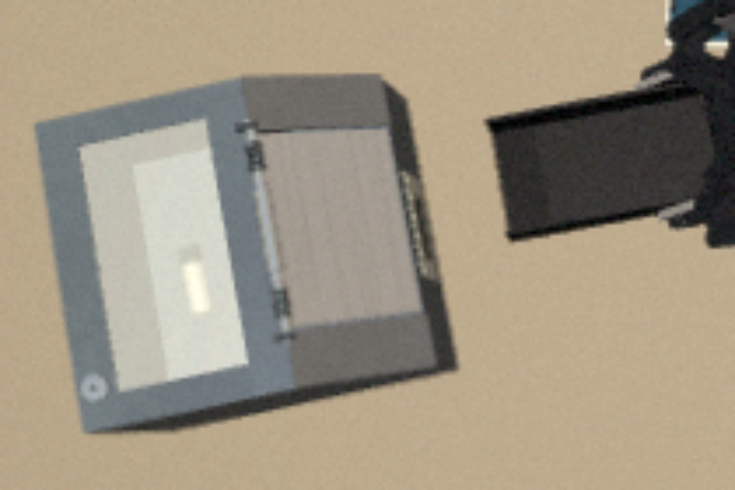

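The flap is shut, one cell shows through the window, and the visible tub floor is empty. I'll take the tub back to its place.

Call:
{"method": "arm_command", "body": {"moves": [0.006, 0.012, 0.004, 0.022, 0.015, 0.006, 1, 0.008, 0.015, 0.005, 0.026, 0.018, 0.007, 1, 0.009, 0.016, 0.005, 0.026, 0.018, 0.007, 1, 0.009, 0.016, 0.006, 0.026, 0.018, 0.007, 1, 0.009, 0.016, 0.006, 0.026, 0.018, 0.007, 1, 0.009, 0.016, 0.006, 0.026, 0.018, 0.007, 1, 0.009, 0.016, 0.005, 0.026, 0.018, 0.007, 1, 0.006, 0.01, 0.004, 0.026, 0.018, 0.007, 1, 0, 0, 0, 0, 0, 0, 1]}}

```text
clock: 43.22
eef_pos: [0.5985, -0.1425, 0.1907]
tool_rot: [0.691, 0.189, -0.662, -0.222]
ft_force: [-0.3, 0.0, -1.9]
grip_width: 0.0671
```

Run:
```python
from h import *
go(tubT([.6015,-.027,.012],86.7,0),4)
o,im=snap('wrist','w51.png')
```

```text
clock 43.22 tub c [ 0.607  -0.0189  0.0383] head 87.0 pitch 0.9 roll -1.0 w 0.0671 F [-0.3  0.  -1.9] q [-0.35  0.71  0.1   1.13  0.57 -1.92]
lip rel sill s,lat,z -0.1246 0.0012 -0.0488
rim rel sill s,lat,z -0.1239 0.0016 -0.0168
rows 4 shift [0.0043 0.0062 0.0009] turn [ 0.0034 -0.0027 -0.004 ]
```

View pics/w51.png

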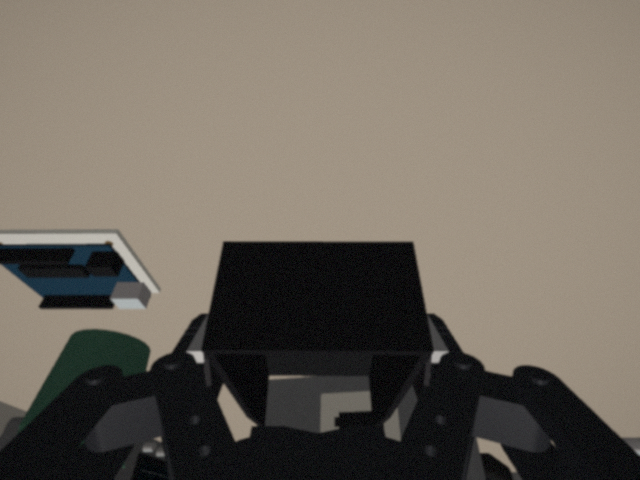

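Call:
{"method": "arm_command", "body": {"moves": [0.005, 0.0065, 0.001, 0.0035, -0.003, -0.004, 1, 0.006, 0.0065, 0.001, 0.0035, -0.003, -0.004, 1, 0.006, 0.0065, 0.001, 0.0035, -0.003, -0.004, 1, 0.005, 0.006, 0.001, 0.003, -0.003, -0.004, 1, 0, 0, 0, 0, 0, 0, 1]}}

```text
clock: 43.68
eef_pos: [0.5987, -0.1479, 0.1622]
tool_rot: [0.686, 0.195, -0.663, -0.227]
ft_force: [-1.2, 0.2, -1.3]
grip_width: 0.0672
```

Run:
```python
from h import *
go(tubT([.6015,-.027,.001],86.7,0),2)
```

```text
clock 43.68 tub c [ 0.6055 -0.0218  0.0117] head 87.3 pitch 0.0 roll -0.5 w 0.0672 F [-1.2  0.2 -1.3] q [-0.36  0.75  0.1   1.11  0.58 -1.94]
lip rel sill s,lat,z -0.127 0.0036 -0.0743
rim rel sill s,lat,z -0.1269 0.0039 -0.0423
rows 2 shift [0.0028 0.0053 0.0019] turn [ 0.0067 -0.0008 -0.0001]
```

Call:
{"method": "arm_command", "body": {"moves": [0.004, 0.006, 0.002, 0.004, 0, 0, 1, 0.003, 0.005, 0.002, 0.003, 0, 0, 1, 0, 0, 0, 0, 0, 0, 1]}}

```text
clock: 43.93
eef_pos: [0.5954, -0.1531, 0.1502]
tool_rot: [0.686, 0.194, -0.662, -0.231]
ft_force: [-0.7, -0.4, 4.1]
grip_width: 0.067
```

Run:
```python
from h import *
go(tubT([.6015,-.027,.0005],86.7,0),2)
```

```text
clock 43.93 tub c [ 6.028e-01 -2.640e-02  2.000e-04] head 86.9 pitch -0.2 roll -0.4 w 0.067 F [-0.7 -0.4  4.1] q [-0.37  0.77  0.09  1.09  0.58 -1.94]
lip rel sill s,lat,z -0.1311 0.0067 -0.0855
rim rel sill s,lat,z -0.1312 0.0069 -0.0535
rows 2 shift [-0.0003 -0.0002  0.0003] turn [ 0.0031 -0.0021  0.0019]
```

It's on the bench, with a light contact force. I'll release and retract along the tool axis.

Call:
{"method": "arm_command", "body": {"moves": [0, 0, 0, 0, 0, 0, -1, 0, 0, 0, 0, 0, 0, -1, 0, 0, 0, 0, 0, 0, -1, 0, 0, 0, 0, 0, 0, -1, -0.015, 0, 0, 0, 0, 0, -1, -0.025, 0, 0, 0, 0, 0, -1, -0.03, 0, 0, 0, 0, 0, -1, -0.03, 0, 0, 0, 0, 0, -1, -0.03, 0, 0, 0, 0, 0, -1, -0.03, 0, 0, 0, 0, 0, -1, -0.03, 0, 0, 0, 0, 0, -1, -0.02, 0, 0, 0, 0, 0, -1, 0, 0, 0, 0, 0, 0, -1, 0, 0, 0, 0, 0, 0, -1]}}

```text
clock: 45.1
eef_pos: [0.5837, -0.2776, 0.3258]
tool_rot: [0.683, 0.194, -0.665, -0.231]
ft_force: [0.3, 0.4, -0.9]
grip_width: 0.0854
```

Run:
```python
from h import *
o,im=snap('wrist','w52.png');print(o['clock'],o['eef_pos'],o['grip_width']);snap('top','t52.png');snap('side','s52.png')
```

```text
45.1 [ 0.58369672 -0.27758364  0.32578696] 0.0854078747853266
```

View pics/w52.png

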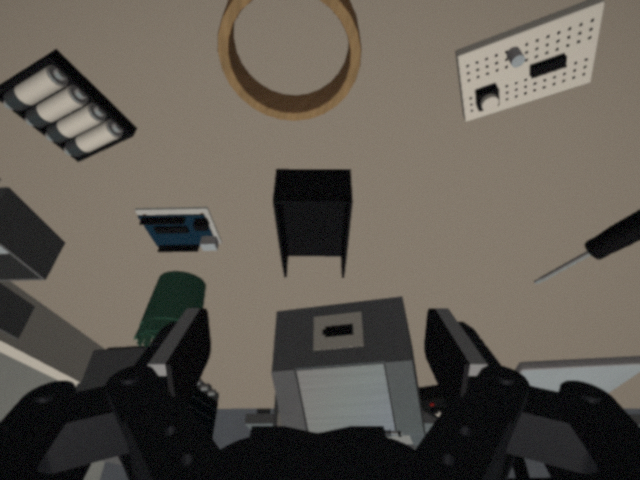

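View pics/t52.png

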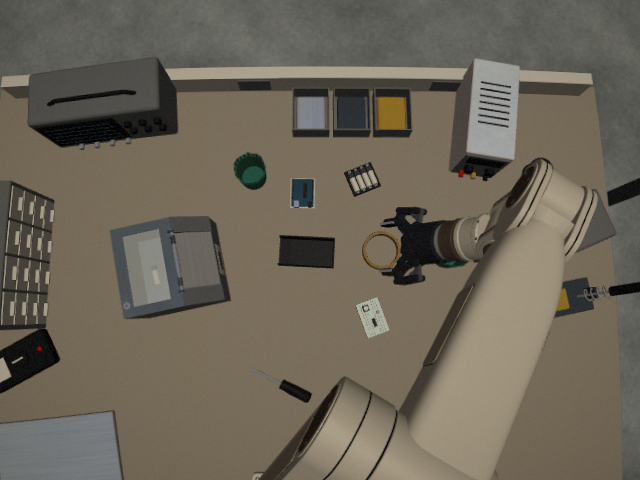

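View pics/s52.png

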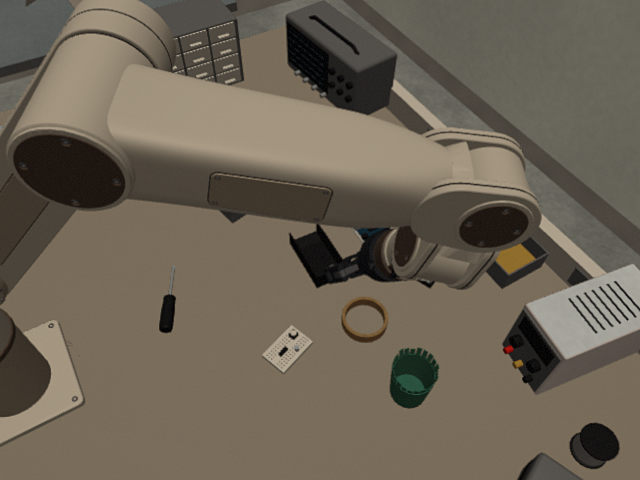

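The top view shows the tub empty and upright at (306,251), the flap shut, no loose cells, and the bystanders unmoved. The gripper is clear with almost no force on it, so I'll hand in.

Run:
```python
from h import *
bot.job_done(); print(bot.get_obs()['clock'])
```

```text
the job is handed in; nothing more can be done
the job is handed in; nothing more can be done
```

The job is handed in at about 45 s of the 72 s allowed. As far as I can see, all four cells are in the box, the flap is shut, and the empty tub is back where it stood. It did not go cleanly the first time.

**What went wrong:** on the first approach I held the tub about 8° nose down in front of the box. The cells rolled forward and one went over the lip onto the bench. I put the tub back, pinched that cell by its ends away from the box, regripped it and dropped it back in the tub. The second approach was nose up until the tub was inside. At that angle the tub's lower nose edge met the flap first; by my geometry, the rim took over as I tipped to about 51°.

**Last checks:**
- **Tub:** it stands upright and empty, at most about 2 mm from where it first stood.
- **Flap and bench:** the top view shows the flap shut and no loose cells. The bystanders and the filled holder look unmoved.
- **Forces:** the wrist never read more than about 5 N. I saw about 3.5 N while tipping, possibly the tub brushing the sill, and 4 N when I set it down.

**Not confirmed:** I could see only one cell through the box window. That the other three are inside follows from the empty tub and clear bench; I did not see them.

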